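# Cure lacquered medallion plaques behind the lamp's indexed shutter

### The job

Cure the freshly lacquered medallion plaques that lie on the right of the table: make sure the lamp's shutter is clicked shut whenever you handle one, and centre each plaque squarely in its own set of corner marks on the black stage plate. With all of them in place slide the shutter to its amber stop and leave it clicked in for four seconds, then on to its open stop for four seconds, then right back until it clicks shut. Finally lay every plaque face up, flat and side by side on the white foam board on the left; hold them only by the wood, never by the wet medallions, and do not shift the other things on the table.

Things in the scene. Friction and masses are not known exactly. Their poses are not given: they have to be found in the camera images.
- shutter (a joint): Lamp shutter's position, m: 0 = SHUT (blank covers the port), 0.050 = AMBER window, 0.100 = OPEN window; grows as the plate slides to the station's +y (left). At each stop a spring roller drops into a notch: it pulls the plate in from up to 5 mm away, and leaving a stop takes about 10 N; elsewhere the plate slides with 1 N and stays where left. End stops 1.5 mm beyond SHUT and OPEN.
- shutter_grip (a point): Point in the orange upright grip on top of the shutter plate, 19 mm below the grip's top. The grip is 16 mm square from above and 46 mm tall; take it from above, fingers closing along the station's y. It moves with the shutter; its axes are the station's. The lamp house and rails beside it end 33 mm below this point.
- station: Light-curing station, fixed: aluminium base 300 mm wide (y), 345 mm deep (x), 10 mm thick. Origin on the table; x points away from the robot, from the stage to the lamp, y to the left. The black stage plate is let in flush in front, its top 10 mm above the table; the shutter's rails stand 140 mm behind the stage's centre line, 145 mm tall; the grip's top is at 198 mm.
- port (a point): Centre of the light port (40 x 45 mm) in the lamp's face, behind the shutter plate, 97 mm above the table.
- board_center (a point): Middle of the top face of the white foam board, 90 mm (its x axis) by 300 mm (its y axis), its top 14 mm above the table, fixed at the robot's left with its long side running roughly away from the robot.
- place_left (a point): Centre of the left place on the stage plate, on its top face, 10 mm above the table: white corner marks of a 65 mm square and a small cross. Neighbouring places are 88 mm apart along y. Its axes are the station's.
- place_middle (a point): Centre of the middle place on the stage plate, on its top face, 10 mm above the table: white corner marks of a 65 mm square and a small cross. Neighbouring places are 88 mm apart along y. Its axes are the station's.
- place_right (a point): Centre of the right place on the stage plate, on its top face, 10 mm above the table: white corner marks of a 65 mm square and a small cross. Neighbouring places are 88 mm apart along y. Its axes are the station's.
- plaque_1_center (a point): Centre of plaque 1: a dark walnut block 60 mm square and 20 mm thick (sides upright up to 18 mm) with a bronze medallion of 50 mm diameter and 10 mm thick fixed on it, 30 mm high in all, about 0.2 kg. This point is half-way up, 15 mm above the underside; z points out of the medallion's face. Grip the wood across either pair of sides (parallel to its x and y axes). All plaques are alike; this one may be absent.
- medal_1: The freshly lacquered bronze medallion fixed on plaque 1 (origin at the centre of its top face, 30 mm above the plaque's underside, z pointing down); absent with it. The fingers must not press on it.
- plaque_1: The same plaque 1, origin at the centre of its underside.
- plaque_2_center (a point): Centre of plaque 2: a dark walnut block 60 mm square and 20 mm thick (sides upright up to 18 mm) with a bronze medallion of 48 mm diameter and 10 mm thick fixed on it, 30 mm high in all, about 0.2 kg. This point is half-way up, 15 mm above the underside; z points out of the medallion's face. Grip the wood across either pair of sides (parallel to its x and y axes). All plaques are alike; this one may be absent.
- medal_2: The freshly lacquered bronze medallion fixed on plaque 2 (origin at the centre of its top face, 30 mm above the plaque's underside, z pointing down); absent with it. The fingers must not press on it.
- plaque_2: The same plaque 2, origin at the centre of its underside.
- plaque_3_center (a point): Centre of plaque 3: a dark walnut block 60 mm square and 20 mm thick (sides upright up to 18 mm) with a bronze medallion of 47 mm diameter and 10 mm thick fixed on it, 30 mm high in all, about 0.2 kg. This point is half-way up, 15 mm above the underside; z points out of the medallion's face. Grip the wood across either pair of sides (parallel to its x and y axes). All plaques are alike; this one may be absent.
- medal_3: The freshly lacquered bronze medallion fixed on plaque 3 (origin at the centre of its top face, 30 mm above the plaque's underside, z pointing down); absent with it. The fingers must not press on it.
- plaque_3: The same plaque 3, origin at the centre of its underside.
- putty_jar: Bystander: white jar 52 mm in diameter, 58 mm tall, standing loose on the table; origin under its centre.
- plug: Bystander: orange-red plug 36 mm in diameter, 50 mm tall, standing loose; origin under its centre.

How it is judged:
On the way, in this order (a step that is already met when the one before it is completed fails the run):
1. every plaque is centred in corner marks on the stage plate while the shutter is shut (value of joint shutter below 0.003 m and ((horizontal distance between plaque_1_center and place_left below 0.008 m and (angle between the x axis of plaque_1_center and the x axis of place_left, either way round below 0.15 rad or angle between the x axis of plaque_1_center and the y axis of place_left, either way round below 0.15 rad) and z of plaque_1_center in the frame of place_left below 0.021 m and angle between plaque_1_center's own z axis and vertical below 0.12 rad) or (horizontal distance between plaque_1_center and place_middle below 0.008 m and (angle between the x axis of plaque_1_center and the x axis of place_middle, either way round below 0.15 rad or angle between the x axis of plaque_1_center and the y axis of place_middle, either way round below 0.15 rad) and z of plaque_1_center in the frame of place_middle below 0.021 m and angle between plaque_1_center's own z axis and vertical below 0.12 rad) or (horizontal distance between plaque_1_center and place_right below 0.008 m and (angle between the x axis of plaque_1_center and the x axis of place_right, either way round below 0.15 rad or angle between the x axis of plaque_1_center and the y axis of place_right, either way round below 0.15 rad) and z of plaque_1_center in the frame of place_right below 0.021 m and angle between plaque_1_center's own z axis and vertical below 0.12 rad)) and ((horizontal distance between plaque_2_center and place_left below 0.008 m and (angle between the x axis of plaque_2_center and the x axis of place_left, either way round below 0.15 rad or angle between the x axis of plaque_2_center and the y axis of place_left, either way round below 0.15 rad) and z of plaque_2_center in the frame of place_left below 0.021 m and angle between plaque_2_center's own z axis and vertical below 0.12 rad) or (horizontal distance between plaque_2_center and place_middle below 0.008 m and (angle between the x axis of plaque_2_center and the x axis of place_middle, either way round below 0.15 rad or angle between the x axis of plaque_2_center and the y axis of place_middle, either way round below 0.15 rad) and z of plaque_2_center in the frame of place_middle below 0.021 m and angle between plaque_2_center's own z axis and vertical below 0.12 rad) or (horizontal distance between plaque_2_center and place_right below 0.008 m and (angle between the x axis of plaque_2_center and the x axis of place_right, either way round below 0.15 rad or angle between the x axis of plaque_2_center and the y axis of place_right, either way round below 0.15 rad) and z of plaque_2_center in the frame of place_right below 0.021 m and angle between plaque_2_center's own z axis and vertical below 0.12 rad)) and ((horizontal distance between plaque_3_center and place_left below 0.008 m and (angle between the x axis of plaque_3_center and the x axis of place_left, either way round below 0.15 rad or angle between the x axis of plaque_3_center and the y axis of place_left, either way round below 0.15 rad) and z of plaque_3_center in the frame of place_left below 0.021 m and angle between plaque_3_center's own z axis and vertical below 0.12 rad) or (horizontal distance between plaque_3_center and place_middle below 0.008 m and (angle between the x axis of plaque_3_center and the x axis of place_middle, either way round below 0.15 rad or angle between the x axis of plaque_3_center and the y axis of place_middle, either way round below 0.15 rad) and z of plaque_3_center in the frame of place_middle below 0.021 m and angle between plaque_3_center's own z axis and vertical below 0.12 rad) or (horizontal distance between plaque_3_center and place_right below 0.008 m and (angle between the x axis of plaque_3_center and the x axis of place_right, either way round below 0.15 rad or angle between the x axis of plaque_3_center and the y axis of place_right, either way round below 0.15 rad) and z of plaque_3_center in the frame of place_right below 0.021 m and angle between plaque_3_center's own z axis and vertical below 0.12 rad))), for 0.3 s.
2. the shutter rests at its amber stop for 3 s with every plaque centred (value of joint shutter between 0.047 and 0.053 m and ((horizontal distance between plaque_1_center and place_left below 0.008 m and (angle between the x axis of plaque_1_center and the x axis of place_left, either way round below 0.15 rad or angle between the x axis of plaque_1_center and the y axis of place_left, either way round below 0.15 rad) and z of plaque_1_center in the frame of place_left below 0.021 m and angle between plaque_1_center's own z axis and vertical below 0.12 rad) or (horizontal distance between plaque_1_center and place_middle below 0.008 m and (angle between the x axis of plaque_1_center and the x axis of place_middle, either way round below 0.15 rad or angle between the x axis of plaque_1_center and the y axis of place_middle, either way round below 0.15 rad) and z of plaque_1_center in the frame of place_middle below 0.021 m and angle between plaque_1_center's own z axis and vertical below 0.12 rad) or (horizontal distance between plaque_1_center and place_right below 0.008 m and (angle between the x axis of plaque_1_center and the x axis of place_right, either way round below 0.15 rad or angle between the x axis of plaque_1_center and the y axis of place_right, either way round below 0.15 rad) and z of plaque_1_center in the frame of place_right below 0.021 m and angle between plaque_1_center's own z axis and vertical below 0.12 rad)) and ((horizontal distance between plaque_2_center and place_left below 0.008 m and (angle between the x axis of plaque_2_center and the x axis of place_left, either way round below 0.15 rad or angle between the x axis of plaque_2_center and the y axis of place_left, either way round below 0.15 rad) and z of plaque_2_center in the frame of place_left below 0.021 m and angle between plaque_2_center's own z axis and vertical below 0.12 rad) or (horizontal distance between plaque_2_center and place_middle below 0.008 m and (angle between the x axis of plaque_2_center and the x axis of place_middle, either way round below 0.15 rad or angle between the x axis of plaque_2_center and the y axis of place_middle, either way round below 0.15 rad) and z of plaque_2_center in the frame of place_middle below 0.021 m and angle between plaque_2_center's own z axis and vertical below 0.12 rad) or (horizontal distance between plaque_2_center and place_right below 0.008 m and (angle between the x axis of plaque_2_center and the x axis of place_right, either way round below 0.15 rad or angle between the x axis of plaque_2_center and the y axis of place_right, either way round below 0.15 rad) and z of plaque_2_center in the frame of place_right below 0.021 m and angle between plaque_2_center's own z axis and vertical below 0.12 rad)) and ((horizontal distance between plaque_3_center and place_left below 0.008 m and (angle between the x axis of plaque_3_center and the x axis of place_left, either way round below 0.15 rad or angle between the x axis of plaque_3_center and the y axis of place_left, either way round below 0.15 rad) and z of plaque_3_center in the frame of place_left below 0.021 m and angle between plaque_3_center's own z axis and vertical below 0.12 rad) or (horizontal distance between plaque_3_center and place_middle below 0.008 m and (angle between the x axis of plaque_3_center and the x axis of place_middle, either way round below 0.15 rad or angle between the x axis of plaque_3_center and the y axis of place_middle, either way round below 0.15 rad) and z of plaque_3_center in the frame of place_middle below 0.021 m and angle between plaque_3_center's own z axis and vertical below 0.12 rad) or (horizontal distance between plaque_3_center and place_right below 0.008 m and (angle between the x axis of plaque_3_center and the x axis of place_right, either way round below 0.15 rad or angle between the x axis of plaque_3_center and the y axis of place_right, either way round below 0.15 rad) and z of plaque_3_center in the frame of place_right below 0.021 m and angle between plaque_3_center's own z axis and vertical below 0.12 rad))), for 3 s.
3. the shutter rests at its open stop for 3 s with every plaque centred (value of joint shutter between 0.097 and 0.103 m and ((horizontal distance between plaque_1_center and place_left below 0.008 m and (angle between the x axis of plaque_1_center and the x axis of place_left, either way round below 0.15 rad or angle between the x axis of plaque_1_center and the y axis of place_left, either way round below 0.15 rad) and z of plaque_1_center in the frame of place_left below 0.021 m and angle between plaque_1_center's own z axis and vertical below 0.12 rad) or (horizontal distance between plaque_1_center and place_middle below 0.008 m and (angle between the x axis of plaque_1_center and the x axis of place_middle, either way round below 0.15 rad or angle between the x axis of plaque_1_center and the y axis of place_middle, either way round below 0.15 rad) and z of plaque_1_center in the frame of place_middle below 0.021 m and angle between plaque_1_center's own z axis and vertical below 0.12 rad) or (horizontal distance between plaque_1_center and place_right below 0.008 m and (angle between the x axis of plaque_1_center and the x axis of place_right, either way round below 0.15 rad or angle between the x axis of plaque_1_center and the y axis of place_right, either way round below 0.15 rad) and z of plaque_1_center in the frame of place_right below 0.021 m and angle between plaque_1_center's own z axis and vertical below 0.12 rad)) and ((horizontal distance between plaque_2_center and place_left below 0.008 m and (angle between the x axis of plaque_2_center and the x axis of place_left, either way round below 0.15 rad or angle between the x axis of plaque_2_center and the y axis of place_left, either way round below 0.15 rad) and z of plaque_2_center in the frame of place_left below 0.021 m and angle between plaque_2_center's own z axis and vertical below 0.12 rad) or (horizontal distance between plaque_2_center and place_middle below 0.008 m and (angle between the x axis of plaque_2_center and the x axis of place_middle, either way round below 0.15 rad or angle between the x axis of plaque_2_center and the y axis of place_middle, either way round below 0.15 rad) and z of plaque_2_center in the frame of place_middle below 0.021 m and angle between plaque_2_center's own z axis and vertical below 0.12 rad) or (horizontal distance between plaque_2_center and place_right below 0.008 m and (angle between the x axis of plaque_2_center and the x axis of place_right, either way round below 0.15 rad or angle between the x axis of plaque_2_center and the y axis of place_right, either way round below 0.15 rad) and z of plaque_2_center in the frame of place_right below 0.021 m and angle between plaque_2_center's own z axis and vertical below 0.12 rad)) and ((horizontal distance between plaque_3_center and place_left below 0.008 m and (angle between the x axis of plaque_3_center and the x axis of place_left, either way round below 0.15 rad or angle between the x axis of plaque_3_center and the y axis of place_left, either way round below 0.15 rad) and z of plaque_3_center in the frame of place_left below 0.021 m and angle between plaque_3_center's own z axis and vertical below 0.12 rad) or (horizontal distance between plaque_3_center and place_middle below 0.008 m and (angle between the x axis of plaque_3_center and the x axis of place_middle, either way round below 0.15 rad or angle between the x axis of plaque_3_center and the y axis of place_middle, either way round below 0.15 rad) and z of plaque_3_center in the frame of place_middle below 0.021 m and angle between plaque_3_center's own z axis and vertical below 0.12 rad) or (horizontal distance between plaque_3_center and place_right below 0.008 m and (angle between the x axis of plaque_3_center and the x axis of place_right, either way round below 0.15 rad or angle between the x axis of plaque_3_center and the y axis of place_right, either way round below 0.15 rad) and z of plaque_3_center in the frame of place_right below 0.021 m and angle between plaque_3_center's own z axis and vertical below 0.12 rad))), for 3 s.
4. the shutter is clicked shut again (value of joint shutter below 0.003 m), for 0.3 s.
At the end, for the whole second after the job is handed in: The shutter is at its shut stop (within 3 mm) and every plaque present lies face up and flat (within 0.12 rad), at rest, directly on the white foam board, its centre within 25 mm of the board's long centre line and within 130 mm of the board's middle along it (value of joint shutter below 0.003 m and x of plaque_1_center in the frame of board_center between -0.025 and 0.025 m and y of plaque_1_center in the frame of board_center between -0.13 and 0.13 m and z of plaque_1_center in the frame of board_center between 0.008 and 0.022 m and angle between each of plaque_1_center, plaque_2_center, plaque_3_center's own z axis and vertical below 0.12 rad and linear speed of each of plaque_1, plaque_2, plaque_3 below 0.01 m/s and x of plaque_2_center in the frame of board_center between -0.025 and 0.025 m and y of plaque_2_center in the frame of board_center between -0.13 and 0.13 m and z of plaque_2_center in the frame of board_center between 0.008 and 0.022 m and x of plaque_3_center in the frame of board_center between -0.025 and 0.025 m and y of plaque_3_center in the frame of board_center between -0.13 and 0.13 m and z of plaque_3_center in the frame of board_center between 0.008 and 0.022 m); the robot touches nothing.
It fails at once if the fingers touch a plaque while the shutter is not shut (value of joint shutter above 0.01 m and (contact force between the fingers and plaque_1 above 1 N or contact force between the fingers and plaque_2 above 1 N or contact force between the fingers and plaque_3 above 1 N)).
It fails at once if the fingers press on a lacquered medallion (contact force between the fingers and medal_1 above 4 N or contact force between the fingers and medal_2 above 4 N or contact force between the fingers and medal_3 above 4 N).
It fails at once if a bystander on the table is shifted by more than 30 mm (distance of any of putty_jar, plug from where it was at the start of the episode above 0.03 m).
Of plaque_1, plaque_2, plaque_3 only 2 to 3 are there at a start; the rules pass over those that are not, and their reading is None.
At some moment in a run one of plaque_1, plaque_2, plaque_3 may be knocked a few centimetres aside while the robot is not near it.
Once in a run the grip may slacken for a moment while it holds something.
It also fails if it takes over 210 s, if anything falls off the work surface, if the arm or the gripper's body presses on something with over 40 N, if the wrist force passes 120 N, or if a joint passes its speed limit or range.

### The arm

A 6-joint arm with a two-finger parallel gripper is mounted at the origin on a cart in front of the work surface, level with it; the furniture and walls round the work are solid. World frame = base frame: x ahead of the robot, y to its left, z up, the work surface at z = 0. Lengths are in m, angles in rad, forces in N, time in s.
With the tool pointing down it reaches from about 0.35 to 0.975 m from the base axis. Payload 4.9 kg.
Tool frame: the origin (TCP) lies at the centre of the arm's flange, where the gripper is bolted on; the fingertips stand 173 mm ahead of it and the grasp point (between the pads) lies 155 mm ahead of it (ctrl.finger_overhang is the distance from the TCP to the fingertips, in m); z points along the fingers, y is the direction in which the jaws open and shut (so a half turn about z gives the same grasp; the last joint's range is limited). The gripper opens to 85 mm and grips with 20 to 120 N. Pads are 22 mm wide; open, the fingers measure 114 mm over their backs; the gripper's body (76 mm by 85 mm) begins 54 mm behind the grasp point. The pads swing forward as they close: fully open they stand 13 mm farther back than shut.
Start: joints at [0.998, 0.053, 1.613, -0, 1.476, -0.119], TCP at [0.274, 0.562, 0.405] pointing down, gripper open.
Joint ranges: [-3.01, 3.01], [-1.01, 2.22], [0.06, 2.58], [-1.02, 4.17], [0.09, 2.62], [-3.14, 3.14]. Speed limits (rad/s): [2.57, 2.57, 3.14, 3.14, 3.14, 3.14].

### API

Orientations are given as a rotation vector (axis times angle).
In Python, from station import ctrl, eyes, spotter gives the robot as it stands.
- The arm moves only by the shell command python3 -m crank 'ROWS' [FORCE]. ROWS is JSON, a list of rows, each a list of 7 numbers: the turn, a rotation vector about the tool's x, y, z in rad, then the shift along the tool's x, y, z in mm, then the closure, from -1 (fully open) to 1 (shut). A call has 1 to 8 rows; each row shifts and turns the pose as measured when the row begins, along the tool's axes as they then stand; what a row does not reach is not made up. A row lasts 1/12 s, in which the tool goes at most 41.7 mm and 7.16 degrees, less where a joint would pass 70% of its speed; a pose out of reach is approached as far as the arm can. A call is refused whole if a number of a shift passes 41.7 or a number of a turn 0.125, either way. A call with a gripper value outside its range is refused whole. The fingers move at their own pace and stop on an object; FORCE is the grip in N (left out, the last holds). Time passes only in rows, so rows that do not move let the fingers close. It gives the time, the measured TCP pose, the force and the opening at its end, in the units of the state.
- ctrl.get_obs(): the state, without advancing time (a new reading comes with each control period).
- eyes.get_image(name): name is "side" or "top"; returns a dict with "image" (480x640x3 uint8, red, green, blue), "vertical_fov" (degrees; the focal length in pixels is half the picture's height over the tangent of half this angle, whatever the lens; pixels are square), "cx", "cy" (the principal point, pixels), "rvec" (rotation vector, rad) and "tvec" (3), from world to camera coordinates, as OpenCV has them. Camera axes: x right, y down, z forward; pixel columns grow to the right and rows downward; lengths in m; the calibration is good to about 2 mm. A picture is of the moment at which its call begins. There is no depth.
- ctrl.finish_job(): hands the job in, once; it reports no verdict.
Trained networks look in a picture, given as the dict that the camera call returned (one of the last four; its "shot" number tells which), for a name from the list of things; names that differ only in an ending like _2 or _b are one class to them, and where a whole thing is asked for, a point or a joint stands for the part that bears it (a point fixed in the world has none). Each returns a list of dicts, best first, with "confidence" (0 to 1); they miss things now and then, are a little off and sometimes report something else, mostly with a low value. They report only what shows in the picture. A call takes as long as a camera call.
- spotter.look_for(query, picture): "centre" ([x, y, z] in m, in world coordinates, good to about 4 mm: the middle of the surface that is visible of it).
- spotter.outline_of(query, picture): "region" (480x640 bool, what is visible of it).
- spotter.mark_of(query, picture): "centre" ([x, y, z] in m, in world coordinates, good to about 4 mm: a listed point, or the origin of a listed thing).
The state is a dict: "t": time; "q": joint angles; "dq": joint speeds; "effort": joint torques, N m; "tool_pos": TCP position; "tool_rot": TCP orientation; "contact_force": force on the tool from outside, world axes, zero at the start; "wrist_torque": the same for the moment, N m; "opening": finger opening in m.
Only numpy, scipy, OpenCV 4.12 (cv2) and the standard library are available. Lean on these libraries where they do the work, as an engineer would, in place of code of your own. Each camera call takes 0.05 s, during which the arm holds its last target.

## Working session

There is one attempt and no reset: what is moved stays moved. The work goes in short steps, Python scripts to look and compute and a shell command to move; the robot and the scene stay as the last step left them, time stands still between calls to the robot, and variables do not carry over. Pictures are saved under pics/ and viewed, and the job is handed in when it is done.

```bash
ls; mkdir -p pics; cat > h.py <<'E'
import numpy as np, cv2
from station import ctrl, eyes, spotter
from scipy.spatial.transform import Rotation as R
def K(p):
    f=240/np.tan(np.radians(p["vertical_fov"])/2)
    return np.array([[f,0,p["cx"]],[0,f,p["cy"]],[0,0,1.]])
def ray(p,u,v,z):
    Rm=R.from_rotvec(p["rvec"]).as_matrix(); t=np.array(p["tvec"])
    c=-Rm.T@t; d=Rm.T@np.linalg.inv(K(p))@np.array([u,v,1.])
    return c+d*(z-c[2])/d[2]
def proj(p,X):
    Rm=R.from_rotvec(p["rvec"]).as_matrix(); x=K(p)@(Rm@np.array(X)+np.array(p["tvec"])); return x[:2]/x[2]
def save(p,n): cv2.imwrite("pics/"+n,p["image"][:,:,::-1])
E
python3 - <<'E'
from h import *
print(ctrl.get_obs())
for n in("side","top"):
    p=eyes.get_image(n); save(p,n+"0.png"); print(n,{k:v for k,v in p.items() if k!="image"})
    for q in ["shutter_grip","board_center","place_left","place_middle","place_right","plaque_1_center","putty_jar","plug"]:
        print(q,[(np.round(d["centre"],4).tolist(),round(d["confidence"],2)) for d in spotter.mark_of(q,p)])
E
```

```text
pics
{'t': 0.0, 'q': array([ 9.97955379e-01,  5.33762594e-02,  1.61429069e+00,  4.78663282e-06,
        1.47600004e+00, -1.19031006e-01]), 'dq': array([ 1.00422636e-03,  4.86416778e-05, -2.86957980e-04,  2.90877577e-04,
       -8.04420745e-04,  1.06953951e-03]), 'effort': array([-7.05626808e-04, -3.93704939e+01, -3.70164692e+01, -2.62115946e-04,
        7.37747789e-03,  9.30862001e-06]), 'tool_pos': array([0.27386779, 0.56150759, 0.4034526 ]), 'tool_rot': array([-0.70658295, -3.06037392,  0.0030621 ]), 'contact_force': array([ 0.22966696, -0.62285047, -0.6987438 ]), 'wrist_torque': array([-0.041868  ,  0.05014043, -0.03709174]), 'opening': 0.08555929923503902}
side {'vertical_fov': 49.99930745813463, 'cx': 316.3737094021382, 'cy': 244.35553696892026, 'rvec': array([ 2.03050123, -0.03540776, -0.00443575]), 'tvec': array([-0.56782121,  0.13313869,  1.26922477]), 'shot': 1}
shutter_grip [([0.6609, 0.0004, 0.1782], 0.77)]
board_center [([0.5522, 0.2453, 0.0148], 0.66), ([0.4419, -0.2846, 0.0013], 0.37)]
place_left [([0.517, 0.0661, 0.0093], 0.74), ([0.6648, -0.0238, 0.1003], 0.55), ([0.5
[... 384 characters left out ...]
0254], 0.44), ([0.5103, -0.1105, 0.008], 0.24)]
top {'vertical_fov': 50.22415159160015, 'cx': 308.10596040795156, 'cy': 232.61031699271894, 'rvec': array([ 2.10422977, -2.13913731,  0.18557735]), 'tvec': array([-0.02483533,  0.59759757,  1.48798217]), 'shot': 2}
shutter_grip [([0.655, 0.0002, 0.1823], 0.55), ([0.5542, 0.2397, 0.0102], 0.29)]
board_center [([0.5561, 0.244, 0.0129], 0.63)]
place_left [([0.516, 0.0702, 0.0101], 0.8)]
place_middle [([0.5089, -0.021, 0.007], 0.73)]
place_right [([0.5126, -0.109, 0.011], 0.75), ([0.6046, -0.3551, -0.0009], 0.58)]
plaque_1_center []
putty_jar [([0.6379, 0.38, -0.0041], 0.76), ([0.6028, -0.35, 0.0154], 0.31)]
plug [([0.6918, -0.2328, 0.0065], 0.61)]
```

View pics/side0.png

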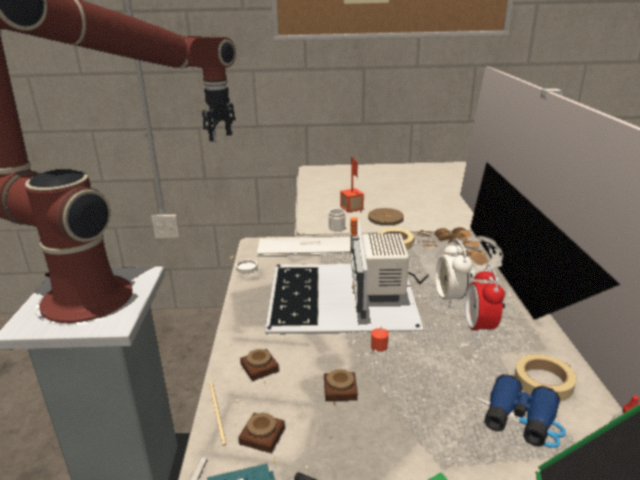

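View pics/top0.png

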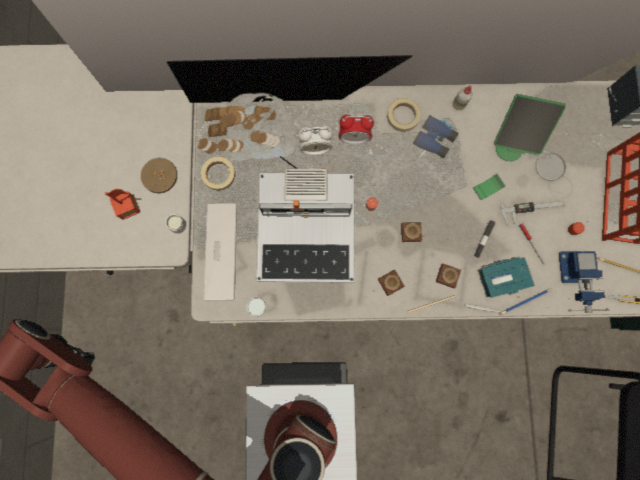

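```bash
python3 - <<'E'
from h import *
t=eyes.get_image("top"); s=eyes.get_image("side")
a=cv2.resize(t["image"][160:310,190:360],None,fx=4.5,fy=3.9,interpolation=cv2.INTER_CUBIC)
a=cv2.resize(t["image"][160:310,190:360],None,fx=4,fy=4,interpolation=cv2.INTER_CUBIC)
cv2.imwrite("pics/ta.png",a[:,:,::-1])
a=cv2.resize(s["image"][205:345,260:430],None,fx=4,fy=4,interpolation=cv2.INTER_CUBIC)
cv2.imwrite("pics/sa.png",a[:,:,::-1])
a=cv2.resize(t["image"][210:310,370:480],None,fx=6,fy=6,interpolation=cv2.INTER_CUBIC)
cv2.imwrite("pics/tb.png",a[:,:,::-1])
for p in (t,s):
    for q in ["port","shutter","medal_1","plaque_1"]:
        print(q,[(np.round(d["centre"],4).tolist(),round(d["confidence"],2)) for d in spotter.mark_of(q,p)], [(np.round(d["centre"],4).tolist(),round(d["confidence"],2)) for d in spotter.look_for(q,p)])
E
```

```text
port [([0.657, -0.0288, 0.0972], 0.95)] [([0.6251, -0.0274, 0.0099], 0.84)]Traceback (most recent call last):
  File "<stdin>", line 12, in <module>
ValueError: it knows: board_center, medal, place_left, place_middle, place_right, plaque, plaque_1_center, plaque_2_center, plaque_3_center, plug, port, putty_jar, shutter_grip, station
```

View pics/ta.png

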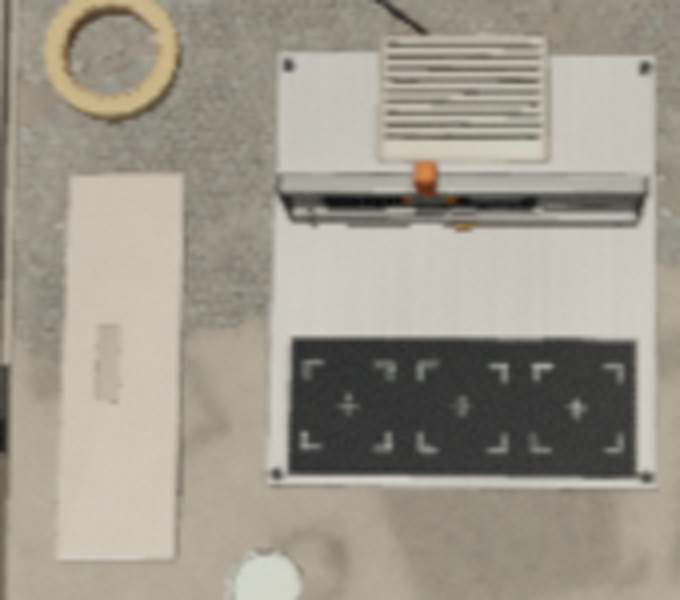

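View pics/sa.png

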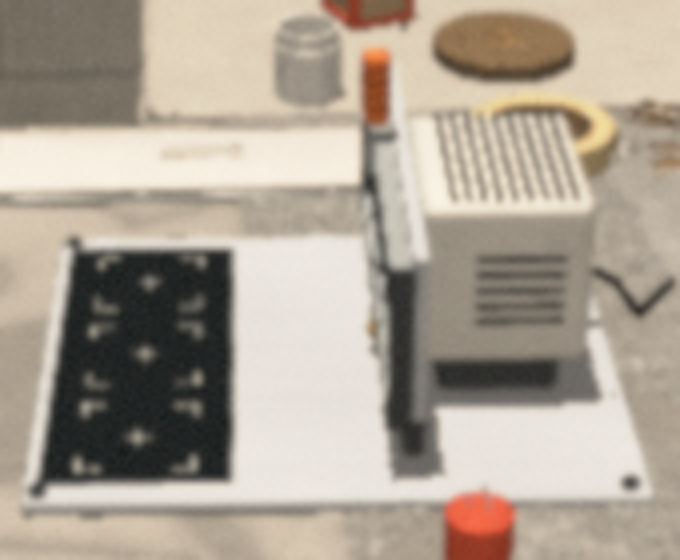

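View pics/tb.png

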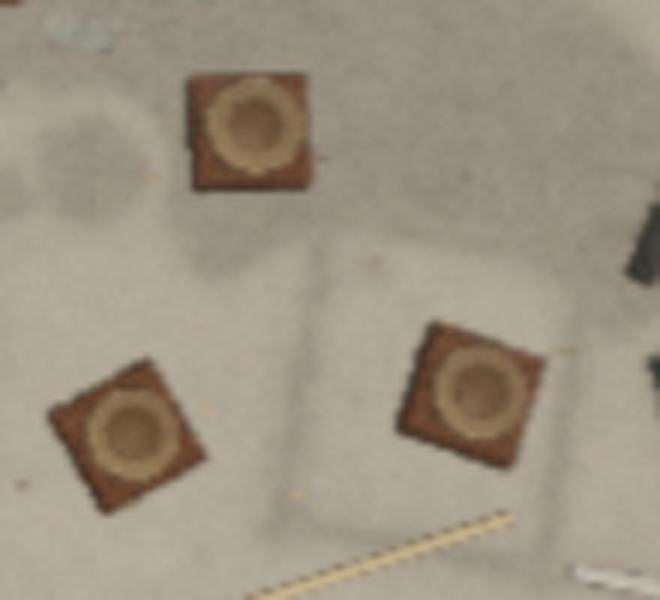

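```bash
python3 - <<'E'
from h import *
acc=0
for i in range(6):
    t=eyes.get_image("top"); acc=acc+t["image"].astype(float)
im=(acc/6).astype(np.uint8)
a=cv2.resize(im[195:225,252:362],None,fx=7.2,fy=10,interpolation=cv2.INTER_CUBIC)
cv2.imwrite("pics/tc.png",a[:,:,::-1])
acc=0
for i in range(6):
    t=eyes.get_image("side"); acc=acc+t["image"].astype(float)
im=(acc/6).astype(np.uint8)
a=cv2.resize(im[210:325,330:380],None,fx=10,fy=5,interpolation=cv2.INTER_CUBIC)
cv2.imwrite("pics/sc.png",a[:,:,::-1])
E
```

```text
(no output)
```

View pics/tc.png

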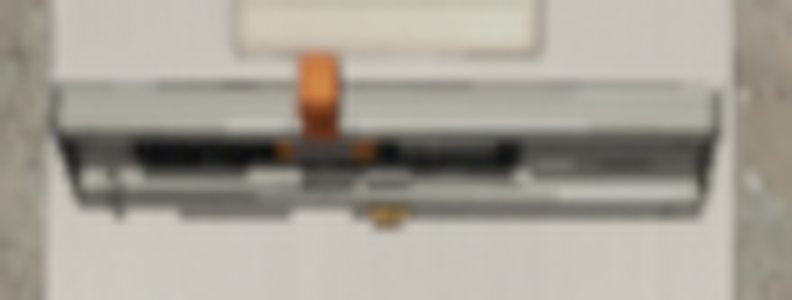

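View pics/sc.png

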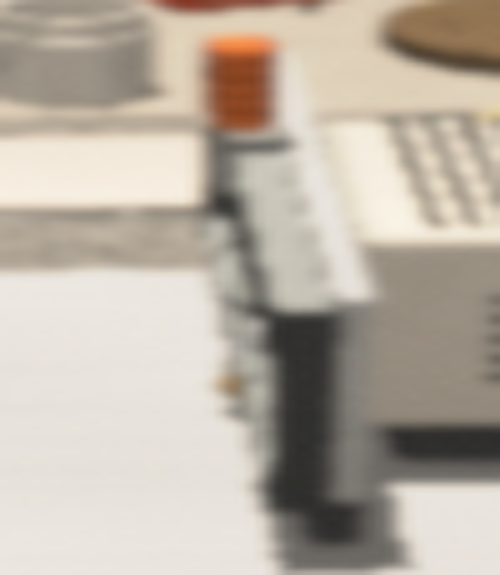

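```bash
cat > fit.py <<'E'
from h import *
from scipy.optimize import minimize
def hullmask(p,xy,th,z0,h=0.02,half=(0.03,0.03),medal=True,S=4,box=None):
    c,s=np.cos(th),np.sin(th); pts=[]
    for zz in (z0,z0+h):
        for a,b in((1,1),(1,-1),(-1,-1),(-1,1)):
            a*=half[0];b*=half[1]
            pts.append(proj(p,[xy[0]+c*a-s*b,xy[1]+s*a+c*b,zz]))
    if medal:
        for k in np.linspace(0,2*np.pi,24,endpoint=False):
            pts.append(proj(p,[xy[0]+.0245*np.cos(k),xy[1]+.0245*np.sin(k),z0+.03]))
    u0,v0,w,hh=box
    pts=((np.array(pts)-[u0,v0]+.5)*S-.5)
    m=np.zeros((hh*S,w*S),np.uint8)
    cv2.fillConvexPoly(m,cv2.convexHull(np.round(pts*16).astype(np.int32)),255,lineType=cv2.LINE_AA,shift=4)
    return cv2.resize(m,(w,hh),interpolation=cv2.INTER_AREA)/255.
def fitp(pm,xy0,z0):
    """pm list of (pic, soft mask)"""
    boxes=[]
    for p,m in pm:
        u,v=proj(p,[xy0[0],xy0[1],z0+.015]); boxes.append((max(0,int(u)-35),max(0,int(v)-35),70,70))
    def cost(x):
        e=0
        for (p,m),b in zip(pm,boxes):
            q=hullmask(p,x[:2],x[2],z0,box=b); mm=m[b[1]:b[1]+70,b[0]:b[0]+70]
            q=q[:mm.shape[0],:mm.shape[1]]
            e+=((q-mm)**2).sum()
        return e
    best=None
    for th in (0,.4,.8,1.2):
        r=minimize(cost,[xy0[0],xy0[1],th],method="Nelder-Mead",options=dict(initial_simplex=[[xy0[0],xy0[1],th],[xy0[0]+.006,xy0[1],th],[xy0[0],xy0[1]+.006,th],[xy0[0],xy0[1],th+.2]],xatol=1e-4,fatol=1e-2))
        if best is None or r.fun<best.fun: best=r
    x=best.x.copy(); x[2]=(x[2]+np.pi/4)%(np.pi/2)-np.pi/4
    return x,best.fun
def masks(p,n=0.3):
    out=[]
    for d in spotter.outline_of("plaque",p): out.append((d["confidence"],d["region"]))
    return out
E
python3 - <<'E'
from fit import *
t=eyes.get_image("top"); s=eyes.get_image("side")
for p,n in((t,"t"),(s,"s")):
    im=p["image"].copy()
    for c,m in masks(p):
        v,u=np.nonzero(m); print(n,round(c,2),m.sum(),u.mean(),v.mean(),ray(p,u.mean(),v.mean(),.015)[:2])
        im[m]=im[m]//2+np.array([0,127,0],np.uint8)
    for q in["medal","plaque"]: print(q,[(np.round(d["centre"],4).tolist(),round(d["confidence"],2)) for d in spotter.mark_of(q,p)])
    im=im[330:470,220:380] if n=="s" else im[210:310,370:480]
    cv2.imwrite("pics/m%s.png"%n,cv2.resize(im,None,fx=4,fy=4)[:,:,::-1])
Rm=[R.from_rotvec(p["rvec"]).as_matrix() for p in(t,s)]
Ps=[K(p)@np.c_[r,p["tvec"]] for p,r in zip((t,s),Rm)]
for a,b in(((305.9,216.5),(353,286.6)),):
    X=cv2.triangulatePoints(Ps[0],Ps[1],np.array(a,float),np.array(b,float)); print((X[:3]/X[3]).T)
E
```

```text
t 0.93 401 391.1371571072319 282.1645885286783 [ 0.44728781 -0.28374652]
t 0.75 362 411.6381215469613 230.89226519337018 [ 0.60428619 -0.35403764]
t 0.74 387 448.25581395348837 275.4341085271318 [ 0.46485075 -0.4577857 ]
medal [([0.6585, -0.0271, 0.0974], 0.7), ([0.6905, -0.2312, 0.011], 0.69), ([0.6026, -0.3501, 0.0272], 0.67), ([0.4388, -0.2797, 0.0276], 0.63), ([0.4634, -0.4577, 0.0278], 0.61)]
plaque [([0.4657, -0.4541, -0.001], 0.81), ([0.4454, -0.2838, -0.0013], 0.63), ([0.6034, -0.3557, 0.0024], 0.62), ([0.5119, -0.1122, 0.0122], 0.32)]
s 0.84 990 340.1282828282828 385.8545454545455 [ 0.60397969 -0.35640038]
s 0.83 1281 261.37392661982824 432.1366120218579 [ 0.46625849 -0.46171184]
s 0.66 831 258.632972322503 363.80746089049336 [ 0.44819616 -0.28670481]
medal [([0.6008, -0.3482, 0.029], 0.66), ([0.4631, -0.4542, 0.0284], 0.61), ([0.4487, -0.2799, 0.0249], 0.48)]
plaque [([0.4594, -0.4538, 0.007], 0.77), ([0.5978, -0.3487, -0.0007], 0.69), ([0.4414, -0.2843, -0.0015], 0.65)]
[[ 0.65438948 -0.02839672  0.02885019]]
```

View pics/mt.png

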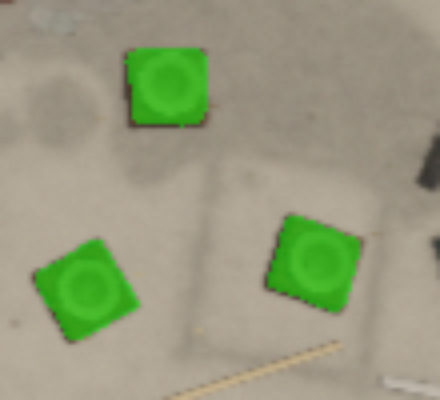

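View pics/ms.png

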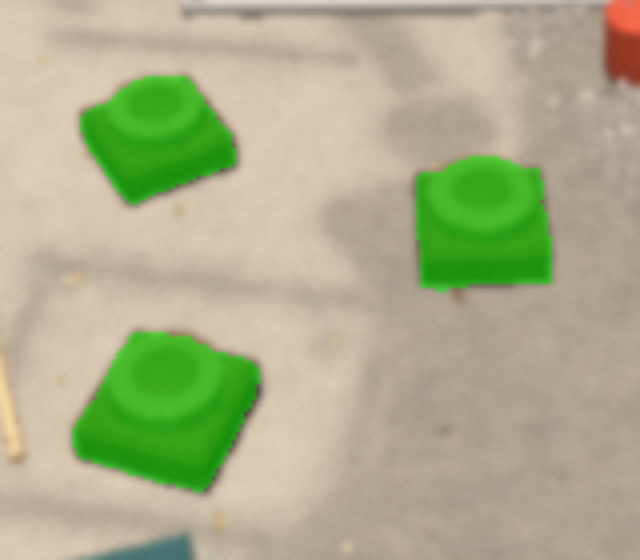

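```bash
python3 - <<'E'
from fit import *
def avg(n):
    a=0
    for i in range(4): p=eyes.get_image(n); a=a+p["image"].astype(float)
    return p,a/4
t,ti=avg("top"); s,si=avg("side")
tm=masks(t); sm=masks(s)
for xy in ([.447,-.284],[.604,-.355],[.465,-.458]):
    pm=[]
    for p,ms in((t,tm),(s,sm)):
        u=proj(p,[*xy,.015]); 
        m=min(ms,key=lambda cm: np.hypot(np.nonzero(cm[1])[1].mean()-u[0],np.nonzero(cm[1])[0].mean()-u[1]))[1]
        pm.append((p,m.astype(float)))
    print("both",*fitp(pm,xy,0)); print(" top",*fitp(pm[:1],xy,0)); print(" side",*fitp(pm[1:],xy,0))
# crosses
for n,xy in(("L",(.516,.068)),("M",(.513,-.021)),("R",(.51,-.109))):
  for p,im in((t,ti),(s,si)):
    u=proj(p,[*xy,.01]); g=im.mean(2); 
    r=6
    u0,v0=np.round(u).astype(int); w=g[v0-r:v0+r+1,u0-r:u0+r+1]; w=np.clip(w-np.median(w)-12,0,None)
    vv,uu=np.mgrid[-r:r+1,-r:r+1]; c=(u0+(w*uu).sum()/w.sum(), v0+(w*vv).sum()/w.sum())
    print(n,np.round(u,1),np.round(c,2),ray(p,*c,.01)[:2].round(4))
for c in((70,175),(183,173),(176,558),(57,558)):
    print("board",ray(t,190+c[0]/4-.4,160+c[1]/4-.4,.014)[:2].round(4))
# grip: orange
hsv=cv2.cvtColor(ti.astype(np.uint8),cv2.COLOR_RGB2HSV); 
for p,im in((t,ti),(s,si)):
    hsv=cv2.cvtColor(im.astype(np.uint8),cv2.COLOR_RGB2HSV); u=proj(p,[.66,0,.18]).astype(int)
    m=np.zeros((480,640),bool); m[u[1]-12:u[1]+12,u[0]-12:u[0]+12]=1
    m&=(hsv[...,0]<16)&(hsv[...,1]>140)&(hsv[...,2]>90); v,uu=np.nonzero(m); print(m.sum(),uu.min(),uu.max(),v.min(),v.max(),uu.mean(),v.mean(),[ray(p,uu.mean(),v.mean(),z)[:2].round(4) for z in(.152,.175,.198)])
    if p is s: print(ray(s,uu.mean(),v.min(),.198))
    else: print(ray(t,uu.mean(),v.min(),.198),ray(t,uu.mean(),v.max(),.198))
E
```

```text
Traceback (most recent call last):
  File "fit.py", line 37, in masks
    for d in spotter.outline_of("plaque",p): out.append((d["confidence"],d["region"]))
             ~~~~~~~~~~~~~~~~~~^^^^^^^^^^^^
ValueError: only the last four pictures can be asked about
```

```bash
cat > meas.py <<'E'
from fit import *
def avg(n):
    a=0
    for i in range(3): p=eyes.get_image(n); a=a+p["image"].astype(float)
    return p,a/3
def plaques(zs=(0,),xys=None,verb=True):
    t,ti=avg("top"); s,si=avg("side")
    tm=masks(t); sm=masks(s)
    res=[]
    for i,xy in enumerate(xys):
        z=zs[i] if len(zs)>1 else zs[0]
        pm=[]
        for p,ms in((t,tm),(s,sm)):
            u=proj(p,[*xy,z+.015])
            c=[(np.hypot(np.nonzero(m)[1].mean()-u[0],np.nonzero(m)[0].mean()-u[1]),m) for _,m in ms]
            c=[x for x in c if x[0]<14]
            if c: pm.append((p,min(c,key=lambda x:x[0])[1].astype(float)))
            else: pm.append(None)
        if all(pm): print(xy,"both",*fitp(pm,xy,z))
        for k,n in((0,"top"),(1,"side")):
            if pm[k]: print("   ",n,*fitp([pm[k]],xy,z))
    return t,ti,s,si
E
python3 - <<'E'
from meas import *
t,ti,s,si=plaques(xys=([.447,-.284],[.604,-.355],[.465,-.458]))
for n,xy in(("L",(.516,.068)),("M",(.513,-.021)),("R",(.51,-.109))):
  for p,im in((t,ti),(s,si)):
    u=proj(p,[*xy,.01]); g=im.mean(2); 
    r=6
    u0,v0=np.round(u).astype(int); w=g[v0-r:v0+r+1,u0-r:u0+r+1]; w=np.clip(w-np.median(w)-12,0,None)
    vv,uu=np.mgrid[-r:r+1,-r:r+1]; c=(u0+(w*uu).sum()/w.sum(), v0+(w*vv).sum()/w.sum())
    print(n,np.round(u,1),np.round(c,2),ray(p,*c,.01)[:2].round(4))
for c in((70,175),(183,173),(176,558),(57,558)):
    print("board",ray(t,190+c[0]/4-.4,160+c[1]/4-.4,.014)[:2].round(4))
for p,im in((t,ti),(s,si)):
    hsv=cv2.cvtColor(im.astype(np.uint8),cv2.COLOR_RGB2HSV); u=proj(p,[.66,0,.18]).astype(int)
    m=np.zeros((480,640),bool); m[u[1]-12:u[1]+12,u[0]-12:u[0]+12]=1
    m&=(hsv[...,0]<16)&(hsv[...,1]>140)&(hsv[...,2]>90); v,uu=np.nonzero(m); print(m.sum(),uu.min(),uu.max(),v.min(),v.max(),uu.mean(),v.mean(),[ray(p,uu.mean(),v.mean(),z)[:2].round(4) for z in(.152,.175,.198)])
    print(ray(p,uu.mean(),v.min(),.198),ray(p,uu.mean(),v.max(),.152))
E
```

```text
[0.447, -0.284] both [ 0.44840013 -0.28194951  0.5146329 ] 76.3374702037678
    top [ 0.44657462 -0.28400526  0.4859585 ] 22.12230680507497
    side [ 0.44855155 -0.28135372  0.5201427 ] 30.32865820838139
[0.604, -0.355] both [ 0.6039654  -0.35163672 -0.0115085 ] 96.30474432910418
    top [ 0.60412849 -0.35375803 -0.00066165] 19.514140715109573
    side [ 0.60400756 -0.34986662 -0.0021801 ] 55.871741637831605
[0.465, -0.458] both [ 0.46588693 -0.45699139 -0.29239061] 230.58778931180314
    top [ 0.46551835 -0.45889397 -0.35032635] 50.50917339484813
    side [ 0.46660359 -0.455048   -0.28260257] 163.72942714340638
L [275.2 261.8] [276.61 260.6 ] [0.5196 0.0637]
L [295.6 275.3] [296.79 274.89] [0.5191 0.0698]
M [304.2 262.3] [305.19 261.06] [ 0.5167 -0.024 ]
M [293.9 293.5] [295.75 292.88] [ 0.5175 -0.0184]
R [332.9 262.8] [333.78 261.58] [ 0.5136 -0.1117]
R [291.9 314. ] [294.02 313.85] [ 0.5147 -0.1088]
board [0.7033 0.2806]
board [0.7034 0.192 ]
board [0.404  0.1942]
board [0.4055 0.2843]
37 291 302 201 209 295.97297297297297 204.56756756756758 [array([ 0.6609, -0.0021]), array([ 0.6553, -0.0028]), array([ 0.6498, -0.0035])]
[ 0.65988036 -0.00356797  0.198     ] [ 0.64797775 -0.00190561  0.152     ]
74 351 356 218 234 353.43243243243245 225.6081081081081 [array([0.663 , 0.0561]), array([0.6583, 0.0054]), array([ 0.6535, -0.0454])]
[ 0.65722394 -0.00291363  0.198     ] [0.65879782 0.00808702 0.152     ]
```

```bash
python3 - <<'E'
from meas import *
from collections import defaultdict
D=defaultdict(list)
exp=dict(place_left=[.517,.067],place_middle=[.515,-.0215],place_right=[.512,-.11],board_center=[.554,.2405],shutter_grip=[.658,0],port=[.658,-.028],station=[.517,-.021])
pl=([.447,-.284],[.604,-.355],[.465,-.458])
for i in range(8):
  for c in("top","side"):
    p=eyes.get_image(c)
    for q in exp:
        for d in spotter.mark_of(q,p)[:2]:
            x=np.array(d["centre"])
            if np.hypot(*(x[:2]-exp[q]))<.03: D[q,c].append(x)
    for q in("plaque_1_center",):
        for d in spotter.mark_of(q,p):
            x=np.array(d["centre"])
            for k in range(3):
                if np.hypot(*(x[:2]-pl[k]))<.03: D[q+str(k),c].append(x)
for k in sorted(D): print(k,len(D[k]),np.median(D[k],0).round(4),np.mean(D[k],0).round(4),np.std(D[k],0).round(4))
print(ctrl.get_obs()["t"])
E
```

```text
('board_center', 'side') 8 [0.5532 0.2415 0.0141] [0.5533 0.2415 0.014 ] [0.0011 0.0013 0.0016]
('board_center', 'top') 7 [0.5569 0.2414 0.0133] [0.5565 0.2417 0.0135] [0.0013 0.001  0.0015]
('place_left', 'side') 8 [0.5188 0.0658 0.0102] [0.5184 0.0663 0.0099] [0.0013 0.0012 0.0013]
('place_left', 'top') 7 [0.517  0.0703 0.0085] [0.5166 0.0701 0.0077] [0.0014 0.0013 0.0018]
('place_middle', 'side') 8 [ 0.5153 -0.021   0.0112] [ 0.5154 -0.0214  0.0114] [0.0012 0.0013 0.001 ]
('place_middle', 'top') 8 [ 0.5107 -0.0182  0.0084] [ 0.5101 -0.0181  0.0083] [0.0018 0.0014 0.0015]
('place_right', 'side') 7 [ 0.5116 -0.1085  0.0073] [ 0.5112 -0.1086  0.0074] [0.001  0.001  0.0012]
('place_right', 'top') 7 [ 0.5092 -0.1099  0.0108] [ 0.5088 -0.1103  0.011 ] [0.0011 0.0017 0.0018]
('plaque_1_center1', 'side') 9 [ 0.5984 -0.3526  0.0156] [ 0.5988 -0.3524  0.0171] [0.0015 0.0017 0.0051]
('plaque_1_center1', 'top') 9 [ 0.6022 -0.3507  0.0147] [ 0.6027 -0.3512  0.0131] [0.002  0.0024 0.0043]
('plaque_1_center2', 'top') 2 [ 0.4627 -0.4586  0.019 ] [ 0.4627 -0.4586  0.019 ] [0.0009 0.0013 0.0008]
('port', 'side') 8 [ 0.661  -0.0252  0.0991] [ 0.6606 -0.0231  0.1086] [0.0021 0.0085 0.0274]
('port', 'top') 8 [ 0.6609 -0.0288  0.0954] [ 0.6609 -0.0286  0.0952] [0.0013 0.0008 0.0009]
('shutter_grip', 'side') 8 [ 6.579e-01 -2.000e-04  1.786e-01] [ 6.580e-01 -2.000e-04  1.785e-01] [0.0012 0.0015 0.0012]
('shutter_grip', 'top') 7 [6.566e-01 2.000e-04 1.814e-01] [0.6564 0.0008 0.1813] [0.001  0.0011 0.0011]
10.1
```

```bash
cat > plan.py <<'E'
import sys
from h import *
# usage: plan.py x y z yaw(of tool y axis from world y; mod pi) [v]   -> TCP target
def main(x,y,z,yaw,vmax=38):
    o=ctrl.get_obs(); p=np.array(o["tool_pos"]); r=R.from_rotvec(o["tool_rot"])
    print("t %.2f"%o["t"],"pos",p.round(4),"F",np.round(o["contact_force"],1),"open %.4f"%o["opening"],"q6 %.2f"%o["q"][5])
    M=r.as_matrix()
    best=None
    for k in(0,1):
        a=yaw+np.pi*k; yy=np.array([-np.sin(a),np.cos(a),0]); zz=np.array([0,0,-1.]); T=R.from_matrix(np.c_[np.cross(yy,zz),yy,zz])
        d=(r.inv()*T).as_rotvec()
        if best is None or np.linalg.norm(d)<np.linalg.norm(best[1]): best=(T,d)
    T,d=best; e=np.array([x,y,z])-p
    n=max(1,int(np.ceil(max(np.linalg.norm(e)*1000/vmax,np.linalg.norm(d)/.115))))
    print("yaw now %.3f tilt %.3f"%(np.arctan2(-M[0,1],M[1,1]),np.arccos(-M[2,2])),"turn",d.round(3),"shift(tool mm)",(M.T@e*1000).round(1),"rows",n)
    for i in range(n):
        Mi=(r*R.from_rotvec(d*i/n)).as_matrix()
        print((d/n).round(3).tolist(),(Mi.T@e*1000/n).round(1).tolist())
main(*map(float,sys.argv[1:]))
E
python3 plan.py .657 0 .405 -.034
```

```text
t 10.10 pos [0.274  0.5617 0.4047] F [ 0.4 -0.5  0. ] open 0.0855 q6 -0.12
yaw now -0.454 tilt 0.000 turn [-0.   -0.   -0.42] shift(tool mm) [-5.905e+02 -3.369e+02 -3.000e-01] rows 18
[-0.0, -0.0, -0.023] [-32.8, -18.7, -0.0]
[-0.0, -0.0, -0.023] [-32.4, -19.5, -0.0]
[-0.0, -0.0, -0.023] [-31.9, -20.2, -0.0]
[-0.0, -0.0, -0.023] [-31.4, -21.0, -0.0]
[-0.0, -0.0, -0.023] [-30.9, -21.7, -0.0]
[-0.0, -0.0, -0.023] [-30.4, -22.4, -0.0]
[-0.0, -0.0, -0.023] [-29.9, -23.1, -0.0]
[-0.0, -0.0, -0.023] [-29.3, -23.8, -0.0]
[-0.0, -0.0, -0.023] [-28.8, -24.5, -0.0]
[-0.0, -0.0, -0.023] [-28.2, -25.1, -0.0]
[-0.0, -0.0, -0.023] [-27.6, -25.8, -0.0]
[-0.0, -0.0, -0.023] [-27.0, -26.4, -0.0]
[-0.0, -0.0, -0.023] [-26.4, -27.1, -0.0]
[-0.0, -0.0, -0.023] [-25.7, -27.7, -0.0]
[-0.0, -0.0, -0.023] [-25.1, -28.3, -0.0]
[-0.0, -0.0, -0.023] [-24.4, -28.8, -0.0]
[-0.0, -0.0, -0.023] [-23.7, -29.4, -0.0]
[-0.0, -0.0, -0.023] [-23.0, -29.9, -0.0]
```

```bash
python3 -m crank '[[0,0,-0.023,-33,-19,0,-1],[0,0,-0.023,-32,-19,0,-1],[0,0,-0.023,-32,-20,0,-1],[0,0,-0.023,-31,-21,0,-1],[0,0,-0.023,-31,-22,0,-1],[0,0,-0.023,-30,-22,0,-1],[0,0,-0.023,-30,-23,0,-1],[0,0,-0.023,-29,-24,0,-1]]'
python3 -m crank '[[0,0,-0.023,-29,-24,0,-1],[0,0,-0.023,-28,-25,0,-1],[0,0,-0.023,-28,-26,0,-1],[0,0,-0.023,-27,-26,0,-1],[0,0,-0.023,-26,-27,0,-1],[0,0,-0.023,-26,-28,0,-1],[0,0,-0.023,-25,-28,0,-1],[0,0,-0.023,-24,-29,0,-1]]'
python3 plan.py .657 0 .405 -.034
```

```text
t: 10.77
tool_pos: [0.4467, 0.3093, 0.4047]
tool_rot: [0.386, 3.117, 0.006]
contact_force: [1.2, 0.2, -0.7]
opening: 0.085
t: 11.43
tool_pos: [0.6287, 0.0498, 0.4062]
tool_rot: [0.084, 3.135, 0.009]
contact_force: [0.5, -0.0, 0.7]
opening: 0.0856
t 11.43 pos [0.6287 0.0498 0.4062] F [ 0.5 -0.   0.7] open 0.0856 q6 -1.56
yaw now -0.054 tilt 0.008 turn [ 0.006  0.006 -0.02 ] shift(tool mm) [-30.9 -48.2   1.1] rows 2
[0.003, 0.003, -0.01] [-15.4, -24.1, 0.5]
[0.003, 0.003, -0.01] [-15.2, -24.3, 0.6]
```

```bash
python3 -m crank '[[0.003,0.003,-0.01,-15,-24,0,-1],[0.003,0.003,-0.01,-15,-24,0,-1],[0,0,0,0,0,0,-1],[0,0,0,0,0,0,-1]]' 
python3 plan.py .657 0 .335 -.034
python3 - <<'E'
from h import *
for n in("side","top"):
    p=eyes.get_image(n); im=p["image"][150:300,270:440] if n=="side" else p["image"][120:270,220:390]
    cv2.imwrite("pics/g_%s.png"%n,cv2.resize(im,None,fx=4,fy=4,interpolation=cv2.INTER_CUBIC)[:,:,::-1])
E
```

```text
t: 11.77
tool_pos: [0.6606, -0.0099, 0.4054]
tool_rot: [0.065, 3.14, -0.004]
contact_force: [0.4, 0.6, 0.5]
opening: 0.0853
t 11.77 pos [ 0.6606 -0.0099  0.4054] F [0.4 0.6 0.5] open 0.0853 q6 -1.66
yaw now -0.041 tilt 0.002 turn [-0.002  0.    -0.007] shift(tool mm) [ 4.1  9.9 70.4] rows 2
[-0.001, 0.0, -0.004] [2.0, 5.0, 35.2]
[-0.001, 0.0, -0.004] [2.0, 4.9, 35.2]
```

View pics/g_side.png

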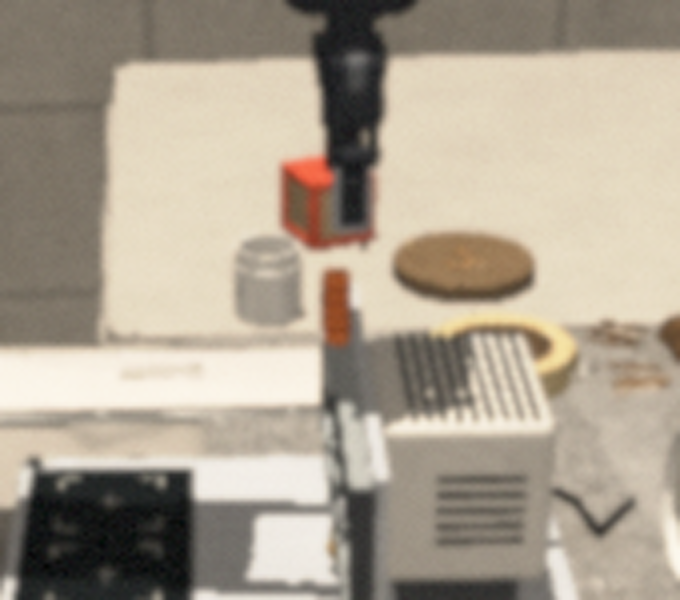

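```bash
python3 - <<'E'
from h import *
for n in("side","top"):
    p=eyes.get_image(n); o=(270,150) if n=="side" else (220,120)
    for X in([.6606,-.0099,.405-.16],[.657,0,.179]):print(n,(proj(p,X)-o)*4)
E
```

```text
side [341.90270768 200.13687575]
side [332.4754508  300.01346178]
top [311.02371713 305.70993711]
top [299.73785501 334.68808654]
```

View pics/g_top.png

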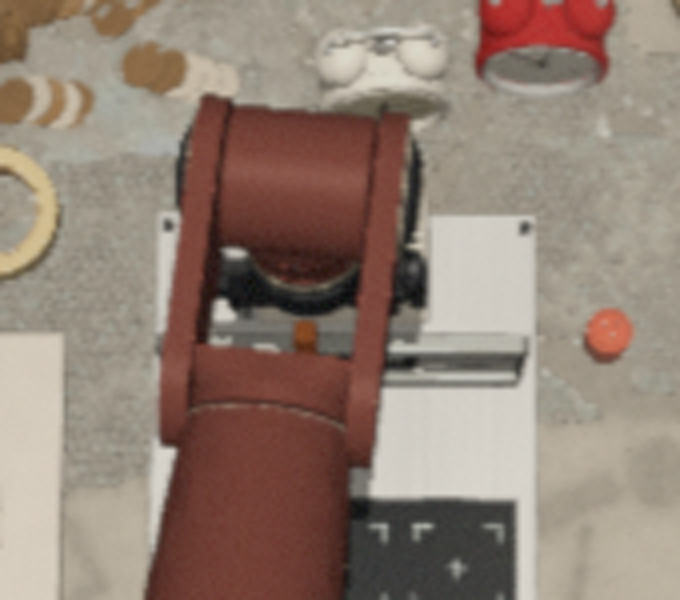

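```bash
python3 -m crank '[[0,0,-0.004,2,5,20,-1],[0,0,-0.003,2,5,20,-1],[0,0,0,0,0,20,-1],[0,0,0,0,0,9,-1],[0,0,0,0,0,0,-1]]' 
python3 plan.py .656 0 .334 -.034
```

```text
t: 12.38
tool_pos: [0.6547, 0.0089, 0.3384]
tool_rot: [0.036, 3.134, -0.003]
contact_force: [-0.2, 0.2, -0.3]
opening: 0.0857
t 12.38 pos [0.6547 0.0089 0.3384] F [-0.2  0.2 -0.3] open 0.0857 q6 -1.65
yaw now -0.023 tilt 0.008 turn [-0.002  0.007  0.011] shift(tool mm) [-1.5 -8.8  4.4] rows 1
[-0.002, 0.007, 0.011] [-1.5, -8.8, 4.4]
```

```bash
python3 -m crank '[[0,0.005,0.008,-1,-8,4,-1],[0,0,0,0,0,0,-1],[0,0,0,0,0,0,-1]]' 
python3 plan.py .656 0 .334 -.034
```

```text
t: 12.63
tool_pos: [0.6554, 0.0017, 0.3359]
tool_rot: [0.046, 3.138, -0.004]
contact_force: [0.6, -0.1, 0.4]
opening: 0.0857
t 12.63 pos [0.6554 0.0017 0.3359] F [ 0.6 -0.1  0.4] open 0.0857 q6 -1.65
yaw now -0.029 tilt 0.004 turn [-0.002  0.003  0.005] shift(tool mm) [-0.6 -1.7  1.9] rows 1
[-0.002, 0.003, 0.005] [-0.6, -1.7, 1.9]
```

```bash
python3 -m crank '[[0,0,0.005,0,-1,2,1],[0,0,0,0,0,0,1],[0,0,0,0,0,0,1],[0,0,0,0,0,0,1],[0,0,0,0,0,0,1],[0,0,0,0,0,0,1],[0,0,0,0,0,0,1],[0,0,0,0,0,0,1]]' 50
python3 plan.py .656 0 .334 -.034
```

```text
t: 13.3
tool_pos: [0.6566, -0.0, 0.3384]
tool_rot: [0.055, 3.131, -0.003]
contact_force: [-0.5, -0.2, 0.2]
opening: 0.0153
t 13.30 pos [ 0.6566 -0.      0.3384] F [-0.5 -0.2  0.2] open 0.0153 q6 -1.65
yaw now -0.035 tilt 0.010 turn [-0.002  0.01  -0.001] shift(tool mm) [0.6 0.  4.4] rows 1
[-0.002, 0.01, -0.001] [0.6, 0.0, 4.4]
```

```bash
for i in 1 2; do python3 -m crank '[[0,0.003,0,0,-2,0,1],[0,0,0,0,-2,0,1],[0,0,0,0,0,0,1]]'; done
```

```text
t: 13.55
tool_pos: [0.6568, -0.0023, 0.3384]
tool_rot: [0.053, 3.132, 0.004]
contact_force: [-0.8, -1.6, 0.7]
opening: 0.0154
t: 13.8
tool_pos: [0.6569, -0.005, 0.3384]
tool_rot: [0.051, 3.134, 0.008]
contact_force: [-0.2, 0.5, -0.5]
opening: 0.0151
```

```bash
for i in 1 2 3 4; do python3 -m crank '[[0,0,0,0,-4,0,1],[0,0,0,0,-4,0,1],[0,0,0,0,0,0,1]]'|grep -E "pos|force|opening"; done
```

```text
tool_pos: [0.6567, -0.0123, 0.3384]
contact_force: [0.4, -2.7, -2.5]
opening: 0.0155
tool_pos: [0.6565, -0.0204, 0.3384]
contact_force: [-0.1, -4.5, -0.7]
opening: 0.0153
tool_pos: [0.6562, -0.0282, 0.3384]
contact_force: [-0.0, 3.1, -0.9]
opening: 0.0152
tool_pos: [0.6561, -0.0315, 0.3384]
contact_force: [1.3, -0.1, 0.1]
opening: 0.0155
```

```bash
for i in 1 2 3 ; do python3 -m crank '[[0,0,0,0,-4,0,1],[0,0,0,0,-4,0,1],[0,0,0,0,0,0,1]]'|grep -E "pos|force|opening"; done
```

```text
tool_pos: [0.656, -0.0357, 0.3384]
contact_force: [0.6, -2.2, -0.8]
opening: 0.0154
tool_pos: [0.6558, -0.0436, 0.3384]
contact_force: [1.3, -1.0, -0.8]
opening: 0.0151
tool_pos: [0.6556, -0.0522, 0.3384]
contact_force: [0.5, -0.6, -1.5]
opening: 0.0151
```

```bash
for i in 1 2 3 4 5; do python3 -m crank '[[0,0,0,0,-4,0,1],[0,0,0,0,-4,0,1],[0,0,0,0,0,0,1]]'|grep -E "pos|force|opening"; done; python3 plan.py .656 -.078 .334 -.034
```

```text
tool_pos: [0.6554, -0.0607, 0.3384]
contact_force: [1.0, -1.6, -0.8]
opening: 0.0152
tool_pos: [0.6552, -0.069, 0.3384]
contact_force: [-0.2, -2.3, -0.2]
opening: 0.0153
tool_pos: [0.6548, -0.079, 0.3386]
contact_force: [0.1, -3.7, -1.6]
opening: 0.0156
tool_pos: [0.6548, -0.0833, 0.3385]
contact_force: [0.2, -2.4, 0.5]
opening: 0.0153
tool_pos: [0.6548, -0.0863, 0.3385]
contact_force: [-0.3, -1.2, -0.7]
opening: 0.0154
t 16.80 pos [ 0.6548 -0.0863  0.3385] F [-0.3 -1.2 -0.7] open 0.0154 q6 -1.82
yaw now -0.017 tilt 0.059 turn [0.058 0.006 0.016] shift(tool mm) [-1.   8.1  4.9] rows 1
[0.058, 0.006, 0.016] [-1.0, 8.1, 4.9]
```

```bash
python3 -m crank '[[0.058,0.006,0.016,0,9,0,1],[0,0,0,0,0,0,1],[0,0,0,0,0,0,1]]'; python3 plan.py .656 -.076 .338 -.034; python3 -m crank '[[0,0,0,0,0,0,-1],[0,0,0,0,0,0,-1],[0,0,0,0,0,0,-1],[0,0,0,0,0,0,-1],[0,0,0,0,0,0,-1],[0,0,0,0,0,0,-1],[0,0,0,0,0,0,-1]]'; python3 plan.py .656 -.076 .338 -.034;
```

```text
t: 17.05
tool_pos: [0.6554, -0.0766, 0.3386]
tool_rot: [0.052, 3.138, 0.01]
contact_force: [-0.7, -3.3, 0.8]
opening: 0.015
t 17.05 pos [ 0.6554 -0.0766  0.3386] F [-0.7 -3.3  0.8] open 0.0150 q6 -1.77
yaw now -0.033 tilt 0.007 turn [0.006 0.004 0.001] shift(tool mm) [-0.5  0.6  0.6] rows 1
[0.006, 0.004, 0.001] [-0.5, 0.6, 0.6]
t: 17.63
tool_pos: [0.655, -0.0783, 0.3376]
tool_rot: [0.059, 3.139, 0.026]
contact_force: [0.2, -0.2, -0.3]
opening: 0.0856
t 17.63 pos [ 0.655  -0.0783  0.3376] F [ 0.2 -0.2 -0.3] open 0.0856 q6 -1.77
yaw now -0.038 tilt 0.016 turn [ 0.016  0.001 -0.004] shift(tool mm) [-1.   2.4 -0.3] rows 1
[0.016, 0.001, -0.004] [-1.0, 2.4, -0.3]
```

```bash
python3 -m crank '[[0.01,0,0,0,2,-25,-1],[0,0,0,0,0,-30,-1],[0,0,0,0,0,-20,-1],[0,0,0,0,0,0,-1]]'; python3 plan.py .445 -.283 .27 -1.07
```

```text
t: 17.97
tool_pos: [0.6543, -0.0769, 0.4116]
tool_rot: [-0.059, -3.135, -0.013]
contact_force: [-0.3, -0.1, 0.8]
opening: 0.0856
t 17.97 pos [ 0.6543 -0.0769  0.4116] F [-0.3 -0.1  0.8] open 0.0856 q6 -1.76
yaw now -0.038 tilt 0.010 turn [ 0.004 -0.009  1.032] shift(tool mm) [ 200.6 -215.   141. ] rows 9
[0.0, -0.001, 0.115] [22.3, -23.9, 15.7]
[0.0, -0.001, 0.115] [19.4, -26.3, 15.7]
[0.0, -0.001, 0.115] [16.3, -28.3, 15.7]
[0.0, -0.001, 0.115] [13.0, -30.0, 15.7]
[0.0, -0.001, 0.115] [9.5, -31.3, 15.7]
[0.0, -0.001, 0.115] [5.8, -32.1, 15.7]
[0.0, -0.001, 0.115] [2.1, -32.6, 15.7]
[0.0, -0.001, 0.115] [-1.6, -32.6, 15.7]
[0.0, -0.001, 0.115] [-5.3, -32.2, 15.7]
```

```bash
python3 -m crank '[[0,0,0.115,22,-24,8,-1],[0,0,0.115,19,-26,14,-1],[0,0,0.115,16,-28,16,-1],[0,0,0.115,13,-30,16,-1],[0,0,0.115,9,-31,16,-1],[0,0,0.115,6,-32,16,-1],[0,0,0.115,2,-33,16,-1],[0,0,0.115,-2,-33,16,-1]]'; python3 - <<'E'
from meas import *
t,ti,s,si=plaques(xys=([.604,-.355],[.465,-.458]))
save(s,"s1.png")
E
python3 plan.py .445 -.283 .24 -1.07
```

```text
t: 18.63
tool_pos: [0.464, -0.259, 0.2878]
tool_rot: [1.489, 2.762, 0.016]
contact_force: [-0.1, -1.4, -0.2]
opening: 0.0855
[0.604, -0.355] both [ 0.60332253 -0.35072658  0.02146019] 130.32970396001537
    top [ 0.6031688  -0.35610475  0.00951436] 35.566566705113416
    side [ 0.60342587 -0.34938422  0.03655052] 45.62396001537871
[0.465, -0.458] both [ 0.46533251 -0.45686261 -0.35910462] 150.54905036524414
    top [ 0.46490255 -0.45911943 -0.34909052] 36.665990003844676
    side [ 0.46568537 -0.45517276 -0.35706685] 96.97204152249135
t 19.03 pos [ 0.4666 -0.2581  0.2906] F [ 0.3 -0.2 -0.3] open 0.0850 q6 -1.24
yaw now -0.981 tilt 0.012 turn [0.012 0.    0.089] shift(tool mm) [ -8.7 -32.5  50.2] rows 2
[0.006, 0.0, 0.044] [-4.3, -16.2, 25.1]
[0.006, 0.0, 0.044] [-5.1, -15.9, 25.2]
```

View pics/s1.png

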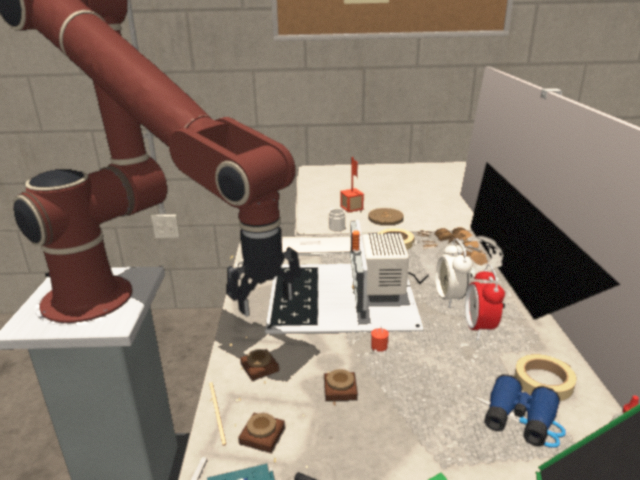

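```bash
python3 -m crank '[[0.006,0,0.044,-4,-16,25,-1],[0.006,0,0.044,-5,-16,25,-1],[0,0,0,0,0,0,-1],[0,0,0,0,0,0,-1]]'; python3 plan.py .445 -.283 .172 -1.07
```

```text
t: 19.37
tool_pos: [0.4497, -0.2818, 0.2446]
tool_rot: [1.587, 2.698, -0.002]
contact_force: [-0.0, -0.7, 0.9]
opening: 0.0855
t 19.37 pos [ 0.4497 -0.2818  0.2446] F [-0.  -0.7  0.9] open 0.0855 q6 -1.21
yaw now -1.063 tilt 0.012 turn [0.005 0.011 0.007] shift(tool mm) [ 2.  -5.1 72.5] rows 2
[0.002, 0.005, 0.003] [1.0, -2.5, 36.3]
[0.002, 0.005, 0.003] [0.8, -2.5, 36.3]
```

```bash
python3 -m crank '[[0.002,0.005,0.003,1,-3,10,-1],[0.002,0.005,0.003,1,-2,10,-1],[0,0,0,0,0,0,-1]]'; python3 plan.py .445 -.283 .172 -1.07
python3 - <<'E'
from h import *
for n in("side","top"):
    p=eyes.get_image(n); im=p["image"][290:400,200:320] if n=="side" else p["image"][220:340,330:450]
    cv2.imwrite("pics/a_%s.png"%n,cv2.resize(im,None,fx=5,fy=5,interpolation=cv2.INTER_CUBIC)[:,:,::-1])
E
```

```text
t: 19.62
tool_pos: [0.4468, -0.2817, 0.2263]
tool_rot: [1.592, 2.702, 0.001]
contact_force: [-1.5, 0.3, -0.9]
opening: 0.0853
t 19.62 pos [ 0.4468 -0.2817  0.2263] F [-1.5  0.3 -0.9] open 0.0853 q6 -1.21
yaw now -1.065 tilt 0.005 turn [0.003 0.004 0.005] shift(tool mm) [-0.1 -2.4 54.3] rows 2
[0.002, 0.002, 0.003] [-0.0, -1.2, 27.1]
[0.002, 0.002, 0.003] [-0.1, -1.2, 27.1]
```

View pics/a_side.png

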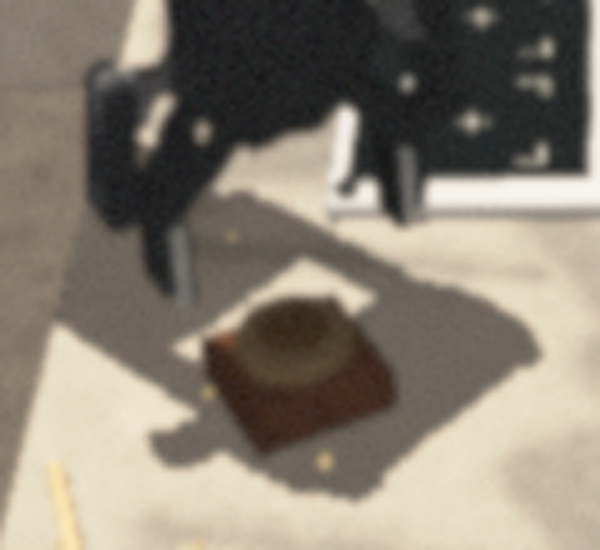

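```bash
python3 - <<'E'
from h import *
p=eyes.get_image("side")
M=R.from_rotvec(ctrl.get_obs()["tool_rot"]).as_matrix(); c=np.array(ctrl.get_obs()["tool_pos"])
for s in(1,-1,0): print((proj(p,c+M@[0,s*.0425,.160])-[200,290])*5)
print((proj(p,[.445,-.283,.03])-[200,290])*5, (proj(p,[c[0],c[1],.03])-[200,290])*5)
E
```

```text
[384.44249256 218.13153871]
[182.57356987 289.96059752]
[285.42503594 253.36395893]
[283.10095917 332.75561045] [289.36771887 331.49319974]
```

```bash
python3 -m crank '[[0.002,0.003,0.003,0,0,18,-1],[0,0,0,0,0,18,-1],[0,0,0,0,0,12,-1],[0,0,0,0,0,0,-1],[0,0,0,0,0,0,-1]]'; python3 plan.py .447 -.282 .171 -1.07
```

```text
t: 20.18
tool_pos: [0.4502, -0.2837, 0.183]
tool_rot: [1.591, 2.693, -0.002]
contact_force: [0.5, 0.3, 0.1]
opening: 0.0855
t 20.18 pos [ 0.4502 -0.2837  0.183 ] F [0.5 0.3 0.1] open 0.0855 q6 -1.21
yaw now -1.067 tilt 0.014 turn [0.006 0.013 0.003] shift(tool mm) [ 3.2 -2.1 12. ] rows 1
[0.006, 0.013, 0.003] [3.2, -2.1, 12.0]
```

```bash
python3 -m crank '[[0.006,0.01,0.003,3,-1,10,-1],[0,0,0,0,0,0,-1],[0,0,0,0,0,0,-1]]'; python3 plan.py .447 -.282 .171 -1.07
```

```text
t: 20.43
tool_pos: [0.4486, -0.282, 0.1741]
tool_rot: [1.6, 2.699, -0.003]
contact_force: [0.4, -0.0, -0.6]
opening: 0.0854
t 20.43 pos [ 0.4486 -0.282   0.1741] F [ 0.4 -0.  -0.6] open 0.0854 q6 -1.20
yaw now -1.070 tilt 0.004 turn [ 0.     0.004 -0.   ] shift(tool mm) [ 0.7 -1.4  3.1] rows 1
[0.0, 0.004, -0.0] [0.7, -1.4, 3.1]
```

```bash
python3 -m crank '[[0,0,0,0,0,2,1],[0,0,0,0,0,0,1],[0,0,0,0,0,0,1],[0,0,0,0,0,0,1],[0,0,0,0,0,0,1],[0,0,0,0,0,0,1]]' 60; python3 plan.py .4 -.2 .25 -1.605; python3 - <<'E'
from h import *
p=eyes.get_image("side"); im=p["image"][290:400,200:320]
cv2.imwrite("pics/a2_side.png",cv2.resize(im,None,fx=5,fy=5,interpolation=cv2.INTER_CUBIC)[:,:,::-1])
E
```

```text
t: 20.93
tool_pos: [0.4491, -0.2824, 0.1737]
tool_rot: [1.599, 2.697, -0.004]
contact_force: [-0.8, -0.5, -1.7]
opening: 0.0585
t 20.93 pos [ 0.4491 -0.2824  0.1737] F [-0.8 -0.5 -1.7] open 0.0585 q6 -1.20
yaw now -1.070 tilt 0.007 turn [0.003 0.006 0.535] shift(tool mm) [ 95.3  -3.4 -77. ] rows 5
[0.001, 0.001, 0.107] [19.1, -0.7, -15.4]
[0.001, 0.001, 0.107] [18.9, -2.7, -15.4]
[0.001, 0.001, 0.107] [18.5, -4.7, -15.3]
[0.001, 0.001, 0.107] [17.9, -6.7, -15.3]
[0.001, 0.001, 0.107] [17.1, -8.6, -15.3]
```

View pics/a2_side.png

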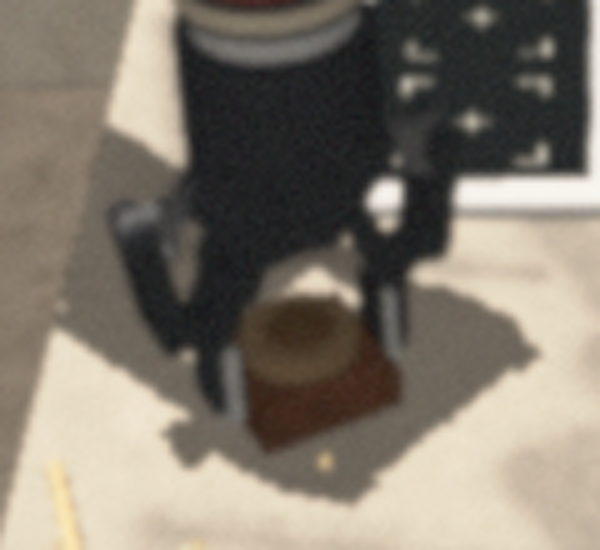

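```bash
python3 -m crank '[[0,0,0,0,0,-15,1],[0,0,0,0,0,-25,1],[0,0,0,0,0,-20,1],[0,0,0,0,0,0,1]]'; python3 plan.py .518 .067 .25 -1.605
```

```text
t: 21.32
tool_pos: [0.4473, -0.2809, 0.2318]
tool_rot: [-1.601, -2.701, 0.001]
contact_force: [1.0, -1.5, -1.7]
opening: 0.0583
t 21.32 pos [ 0.4473 -0.2809  0.2318] F [ 1.  -1.5 -1.7] open 0.0583 q6 -1.20
yaw now -1.070 tilt 0.002 turn [-0.002 -0.001  0.535] shift(tool mm) [271.3 228.9 -18.3] rows 10
[-0.0, -0.0, 0.053] [27.1, 22.9, -1.8]
[-0.0, -0.0, 0.053] [28.3, 21.4, -1.8]
[-0.0, -0.0, 0.053] [29.4, 19.9, -1.8]
[-0.0, -0.0, 0.053] [30.4, 18.3, -1.8]
[-0.0, -0.0, 0.053] [31.4, 16.6, -1.8]
[-0.0, -0.0, 0.053] [32.2, 14.9, -1.8]
[-0.0, -0.0, 0.053] [33.0, 13.2, -1.8]
[-0.0, -0.0, 0.053] [33.6, 11.4, -1.8]
[-0.0, -0.0, 0.053] [34.2, 9.6, -1.8]
[-0.0, -0.0, 0.053] [34.6, 7.7, -1.8]
```

```bash
python3 -m crank '[[0,0,0.053,27,23,-3,1],[0,0,0.053,28,21,-3,1],[0,0,0.053,29,20,-2,1],[0,0,0.053,30,18,-2,1],[0,0,0.053,31,17,-2,1],[0,0,0.053,32,15,-2,1],[0,0,0.053,33,13,-2,1],[0,0,0.053,34,11,-2,1]]'; python3 plan.py .518 .067 .23 -1.605
```

```text
t: 21.98
tool_pos: [0.5059, 0.0004, 0.2436]
tool_rot: [-2.174, -2.268, 0.007]
contact_force: [0.2, -0.4, -1.2]
opening: 0.0589
t 21.98 pos [5.059e-01 4.000e-04 2.436e-01] F [ 0.2 -0.4 -1.2] open 0.0589 q6 -0.19
yaw now -1.528 tilt 0.005 turn [-0.004  0.003  0.077] shift(tool mm) [66.  14.9 13.4] rows 2
[-0.002, 0.001, 0.038] [33.0, 7.5, 6.7]
[-0.002, 0.001, 0.038] [33.3, 6.2, 6.7]
```

```bash
python3 -m crank '[[0,0,0.035,30,7,4,1],[0,0,0.035,28,6,4,1],[0,0,0,0,0,4,1],[0,0,0,0,0,0,1],[0,0,0,0,0,0,1]]'; python3 plan.py .518 .067 .184 -1.605
```

```text
t: 22.4
tool_pos: [0.5162, 0.0682, 0.2257]
tool_rot: [-2.244, -2.192, 0.01]
contact_force: [-0.1, -0.9, -1.1]
opening: 0.0583
t 22.40 pos [0.5162 0.0682 0.2257] F [-0.1 -0.9 -1.1] open 0.0583 q6 0.01
yaw now -1.594 tilt 0.008 turn [-0.008  0.001  0.011] shift(tool mm) [-1.1  2.2 41.7] rows 2
[-0.004, 0.001, 0.006] [-0.5, 1.1, 20.9]
[-0.004, 0.001, 0.006] [-0.6, 1.0, 20.9]
```

```bash
python3 -m crank '[[-0.005,0,0.006,0,1,15,1],[0,0,0.005,0,1,12,1],[0,0,0,0,0,5,1],[0,0,0,0,0,0,1],[0,0,0,0,0,0,1]]'; python3 plan.py .518 .067 .184 -1.605
python3 - <<'E'
from h import *
for n in("side","top"):
    p=eyes.get_image(n); im=p["image"][240:340,250:370] if n=="side" else p["image"][220:320,240:360]
    cv2.imwrite("pics/b_%s.png"%n,cv2.resize(im,None,fx=6,fy=6,interpolation=cv2.INTER_CUBIC)[:,:,::-1])
E
```

```text
t: 22.82
tool_pos: [0.5173, 0.064, 0.1906]
tool_rot: [-2.263, -2.176, 0.009]
contact_force: [0.3, 0.1, -1.7]
opening: 0.0584
t 22.82 pos [0.5173 0.064  0.1906] F [ 0.3  0.1 -1.7] open 0.0584 q6 0.02
yaw now -1.610 tilt 0.006 turn [-0.005  0.002 -0.005] shift(tool mm) [3.  0.6 6.6] rows 1
[-0.005, 0.002, -0.005] [3.0, 0.6, 6.6]
```

View pics/b_side.png

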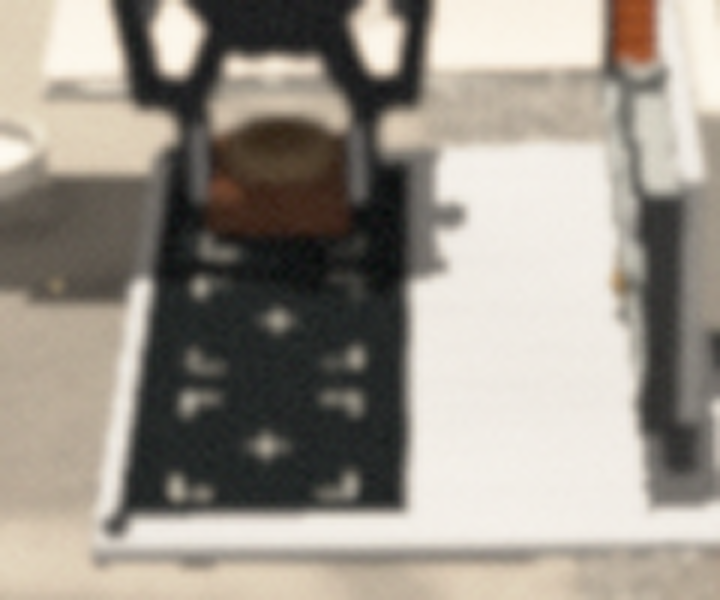

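View pics/b_top.png

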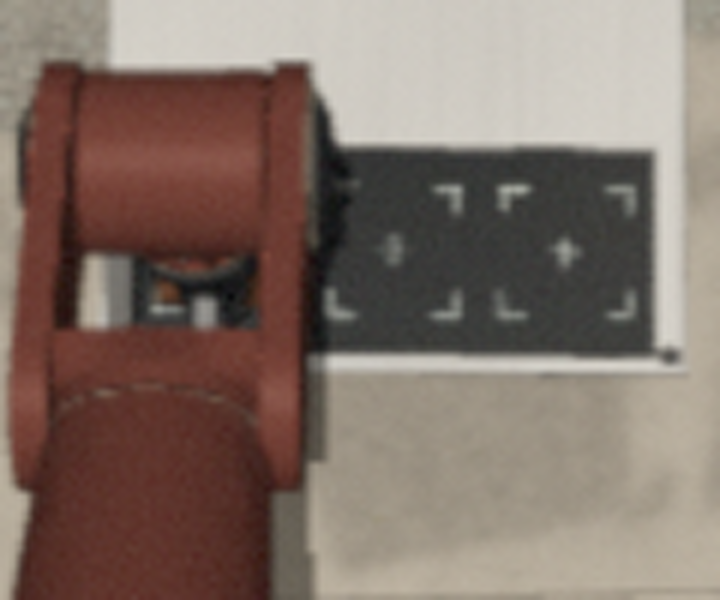

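```bash
python3 -m crank '[[-0.004,0.002,-0.004,3,1,3,1],[0,0,0,0,0,3,1],[0,0,0,0,0,0,1],[0,0,0,0,0,0,1]]'; python3 plan.py .518 .067 .184 -1.605
```

```text
t: 23.25
tool_pos: [0.5198, 0.0672, 0.1866]
tool_rot: [2.258, 2.18, 0.004]
contact_force: [0.5, 0.2, -1.9]
opening: 0.0584
t 23.25 pos [0.5198 0.0672 0.1866] F [ 0.5  0.2 -1.9] open 0.0584 q6 0.02
yaw now -1.606 tilt 0.004 turn [ 0.004  0.    -0.001] shift(tool mm) [-0.2 -1.8  2.6] rows 1
[0.004, 0.0, -0.001] [-0.2, -1.8, 2.6]
```

```bash
python3 -m crank '[[0,0,0,0,-1,3,1],[0,0,0,0,0,0,1],[0,0,0,0,0,0,1]]'; python3 plan.py .518 .067 .184 -1.605
```

```text
t: 23.5
tool_pos: [0.5189, 0.0675, 0.1839]
tool_rot: [2.257, 2.181, 0.005]
contact_force: [0.6, 0.2, -1.7]
opening: 0.0583
t 23.50 pos [0.5189 0.0675 0.1839] F [ 0.6  0.2 -1.7] open 0.0583 q6 0.02
yaw now -1.605 tilt 0.005 turn [ 0.005 -0.    -0.   ] shift(tool mm) [-0.5 -0.9 -0.1] rows 1
[0.005, -0.0, -0.0] [-0.5, -0.9, -0.1]
```

Release, rise, look.

```bash
python3 -m crank '[[0,0,0,0,0,1,-1],[0,0,0,0,0,0,-1],[0,0,0,0,0,0,-1],[0,0,0,0,0,0,-1],[0,0,0,0,0,-20,-1],[0,0,0,0,0,-30,-1],[0,0,0,0,0,-30,-1],[0,0,0,0,0,-20,-1]]'; python3 plan.py .603 -.353 .25 -1.57
```

```text
t: 24.17
tool_pos: [0.5166, 0.0674, 0.2812]
tool_rot: [-2.256, -2.18, 0.007]
contact_force: [0.7, -0.4, 0.3]
opening: 0.0855
t 24.17 pos [0.5166 0.0674 0.2812] F [ 0.7 -0.4  0.3] open 0.0855 q6 0.02
yaw now -1.605 tilt 0.006 turn [-0.006  0.    -0.035] shift(tool mm) [-417.2  101.    30.7] rows 12
[-0.001, 0.0, -0.003] [-34.8, 8.4, 2.6]
[-0.001, 0.0, -0.003] [-34.8, 8.3, 2.6]
[-0.001, 0.0, -0.003] [-34.8, 8.2, 2.6]
[-0.001, 0.0, -0.003] [-34.8, 8.1, 2.6]
[-0.001, 0.0, -0.003] [-34.9, 8.0, 2.6]
[-0.001, 0.0, -0.003] [-34.9, 7.9, 2.6]
[-0.001, 0.0, -0.003] [-34.9, 7.8, 2.6]
[-0.001, 0.0, -0.003] [-34.9, 7.7, 2.6]
[-0.001, 0.0, -0.003] [-35.0, 7.6, 2.6]
[-0.001, 0.0, -0.003] [-35.0, 7.5, 2.6]
[-0.001, 0.0, -0.003] [-35.0, 7.4, 2.6]
[-0.001, 0.0, -0.003] [-35.0, 7.3, 2.6]
```

```bash
python3 -m crank '[[0,0,-0.003,-35,0,0,-1],[0,0,-0.003,-35,0,0,-1],[0,0,-0.003,-35,0,0,-1],[0,0,-0.003,-35,0,0,-1],[0,0,-0.003,-35,5,0,-1],[0,0,-0.003,-35,10,0,-1],[0,0,-0.003,-35,15,0,-1],[0,0,-0.003,-35,20,0,-1]]'
python3 - <<'E'
from meas import *
t,ti,s,si=plaques(zs=(.01,0,0),xys=([.519,.067],[.604,-.355],[.465,-.458]))
for n,p in(("side",s),("top",t)):
    im=p["image"][240:340,250:370] if n=="side" else p["image"][220:320,240:360]
    cv2.imwrite("pics/c_%s.png"%n,cv2.resize(im,None,fx=6,fy=6,interpolation=cv2.INTER_CUBIC)[:,:,::-1])
E
python3 plan.py .603 -.353 .25 -1.57
```

```text
t: 24.83
tool_pos: [0.5634, -0.2182, 0.2943]
tool_rot: [2.21, 2.217, 0.015]
contact_force: [0.2, 0.8, -0.5]
opening: 0.0855
[0.519, 0.067] both [0.52059389 0.06660892 0.0120963 ] 319.5454056132257
    top [ 0.52036233  0.06662477 -0.03563071] 7.9689350249903885
    side [0.5230735  0.06917572 0.00330837] 297.8307727797001
[0.604, -0.355] both [ 0.60357457 -0.35387985 -0.02134076] 341.159784698193
    top [ 0.59991681 -0.36466639  0.65904222] 238.8973164167628
    side [ 0.60379213 -0.34985406 -0.00351018] 82.9844521337947
[0.465, -0.458] both [ 0.46564362 -0.45574943 -0.36111724] 129.118738946559
    top [ 0.46450225 -0.45816601 -0.38699123] 18.094640522875817
    side [ 0.46617701 -0.45505249 -0.34389525] 83.77794694348327
t 25.23 pos [ 0.5633 -0.215   0.294 ] F [ 1.7  0.3 -0.2] open 0.0853 q6 -0.50
yaw now -1.566 tilt 0.014 turn [0.014 0.001 0.004] shift(tool mm) [-138.1   38.4   44.6] rows 4
[0.004, 0.0, 0.001] [-34.5, 9.6, 11.2]
[0.004, 0.0, 0.001] [-34.5, 9.7, 11.1]
[0.004, 0.0, 0.001] [-34.5, 9.7, 11.1]
[0.004, 0.0, 0.001] [-34.5, 9.8, 11.0]
```

View pics/c_side.png

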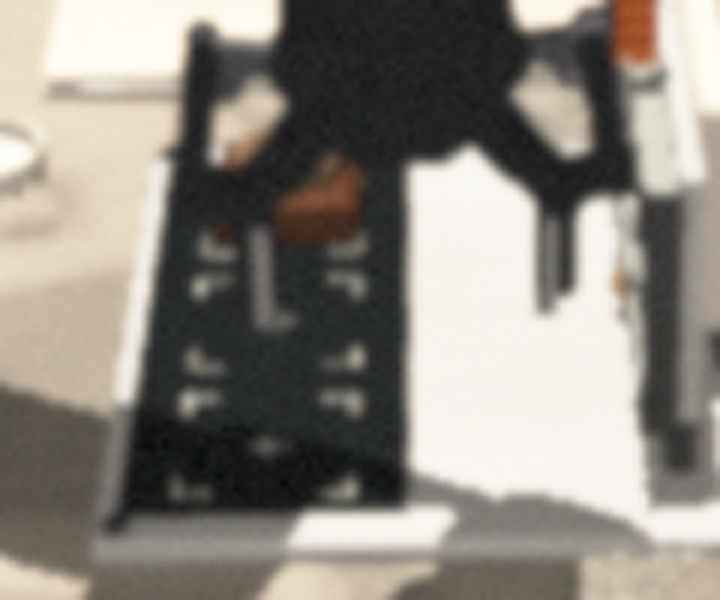

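View pics/c_top.png

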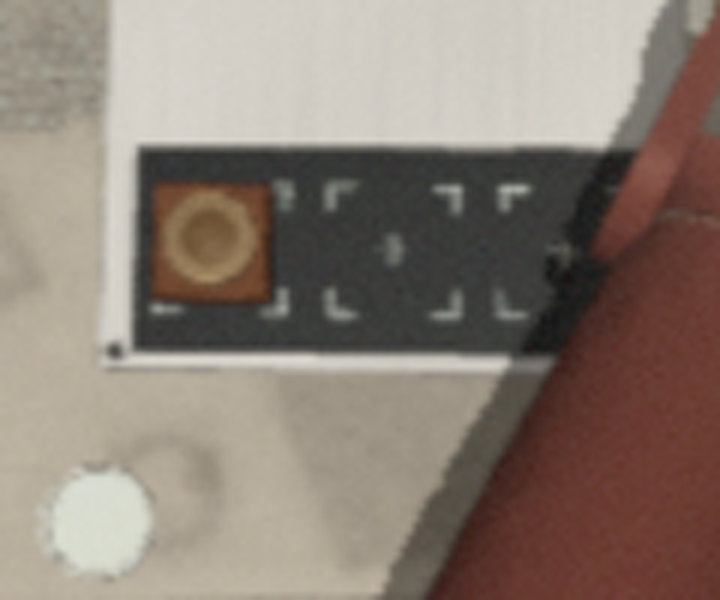

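```bash
python3 -m crank '[[0.004,0,0.001,-32,10,8,-1],[0.004,0,0.001,-32,10,10,-1],[0.004,0,0.001,-32,9,10,-1],[0,0,0,-26,7,8,-1],[0,0,0,0,0,5,-1],[0,0,0,0,0,0,-1],[0,0,0,0,0,0,-1]]'
python3 plan.py .603 -.353 .172 -1.57
python3 - <<'E'
from h import *
p=eyes.get_image("side"); im=p["image"][310:420,280:400]
cv2.imwrite("pics/d_side.png",cv2.resize(im,None,fx=5,fy=5,interpolation=cv2.INTER_CUBIC)[:,:,::-1])
M=R.from_rotvec(ctrl.get_obs()["tool_rot"]).as_matrix(); c=np.array(ctrl.get_obs()["tool_pos"])
for s in(1,-1,0): print((proj(p,c+M@[0,s*.0425,.160])-[280,310])*5)
print((proj(p,[.603,-.353,.03])-[280,310])*5, (proj(p,[c[0],c[1],.03])-[280,310])*5)
E
```

```text
t: 25.82
tool_pos: [0.6018, -0.3314, 0.2545]
tool_rot: [2.202, 2.235, 0.004]
contact_force: [-0.2, -0.4, 0.3]
opening: 0.0851
t 25.82 pos [ 0.6018 -0.3314  0.2545] F [-0.2 -0.4  0.3] open 0.0851 q6 -0.63
yaw now -1.556 tilt 0.005 turn [0.005 0.001 0.014] shift(tool mm) [-21.6   0.5  82.5] rows 3
[0.002, 0.0, 0.005] [-7.2, 0.2, 27.5]
[0.002, 0.0, 0.005] [-7.2, 0.2, 27.5]
[0.002, 0.0, 0.005] [-7.2, 0.3, 27.5]
[408.50284241 157.80100957]
[175.84286301 167.69988904]
[292.30094148 162.74499957]
[297.45559726 341.44399453] [290.38629544 301.70834836]
```

View pics/d_side.png

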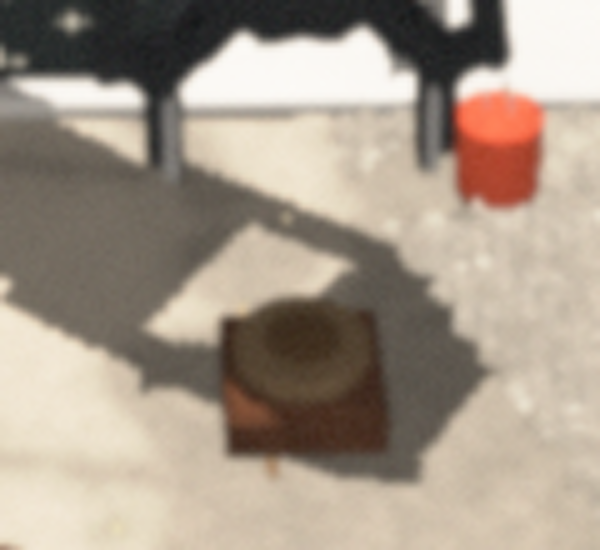

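```bash
python3 -m crank '[[0.002,0,0.005,-8,0,15,-1],[0.002,0,0.005,-7,0,18,-1],[0,0,0.004,-6,0,15,-1],[0,0,0,0,0,10,-1],[0,0,0,0,0,0,-1],[0,0,0,0,0,0,-1]]'
python3 plan.py .602 -.353 .173 -1.57
```

```text
t: 26.37
tool_pos: [0.6017, -0.3496, 0.1908]
tool_rot: [-2.216, -2.226, 0.001]
contact_force: [-0.9, 0.7, -0.0]
opening: 0.0856
t 26.37 pos [ 0.6017 -0.3496  0.1908] F [-0.9  0.7 -0. ] open 0.0856 q6 -0.64
yaw now -1.567 tilt 0.001 turn [-0.001 -0.     0.003] shift(tool mm) [-3.4  0.3 17.8] rows 1
[-0.001, -0.0, 0.003] [-3.4, 0.3, 17.8]
```

```bash
python3 -m crank '[[0,0,0.003,-4,0,10,-1],[0,0,0,0,0,8,-1],[0,0,0,0,0,0,-1],[0,0,0,0,0,0,-1]]'
python3 plan.py .602 -.353 .173 -1.57
```

```text
t: 26.7
tool_pos: [0.6017, -0.3538, 0.1705]
tool_rot: [-2.219, -2.222, 0.001]
contact_force: [-0.2, 0.6, 1.2]
opening: 0.0855
t 26.70 pos [ 0.6017 -0.3538  0.1705] F [-0.2  0.6  1.2] open 0.0855 q6 -0.64
yaw now -1.570 tilt 0.001 turn [-0.001 -0.001  0.   ] shift(tool mm) [ 0.8  0.3 -2.5] rows 1
[-0.001, -0.001, 0.0] [0.8, 0.3, -2.5]
```

```bash
python3 -m crank '[[0,0,0,0,0,-2,1],[0,0,0,0,0,0,1],[0,0,0,0,0,0,1],[0,0,0,0,0,0,1],[0,0,0,0,0,0,1],[0,0,0,0,0,0,1]]' 60
python3 plan.py .602 -.353 .173 -1.57
python3 -m crank '[[0,0,0,0,0,-15,1],[0,0,0,0,0,-25,1],[0,0,0,0,0,-20,1],[0,0,0,0,0,0,1]]'; python3 plan.py .515 -.0235 .25 -1.605
```

```text
t: 27.2
tool_pos: [0.6023, -0.3539, 0.1746]
tool_rot: [2.219, 2.222, 0.0]
contact_force: [-0.2, 0.1, -2.7]
opening: 0.0587
t 27.20 pos [ 0.6023 -0.3539  0.1746] F [-0.2  0.1 -2.7] open 0.0587 q6 -0.64
yaw now -1.569 tilt 0.002 turn [0.001 0.001 0.001] shift(tool mm) [ 0.9 -0.3  1.6] rows 1
[0.001, 0.001, 0.001] [0.9, -0.3, 1.6]
t: 27.53
tool_pos: [0.601, -0.3528, 0.2349]
tool_rot: [-2.215, -2.219, 0.002]
contact_force: [0.4, -0.9, -1.7]
opening: 0.0584
t 27.53 pos [ 0.601  -0.3528  0.2349] F [ 0.4 -0.9 -1.7] open 0.0584 q6 -0.64
yaw now -1.569 tilt 0.006 turn [-0.005 -0.004  0.036] shift(tool mm) [329.4 -85.6 -13.4] rows 9
[-0.001, -0.0, 0.004] [36.6, -9.5, -1.5]
[-0.001, -0.0, 0.004] [36.6, -9.7, -1.5]
[-0.001, -0.0, 0.004] [36.5, -9.8, -1.5]
[-0.001, -0.0, 0.004] [36.5, -9.9, -1.6]
[-0.001, -0.0, 0.004] [36.4, -10.1, -1.6]
[-0.001, -0.0, 0.004] [36.4, -10.2, -1.6]
[-0.001, -0.0, 0.004] [36.4, -10.4, -1.6]
[-0.001, -0.0, 0.004] [36.3, -10.5, -1.6]
[-0.001, -0.0, 0.004] [36.3, -10.7, -1.7]
```

```bash
python3 -m crank '[[0,0,0.004,30,-18,-3,1],[0,0,0.004,34,-18,-3,1],[0,0,0.004,36,-18,-2,1],[0,0,0.004,36,-15,-2,1],[0,0,0.004,36,-10,-2,1],[0,0,0.004,36,-5,-2,1],[0,0,0.004,36,-3,-2,1],[0,0,0.004,34,0,0,1]]'; python3 plan.py .515 -.0235 .23 -1.605
```

```text
t: 28.2
tool_pos: [0.513, -0.0704, 0.2506]
tool_rot: [-2.269, -2.171, 0.003]
contact_force: [1.2, 0.7, -1.6]
opening: 0.0583
t 28.20 pos [ 0.513  -0.0704  0.2506] F [ 1.2  0.7 -1.6] open 0.0583 q6 -0.24
yaw now -1.615 tilt 0.002 turn [-0.002  0.001 -0.01 ] shift(tool mm) [47.   0.  20.6] rows 2
[-0.001, 0.0, -0.005] [23.5, 0.0, 10.3]
[-0.001, 0.0, -0.005] [23.5, 0.1, 10.3]
```

```bash
python3 -m crank '[[0,0,-0.003,16,0,10,1],[0,0,-0.003,14,0,10,1],[0,0,0,0,0,10,1],[0,0,0,0,0,0,1],[0,0,0,0,0,0,1]]'; python3 plan.py .515 -.0235 .1855 -1.605
```

```text
t: 28.62
tool_pos: [0.5119, -0.0324, 0.2192]
tool_rot: [-2.252, -2.188, 0.001]
contact_force: [0.2, 0.3, -2.3]
opening: 0.0584
t 28.62 pos [ 0.5119 -0.0324  0.2192] F [ 0.2  0.3 -2.3] open 0.0584 q6 -0.18
yaw now -1.600 tilt 0.002 turn [-0.002 -0.001  0.005] shift(tool mm) [ 9.   2.9 33.7] rows 1
[-0.002, -0.001, 0.005] [9.0, 2.9, 33.7]
```

```bash
python3 -m crank '[[0,0,0.005,5,2,10,1],[0,0,0,4,1,10,1],[0,0,0,0,0,8,1],[0,0,0,0,0,0,1],[0,0,0,0,0,0,1]]'; python3 plan.py .515 -.0235 .1855 -1.605
```

```text
t: 29.03
tool_pos: [0.5161, -0.0258, 0.1887]
tool_rot: [-2.264, -2.177, 0.001]
contact_force: [1.2, -0.8, -1.4]
opening: 0.0582
t 29.03 pos [ 0.5161 -0.0258  0.1887] F [ 1.2 -0.8 -1.4] open 0.0582 q6 -0.15
yaw now -1.610 tilt 0.001 turn [-0.001  0.    -0.005] shift(tool mm) [ 2.2 -1.2  3.2] rows 1
[-0.001, 0.0, -0.005] [2.2, -1.2, 3.2]
```

```bash
python3 -m crank '[[0,0,-0.004,2,-1,2,1],[0,0,0,0,0,2,1],[0,0,0,0,0,0,1],[0,0,0,0,0,0,1]]'; python3 plan.py .515 -.0235 .1845 -1.605
```

```text
t: 29.37
tool_pos: [0.5154, -0.0243, 0.1845]
tool_rot: [-2.261, -2.181, 0.001]
contact_force: [0.2, -0.7, -2.5]
opening: 0.0586
t 29.37 pos [ 0.5154 -0.0243  0.1845] F [ 0.2 -0.7 -2.5] open 0.0586 q6 -0.16
yaw now -1.607 tilt 0.001 turn [-0.001  0.    -0.002] shift(tool mm) [ 0.8 -0.4 -0. ] rows 1
[-0.001, 0.0, -0.002] [0.8, -0.4, -0.0]
```

Good; release, rise and head toward plaque C.

```bash
python3 -m crank '[[0,0,0,0,0,0,-1],[0,0,0,0,0,0,-1],[0,0,0,0,0,0,-1],[0,0,0,0,0,0,-1],[0,0,0,0,0,-20,-1],[0,0,0,0,0,-30,-1],[0,0,0,0,0,-30,-1],[0,0,0,0,0,-20,-1]]'; python3 plan.py .463 -.457 .25 -1.92
```

```text
t: 30.03
tool_pos: [0.5144, -0.0242, 0.2853]
tool_rot: [-2.257, -2.177, 0.007]
contact_force: [-0.0, -0.3, 0.4]
opening: 0.0851
t 30.03 pos [ 0.5144 -0.0242  0.2853] F [-0.  -0.3  0.4] open 0.0851 q6 -0.16
yaw now -1.607 tilt 0.007 turn [-0.007  0.001  0.313] shift(tool mm) [-434.4  -35.6   35.3] rows 12
[-0.001, 0.0, 0.026] [-36.2, -3.0, 2.9]
[-0.001, 0.0, 0.026] [-36.3, -2.0, 2.9]
[-0.001, 0.0, 0.026] [-36.3, -1.1, 2.9]
[-0.001, 0.0, 0.026] [-36.3, -0.1, 2.9]
[-0.001, 0.0, 0.026] [-36.3, 0.8, 2.9]
[-0.001, 0.0, 0.026] [-36.3, 1.8, 2.9]
[-0.001, 0.0, 0.026] [-36.2, 2.7, 2.9]
[-0.001, 0.0, 0.026] [-36.1, 3.6, 2.9]
[-0.001, 0.0, 0.026] [-36.0, 4.6, 2.9]
[-0.001, 0.0, 0.026] [-35.9, 5.5, 2.9]
[-0.001, 0.0, 0.026] [-35.7, 6.5, 2.9]
[-0.001, 0.0, 0.026] [-35.6, 7.4, 2.9]
```

```bash
python3 -m crank '[[0,0,0.026,-36,-3,0,-1],[0,0,0.026,-36,-2,0,-1],[0,0,0.026,-36,-1,2,-1],[0,0,0.026,-36,0,3,-1],[0,0,0.026,-36,1,3,-1],[0,0,0.026,-36,2,3,-1],[0,0,0.026,-36,3,3,-1],[0,0,0.026,-30,4,3,-1]]'
python3 - <<'E'
from meas import *
t,ti,s,si=plaques(zs=(.01,.01,0),xys=([.519,.067],[.516,-.024],[.465,-.458]))
save(s,"s2.png")
for n,p in(("side",s),("top",t)):
    im=p["image"][240:340,250:370] if n=="side" else p["image"][220:320,240:360]
    cv2.imwrite("pics/e_%s.png"%n,cv2.resize(im,None,fx=6,fy=6,interpolation=cv2.INTER_CUBIC)[:,:,::-1])
E
python3 plan.py .463 -.457 .25 -1.92
```

```text
t: 30.7
tool_pos: [0.4869, -0.3122, 0.2838]
tool_rot: [2.457, 1.928, 0.017]
contact_force: [-0.4, -0.1, -0.5]
opening: 0.0853
[0.519, 0.067] both [0.52095361 0.06685244 0.00260875] 278.94943483275665
    top [ 0.52134819  0.06665143 -0.03574496] 11.534563629373318
    side [0.53493404 0.08717941 0.02259216] 242.79570934256054
[0.465, -0.458] both [ 0.46595907 -0.4569143  -0.32882197] 369.15461745482503
    top [ 0.45806493 -0.46747172  0.24878654] 202.15572472126107
    side [ 0.46640316 -0.45563118 -0.31357031] 146.09905420991925
t 31.10 pos [ 0.4877 -0.3085  0.2833] F [0.2 0.3 0.3] open 0.0854 q6 -0.46
yaw now -1.807 tilt 0.020 turn [0.02  0.001 0.113] shift(tool mm) [-150.1   10.1   33.7] rows 5
[0.004, 0.0, 0.023] [-30.0, 2.0, 6.7]
[0.004, 0.0, 0.023] [-30.0, 2.7, 6.7]
[0.004, 0.0, 0.023] [-29.9, 3.4, 6.7]
[0.004, 0.0, 0.023] [-29.8, 4.1, 6.7]
[0.004, 0.0, 0.023] [-29.7, 4.8, 6.7]
```

View pics/s2.png

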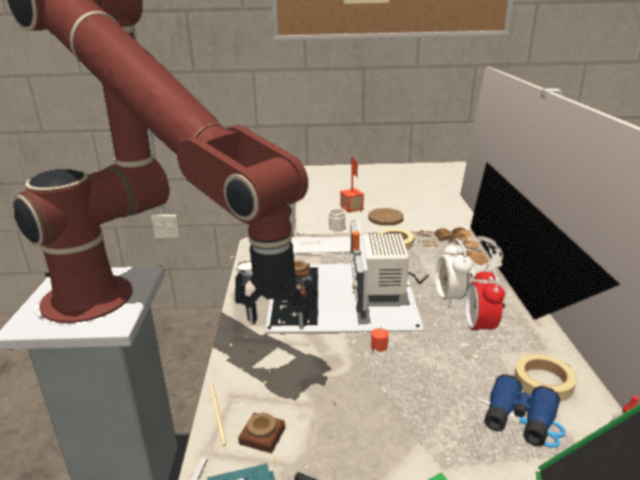

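View pics/e_top.png

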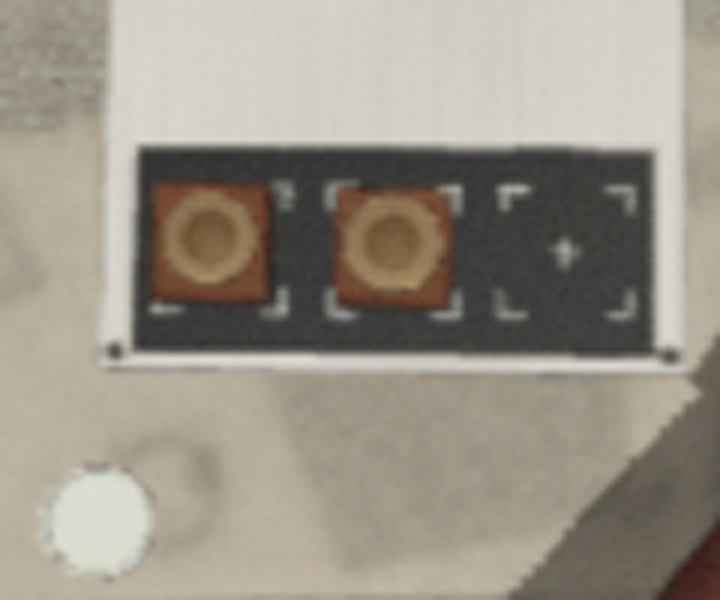

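```bash
python3 -m crank '[[0.004,0,0.023,-30,2,6,-1],[0.004,0,0.023,-30,3,7,-1],[0.004,0,0.023,-29,3,7,-1],[0,0,0.023,-26,3,7,-1],[0,0,0.02,-20,3,7,-1],[0,0,0,0,0,0,-1],[0,0,0,0,0,0,-1]]'
python3 plan.py .465 -.457 .172 -1.916
python3 - <<'E'
from h import *
p=eyes.get_image("side"); im=p["image"][350:460,200:320]
cv2.imwrite("pics/f_side.png",cv2.resize(im,None,fx=5,fy=5,interpolation=cv2.INTER_CUBIC)[:,:,::-1])
M=R.from_rotvec(ctrl.get_obs()["tool_rot"]).as_matrix(); c=np.array(ctrl.get_obs()["tool_pos"])
for s in(1,-1,0): print((proj(p,c+M@[0,s*.0425,.160])-[200,350])*5)
print((proj(p,[.465,-.457,.03])-[200,350])*5)
E
```

```text
t: 31.68
tool_pos: [0.4686, -0.4388, 0.2504]
tool_rot: [2.555, 1.812, 0.009]
contact_force: [-0.0, 1.0, 0.2]
opening: 0.0854
t 31.68 pos [ 0.4686 -0.4388  0.2504] F [-0.   1.   0.2] open 0.0854 q6 -0.53
yaw now -1.908 tilt 0.011 turn [0.011 0.001 0.008] shift(tool mm) [-18.3   1.8  78.4] rows 3
[0.004, 0.0, 0.003] [-6.1, 0.6, 26.1]
[0.004, 0.0, 0.003] [-6.1, 0.7, 26.1]
[0.004, 0.0, 0.003] [-6.1, 0.8, 26.1]
[429.8138438  213.42887582]
[190.56845735 163.57423803]
[308.4464268 188.1379864]
[301.09878443 366.60204515]
```

View pics/f_side.png

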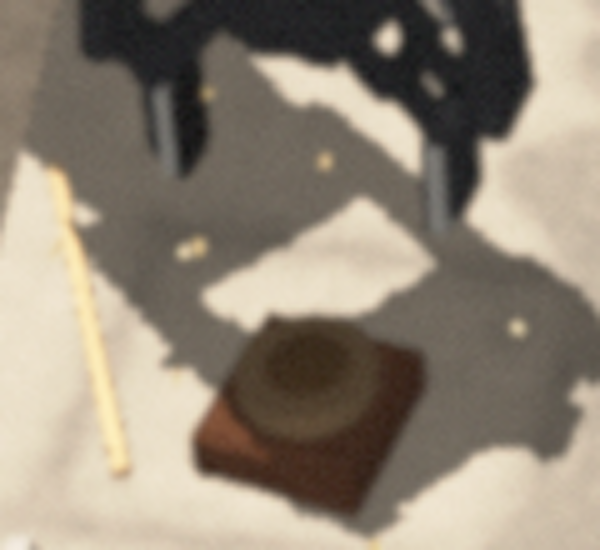

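```bash
python3 -m crank '[[0.004,0,0.003,-6,0,15,-1],[0.004,0,0.003,-6,0,18,-1],[0.002,0,0.002,-5,0,15,-1],[0,0,0,0,0,10,-1],[0,0,0,0,0,0,-1],[0,0,0,0,0,0,-1]]'
python3 plan.py .466 -.457 .173 -1.916
```

```text
t: 32.23
tool_pos: [0.4654, -0.4503, 0.1886]
tool_rot: [2.562, 1.817, 0.0]
contact_force: [0.5, -0.2, 0.4]
opening: 0.0854
t 32.23 pos [ 0.4654 -0.4503  0.1886] F [ 0.5 -0.2  0.4] open 0.0854 q6 -0.55
yaw now -1.908 tilt 0.001 turn [0.001 0.001 0.008] shift(tool mm) [-6.1  2.8 15.6] rows 1
[0.001, 0.001, 0.008] [-6.1, 2.8, 15.6]
```

```bash
python3 -m crank '[[0,0,0.006,-6,2,8,-1],[0,0,0,0,0,7,-1],[0,0,0,0,0,0,-1],[0,0,0,0,0,0,-1]]'
python3 plan.py .466 -.457 .173 -1.916
python3 - <<'E'
from h import *
p=eyes.get_image("side"); im=p["image"][350:460,200:320]
cv2.imwrite("pics/f2_side.png",cv2.resize(im,None,fx=5,fy=5,interpolation=cv2.INTER_CUBIC)[:,:,::-1])
E
```

```text
t: 32.57
tool_pos: [0.466, -0.4568, 0.1731]
tool_rot: [2.565, 1.809, 0.0]
contact_force: [0.6, -0.2, 0.8]
opening: 0.0854
t 32.57 pos [ 0.466  -0.4568  0.1731] F [ 0.6 -0.2  0.8] open 0.0854 q6 -0.55
yaw now -1.913 tilt 0.003 turn [0.002 0.001 0.003] shift(tool mm) [-0.2  0.1  0.1] rows 1
[0.002, 0.001, 0.003] [-0.2, 0.1, 0.1]
```

View pics/f2_side.png

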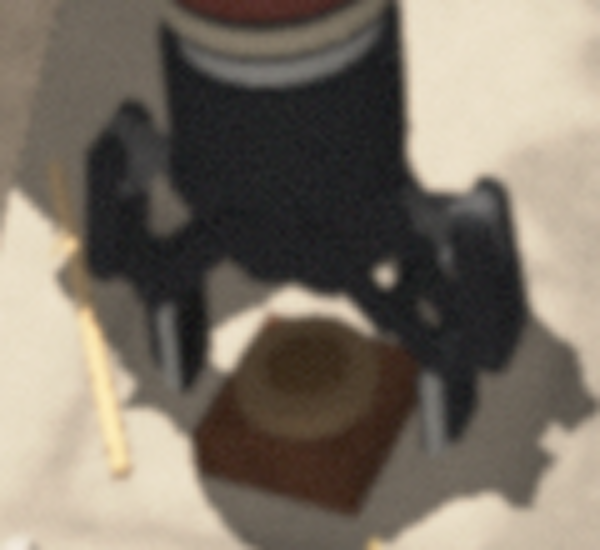

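```bash
python3 -m crank '[[0,0,0,0,0,0,1],[0,0,0,0,0,0,1],[0,0,0,0,0,0,1],[0,0,0,0,0,0,1],[0,0,0,0,0,0,1],[0,0,0,0,0,0,1]]' 60
python3 plan.py .466 -.457 .173 -1.916
python3 -m crank '[[0,0,0,0,0,-15,1],[0,0,0,0,0,-25,1],[0,0,0,0,0,-20,1],[0,0,0,0,0,0,1]]'; python3 plan.py .512 -.1115 .24 -1.605
```

```text
t: 33.12
tool_pos: [0.4662, -0.457, 0.1748]
tool_rot: [2.564, 1.808, 0.001]
contact_force: [-0.1, -0.5, -1.8]
opening: 0.0584
t 33.12 pos [ 0.4662 -0.457   0.1748] F [-0.1 -0.5 -1.8] open 0.0584 q6 -0.55
yaw now -1.913 tilt 0.004 turn [0.004 0.002 0.003] shift(tool mm) [-0.  -0.2  1.8] rows 1
[0.004, 0.002, 0.003] [-0.0, -0.2, 1.8]
t: 33.45
tool_pos: [0.465, -0.4555, 0.2352]
tool_rot: [-2.565, -1.809, 0.0]
contact_force: [0.4, -1.4, -1.1]
opening: 0.0583
t 33.45 pos [ 0.465  -0.4555  0.2352] F [ 0.4 -1.4 -1.1] open 0.0583 q6 -0.55
yaw now -1.913 tilt 0.003 turn [-0.002 -0.002 -0.308] shift(tool mm) [339.8 -71.2  -4. ] rows 10
[-0.0, -0.0, -0.031] [34.0, -7.1, -0.4]
[-0.0, -0.0, -0.031] [34.2, -6.1, -0.4]
[-0.0, -0.0, -0.031] [34.4, -5.0, -0.4]
[-0.0, -0.0, -0.031] [34.5, -4.0, -0.4]
[-0.0, -0.0, -0.031] [34.6, -2.9, -0.4]
[-0.0, -0.0, -0.031] [34.7, -1.8, -0.4]
[-0.0, -0.0, -0.031] [34.7, -0.8, -0.4]
[-0.0, -0.0, -0.031] [34.7, 0.3, -0.5]
[-0.0, -0.0, -0.031] [34.7, 1.4, -0.5]
[-0.0, -0.0, -0.031] [34.6, 2.5, -0.5]
```

```bash
python3 -m crank '[[0,0,-0.03,34,-7,0,1],[0,0,-0.03,34,-6,0,1],[0,0,-0.03,34,-5,0,1],[0,0,-0.03,34,-4,0,1],[0,0,-0.03,34,-3,0,1],[0,0,-0.03,35,-2,0,1],[0,0,-0.03,35,-1,0,1],[0,0,-0.03,34,0,0,1]]'; python3 plan.py .512 -.1115 .22 -1.605
```

```text
t: 34.12
tool_pos: [0.5012, -0.1781, 0.2368]
tool_rot: [2.328, 2.099, -0.001]
contact_force: [1.4, 0.5, -2.9]
opening: 0.0583
t 34.12 pos [ 0.5012 -0.1781  0.2368] F [ 1.4  0.5 -2.9] open 0.0583 q6 -0.38
yaw now -1.674 tilt 0.007 turn [ 0.004  0.006 -0.069] shift(tool mm) [67.5  3.8 16.5] rows 2
[0.002, 0.003, -0.034] [33.7, 1.9, 8.2]
[0.002, 0.003, -0.034] [33.6, 3.1, 8.3]
```

```bash
python3 -m crank '[[0.002,0.003,-0.03,25,2,5,1],[0.002,0.003,-0.03,20,2,7,1],[0,0,0,8,0,7,1],[0,0,0,0,0,0,1],[0,0,0,0,0,0,1]]'; python3 plan.py .512 -.1115 .186 -1.605
```

```text
t: 34.53
tool_pos: [0.5084, -0.1165, 0.2155]
tool_rot: [-2.254, -2.184, -0.001]
contact_force: [0.7, -0.7, -1.8]
opening: 0.0582
t 34.53 pos [ 0.5084 -0.1165  0.2155] F [ 0.7 -0.7 -1.8] open 0.0582 q6 -0.34
yaw now -1.602 tilt 0.003 turn [-0.001 -0.002  0.003] shift(tool mm) [ 5.   3.5 29.5] rows 1
[-0.001, -0.002, 0.003] [5.0, 3.5, 29.5]
```

```bash
python3 -m crank '[[0,0,0.003,3,3,10,1],[0,0,0,2,1,8,1],[0,0,0,0,0,7,1],[0,0,0,0,0,0,1],[0,0,0,0,0,0,1]]'; python3 plan.py .5125 -.1115 .185 -1.605
```

```text
t: 34.95
tool_pos: [0.5129, -0.1152, 0.188]
tool_rot: [-2.266, -2.174, -0.0]
contact_force: [-0.7, -0.4, -1.8]
opening: 0.0584
t 34.95 pos [ 0.5129 -0.1152  0.188 ] F [-0.7 -0.4 -1.8] open 0.0584 q6 -0.32
yaw now -1.612 tilt 0.001 turn [-0.001 -0.001 -0.007] shift(tool mm) [ 3.6 -0.6  3. ] rows 1
[-0.001, -0.001, -0.007] [3.6, -0.6, 3.0]
```

```bash
python3 -m crank '[[0,0,-0.005,4,0,1,1],[0,0,0,0,0,2,1],[0,0,0,0,0,0,1],[0,0,0,0,0,0,1]]'; python3 plan.py .5125 -.1115 .185 -1.605
```

```text
t: 35.28
tool_pos: [0.5132, -0.1119, 0.1848]
tool_rot: [-2.262, -2.179, -0.0]
contact_force: [-0.5, 0.0, -2.6]
opening: 0.0585
t 35.28 pos [ 0.5132 -0.1119  0.1848] F [-0.5  0.  -2.6] open 0.0585 q6 -0.32
yaw now -1.608 tilt 0.001 turn [-0.001 -0.001 -0.003] shift(tool mm) [ 0.4 -0.7 -0.2] rows 1
[-0.001, -0.001, -0.003] [0.4, -0.7, -0.2]
```

```bash
python3 -m crank '[[0,0,0,0,0,0,-1],[0,0,0,0,0,0,-1],[0,0,0,0,0,0,-1],[0,0,0,0,0,0,-1],[0,0,0,0,0,-20,-1],[0,0,0,0,0,-30,-1],[0,0,0,-20,0,-30,-1],[0,0,0,-35,0,-20,-1]]';python3 -m crank '[[0,0,0,-35,0,0,-1],[0,0,0,-35,0,0,-1],[0,0,0,-35,0,0,-1],[0,0,0,-35,0,0,-1],[0,0,0,-35,0,0,-1],[0,0,0,-35,0,0,-1]]'
cat > stage.py <<'E'
from meas import *
import sys
t,ti,s,si=plaques(zs=(.01,),xys=([.519,.067],[.516,-.024],[.513,-.112]))
for n,p in(("side",s),("top",t)):
    im=p["image"][240:340,250:370] if n=="side" else p["image"][220:320,240:360]
    cv2.imwrite("pics/%s_%s.png"%(sys.argv[1],n),cv2.resize(im,None,fx=6,fy=6,interpolation=cv2.INTER_CUBIC)[:,:,::-1])
E
python3 stage.py h; python3 plan.py .519 .067 .25 -1.605
```

```text
t: 35.95
tool_pos: [0.5101, -0.1635, 0.2843]
tool_rot: [-2.248, -2.18, 0.003]
contact_force: [1.7, -0.3, 0.1]
opening: 0.0852
t: 36.45
tool_pos: [0.5059, -0.3826, 0.2973]
tool_rot: [2.242, 2.185, 0.005]
contact_force: [0.8, -0.0, 0.1]
opening: 0.0855
[0.519, 0.067] both [0.52271681 0.06792659 0.00505662] 389.7576931949251
    top [ 0.52207611  0.06777336 -0.02144694] 17.042199154171474
    side [ 0.54371072  0.07320271 -0.01586287] 365.7010688196847
    top [ 0.51576341 -0.02649232 -0.00411095] 20.65290272971934
    top [ 0.51523385 -0.11470122 -0.02834521] 46.099207996924264
t 36.85 pos [ 0.5063 -0.3794  0.2965] F [ 0.7 -0.1 -0.3] open 0.0852 q6 -0.74
yaw now -1.595 tilt 0.010 turn [0.009 0.004 0.01 ] shift(tool mm) [446.8   1.6  44.6] rows 12
[0.001, 0.0, 0.001] [37.2, 0.1, 3.7]
[0.001, 0.0, 0.001] [37.2, 0.1, 3.7]
[0.001, 0.0, 0.001] [37.2, 0.1, 3.7]
[0.001, 0.0, 0.001] [37.2, 0.0, 3.8]
[0.001, 0.0, 0.001] [37.2, 0.0, 3.8]
[0.001, 0.0, 0.001] [37.2, -0.0, 3.8]
[0.001, 0.0, 0.001] [37.2, -0.0, 3.8]
[0.001, 0.0, 0.001] [37.2, -0.1, 3.8]
[0.001, 0.0, 0.001] [37.2, -0.1, 3.8]
[0.001, 0.0, 0.001] [37.2, -0.1, 3.8]
[0.001, 0.0, 0.001] [37.2, -0.2, 3.8]
[0.001, 0.0, 0.001] [37.2, -0.2, 3.9]
```

View pics/h_top.png

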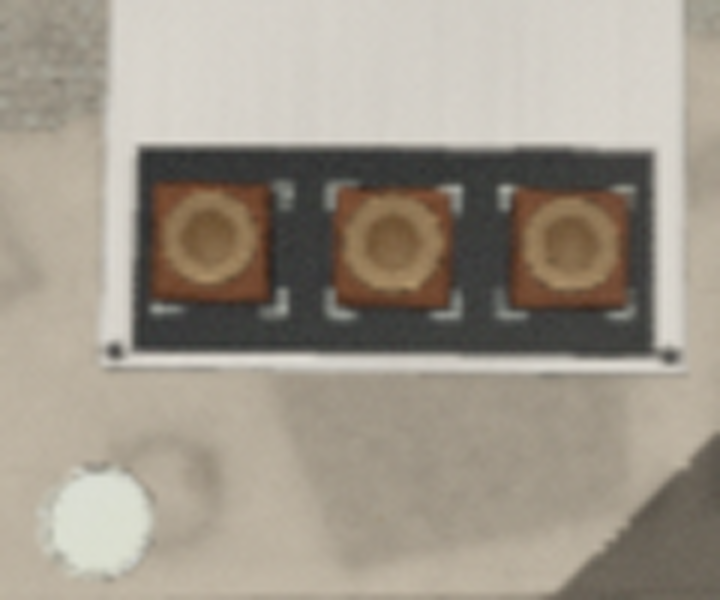

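View pics/h_side.png

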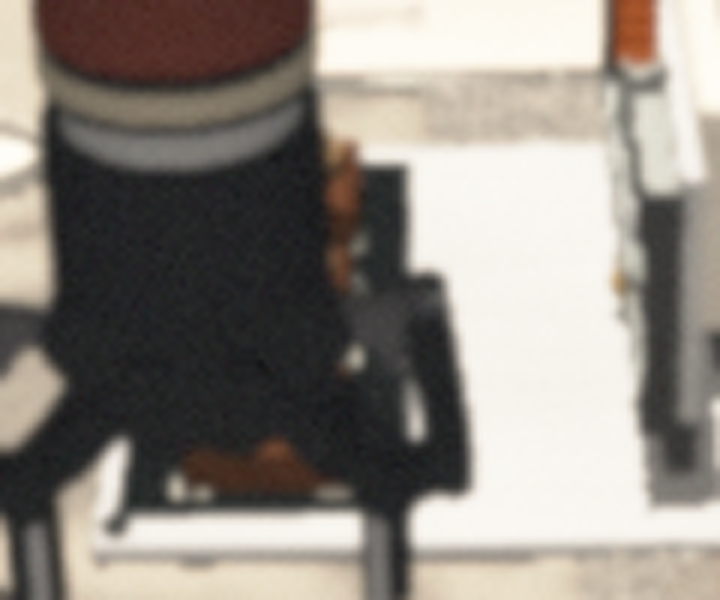

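```bash
python3 -m crank '[[0.001,0,0.001,37,0,0,-1],[0.001,0,0.001,37,0,0,-1],[0.001,0,0.001,37,0,0,-1],[0.001,0,0.001,37,0,0,-1],[0.001,0,0.001,37,0,0,-1],[0.001,0,0.001,37,0,0,-1],[0.001,0,0.001,37,0,2,-1],[0.001,0,0.001,37,0,2,-1]]';python3 plan.py .519 .067 .23 -1.605
```

```text
t: 37.52
tool_pos: [0.5125, -0.0695, 0.2918]
tool_rot: [2.25, 2.179, -0.003]
contact_force: [1.3, -0.2, -0.4]
opening: 0.0858
t 37.52 pos [ 0.5125 -0.0695  0.2918] F [ 1.3 -0.2 -0.4] open 0.0858 q6 -0.24
yaw now -1.603 tilt 0.010 turn [0.006 0.008 0.002] shift(tool mm) [137.1   1.8  60.7] rows 4
[0.001, 0.002, 0.001] [34.3, 0.4, 15.2]
[0.001, 0.002, 0.001] [34.2, 0.4, 15.2]
[0.001, 0.002, 0.001] [34.2, 0.5, 15.3]
[0.001, 0.002, 0.001] [34.2, 0.5, 15.4]
```

```bash
python3 -m crank '[[0.001,0.002,0,34,0,8,-1],[0.001,0.002,0,34,0,12,-1],[0.001,0.002,0,32,0,12,-1],[0,0,0,22,0,12,-1],[0,0,0,0,0,6,-1],[0,0,0,0,0,0,-1],[0,0,0,0,0,0,-1]]';python3 plan.py .519 .067 .184 -1.605
```

```text
t: 38.1
tool_pos: [0.5107, 0.0714, 0.2409]
tool_rot: [2.229, 2.206, 0.007]
contact_force: [-0.3, 0.7, 0.1]
opening: 0.0854
t 38.10 pos [0.5107 0.0714 0.2409] F [-0.3  0.7  0.1] open 0.0854 q6 0.01
yaw now -1.581 tilt 0.007 turn [0.007 0.001 0.024] shift(tool mm) [-4.3  7.9 57. ] rows 2
[0.004, 0.0, 0.012] [-2.1, 4.0, 28.5]
[0.004, 0.0, 0.012] [-2.1, 4.1, 28.5]
```

```bash
python3 -m crank '[[0.004,0,0.012,-4,7,8,-1],[0.003,0,0.012,0,0,12,-1],[0,0,0,0,0,12,-1],[0,0,0,0,0,0,-1],[0,0,0,0,0,0,-1]]';python3 plan.py .519 .067 .184 -1.605
```

```text
t: 38.52
tool_pos: [0.5182, 0.0645, 0.2093]
tool_rot: [2.262, 2.175, 0.003]
contact_force: [0.0, -0.5, -0.1]
opening: 0.0854
t 38.52 pos [0.5182 0.0645 0.2093] F [ 0.  -0.5 -0.1] open 0.0854 q6 0.02
yaw now -1.610 tilt 0.004 turn [ 0.004  0.001 -0.005] shift(tool mm) [ 2.6  0.6 25.3] rows 1
[0.004, 0.001, -0.005] [2.6, 0.6, 25.3]
```

```bash
python3 -m crank '[[0.003,0,-0.004,3,0,10,-1],[0,0,0,0,0,12,-1],[0,0,0,0,0,3,-1],[0,0,0,0,0,0,-1],[0,0,0,0,0,0,-1]]';python3 plan.py .519 .067 .184 -1.605;python3 -m crank '[[0,0,0,0,0,0,1],[0,0,0,0,0,0,1],[0,0,0,0,0,0,1],[0,0,0,0,0,0,1],[0,0,0,0,0,0,1],[0,0,0,0,0,0,1]]' 60;python3 plan.py .518 .063 .184 -1.605
```

```text
t: 38.93
tool_pos: [0.5181, 0.067, 0.1815]
tool_rot: [2.261, 2.181, -0.002]
contact_force: [0.2, -0.2, -0.4]
opening: 0.0855
t 38.93 pos [0.5181 0.067  0.1815] F [ 0.2 -0.2 -0.4] open 0.0855 q6 0.02
yaw now -1.607 tilt 0.001 turn [-0.     0.001 -0.002] shift(tool mm) [ 0.1  0.9 -2.5] rows 1
[-0.0, 0.001, -0.002] [0.1, 0.9, -2.5]
t: 39.43
tool_pos: [0.5186, 0.0672, 0.1827]
tool_rot: [2.259, 2.18, 0.0]
contact_force: [-0.3, 0.4, -1.2]
opening: 0.0585
t 39.43 pos [0.5186 0.0672 0.1827] F [-0.3  0.4 -1.2] open 0.0585 q6 0.02
yaw now -1.606 tilt 0.002 turn [ 0.002  0.001 -0.001] shift(tool mm) [-4.2 -0.5 -1.3] rows 1
[0.002, 0.001, -0.001] [-4.2, -0.5, -1.3]
```

```bash
python3 -m crank '[[0,0,0,0,0,-4,1],[0,0,0,0,0,0,1],[0,0,0,-4,-1,0,1],[0,0,0,0,0,0,1],[0,0,0,0,0,0,1]]';python3 plan.py .5177 .0628 .184 -1.605
```

```text
t: 39.85
tool_pos: [0.5167, 0.0629, 0.1865]
tool_rot: [2.26, 2.181, -0.001]
contact_force: [-0.6, 0.3, -1.4]
opening: 0.0583
t 39.85 pos [0.5167 0.0629 0.1865] F [-0.6  0.3 -1.4] open 0.0583 q6 0.01
yaw now -1.606 tilt 0.001 turn [ 0.     0.001 -0.001] shift(tool mm) [-0.   1.   2.5] rows 1
[0.0, 0.001, -0.001] [-0.0, 1.0, 2.5]
```

```bash
python3 -m crank '[[0,0,0,0,0.5,3,1],[0,0,0,0,0,0,1],[0,0,0,0,0,0,1],[0,0,0,0,0,0.5,-1],[0,0,0,0,0,0,-1],[0,0,0,0,0,0,-1],[0,0,0,0,0,0,-1],[0,0,0,0,0,0,-1]]';python3 -m crank '[[0,0,0,0,0,-20,-1],[0,0,0,0,0,-30,-1],[0,0,0,0,0,-30,-1],[0,0,0,0,0,-30,-1],[0,0,0,0,0,-30,-1],[0,0,0,0,0,-20,-1],[0,0,0,0,0,0,-1]]';python3 plan.py .655 -.076 .405 -.034
```

```text
t: 40.52
tool_pos: [0.518, 0.0627, 0.1836]
tool_rot: [2.259, 2.18, 0.001]
contact_force: [-0.1, -0.5, -0.2]
opening: 0.0855
t: 41.1
tool_pos: [0.5167, 0.063, 0.3489]
tool_rot: [-2.26, -2.181, 0.005]
contact_force: [0.8, -0.2, 1.3]
opening: 0.0854
t 41.10 pos [0.5167 0.063  0.3489] F [ 0.8 -0.2  1.3] open 0.0854 q6 0.01
yaw now -1.606 tilt 0.004 turn [-0.002  0.004  1.569] shift(tool mm) [-134.1  142.9  -56.4] rows 14
[-0.0, 0.0, 0.112] [-9.6, 10.2, -4.0]
[-0.0, 0.0, 0.112] [-8.4, 11.2, -4.0]
[-0.0, 0.0, 0.112] [-7.1, 12.1, -4.0]
[-0.0, 0.0, 0.112] [-5.7, 12.8, -4.0]
[-0.0, 0.0, 0.112] [-4.2, 13.4, -4.0]
[-0.0, 0.0, 0.112] [-2.7, 13.7, -4.0]
[-0.0, 0.0, 0.112] [-1.1, 14.0, -4.0]
[-0.0, 0.0, 0.112] [0.4, 14.0, -4.0]
[-0.0, 0.0, 0.112] [2.0, 13.9, -4.0]
[-0.0, 0.0, 0.112] [3.5, 13.5, -4.0]
[-0.0, 0.0, 0.112] [5.0, 13.1, -4.0]
[-0.0, 0.0, 0.112] [6.5, 12.4, -4.0]
[-0.0, 0.0, 0.112] [7.8, 11.6, -4.0]
[-0.0, 0.0, 0.112] [9.1, 10.7, -4.0]
```

```bash
python3 -m crank '[[0,0,0.112,0,0,-25,-1],[0,0,0.112,0,0,-25,-1],[0,0,0.112,-9,13,-8,-1],[0,0,0.112,-8,16,0,-1],[0,0,0.112,-6,17,0,-1],[0,0,0.112,-4,17,0,-1],[0,0,0.112,-2,17,0,-1],[0,0,0.112,0,17,0,-1]]';python3 plan.py .655 -.076 .405 -.034
```

```text
t: 41.77
tool_pos: [0.5855, -0.0151, 0.4051]
tool_rot: [-2.999, -0.932, 0.007]
contact_force: [1.1, 0.5, 0.6]
opening: 0.0854
t 41.77 pos [ 0.5855 -0.0151  0.4051] F [1.1 0.5 0.6] open 0.0854 q6 0.82
yaw now -2.539 tilt 0.005 turn [-0.001  0.005  0.636] shift(tool mm) [22.8 89.5 -0.2] rows 6
[-0.0, 0.001, 0.106] [3.8, 14.9, -0.0]
[-0.0, 0.001, 0.106] [5.4, 14.4, -0.0]
[-0.0, 0.001, 0.106] [6.9, 13.8, -0.0]
[-0.0, 0.001, 0.106] [8.3, 13.0, -0.0]
[-0.0, 0.001, 0.106] [9.6, 12.0, -0.0]
[-0.0, 0.001, 0.106] [10.8, 11.0, 0.0]
```

```bash
python3 -m crank '[[0,0,0.106,4,15,0,-1],[0,0,0.106,5,14,0,-1],[0,0,0.106,7,14,0,-1],[0,0,0.106,8,13,0,-1],[0,0,0.1,9,11,0,-1],[0,0,0.08,6,7,0,-1],[0,0,0,0,0,0,-1],[0,0,0,0,0,0,-1]]';python3 plan.py .655 -.076 .36 -.034
python3 stage.py i
```

```text
t: 42.43
tool_pos: [0.6515, -0.0781, 0.3909]
tool_rot: [-3.139, 0.059, 0.03]
contact_force: [-0.3, 0.1, 0.4]
opening: 0.085
t 42.43 pos [ 0.6515 -0.0781  0.3909] F [-0.3  0.1  0.4] open 0.0850 q6 1.38
yaw now 3.104 tilt 0.019 turn [-0.002  0.019 -0.004] shift(tool mm) [ 4.  -2.1 30.9] rows 1
[-0.002, 0.019, -0.004] [4.0, -2.1, 30.9]
[0.519, 0.067] both [ 5.19167948e-01  7.08305876e-02 -1.17373657e-04] 209.28516724336794
    top [ 0.51851555  0.06618999 -0.00995113] 119.16668973471741
    side [0.5194024  0.06946643 0.00640917] 88.66162245290272
    side [ 0.5178602  -0.0190658  -0.04099079] 49.337162629757785
[0.513, -0.112] both [ 0.51517596 -0.11233271 -0.00207834] 202.43301806997306
    top [ 0.51294516 -0.11486567 -0.03144225] 112.96645905420992
    side [ 0.51553792 -0.10567467  0.00923542] 60.25874663590927
```

View pics/i_side.png

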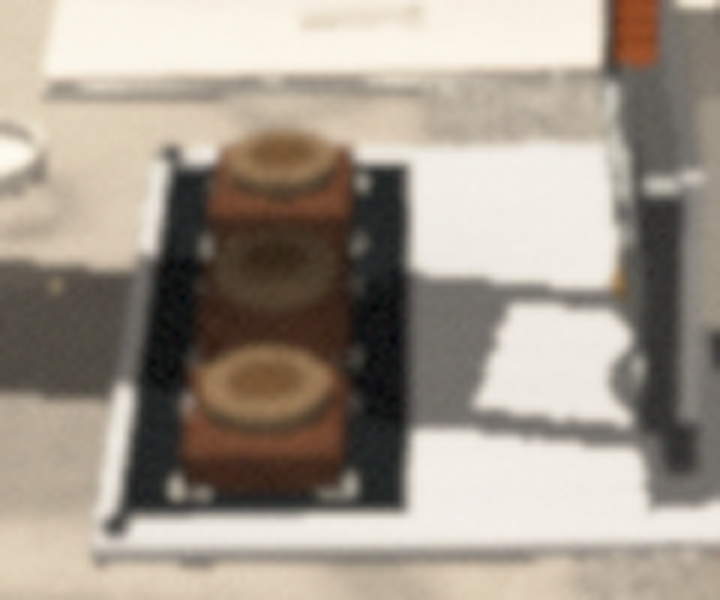

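View pics/i_top.png

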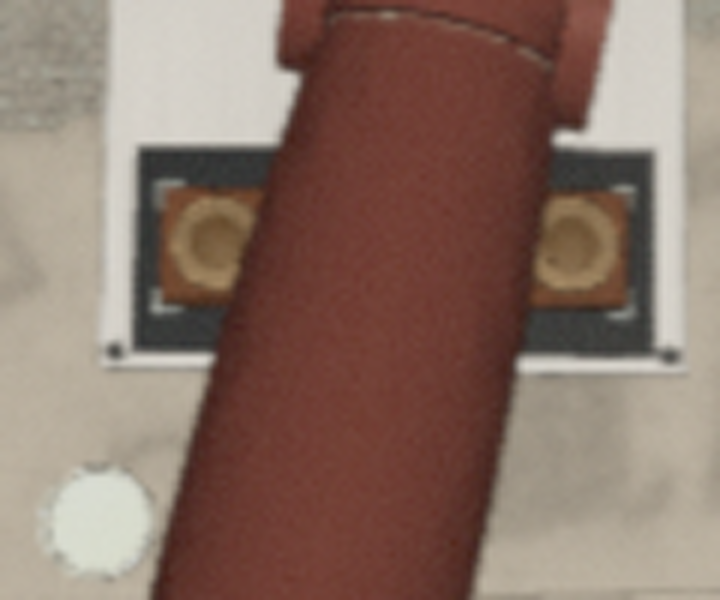

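```bash
python3 -m crank '[[0,0.015,-0.003,4,-2,8,-1],[0,0,0,0,0,18,-1],[0,0,0,0,0,16,-1],[0,0,0,0,0,10,-1],[0,0,0,0,0,0,-1],[0,0,0,0,0,0,-1]]';python3 plan.py .6555 -.076 .336 -.034
```

```text
t: 43.33
tool_pos: [0.6556, -0.0746, 0.3427]
tool_rot: [3.141, -0.051, 0.009]
contact_force: [1.2, 0.5, -0.2]
opening: 0.0853
t 43.33 pos [ 0.6556 -0.0746  0.3427] F [ 1.2  0.5 -0.2] open 0.0853 q6 1.38
yaw now 3.109 tilt 0.006 turn [ 0.    -0.006  0.002] shift(tool mm) [-0.1  1.4  6.7] rows 1
[0.0, -0.006, 0.002] [-0.1, 1.4, 6.7]
```

```bash
python3 -m crank '[[0,-0.004,0,0,1,4,-1],[0,0,0,0,0,1,1],[0,0,0,0,0,0,1],[0,0,0,0,0,0,1],[0,0,0,0,0,0,1],[0,0,0,0,0,0,1],[0,0,0,0,0,0,1],[0,0,0,0,0,0,1]]' 60;python3 plan.py .6555 -.026 .336 -.034
```

```text
t: 44.0
tool_pos: [0.6564, -0.0758, 0.3418]
tool_rot: [3.14, -0.05, 0.011]
contact_force: [0.4, 0.1, -2.4]
opening: 0.0146
t 44.00 pos [ 0.6564 -0.0758  0.3418] F [ 0.4  0.1 -2.4] open 0.0146 q6 1.37
yaw now 3.110 tilt 0.007 turn [ 0.001 -0.007  0.002] shift(tool mm) [ -2.6 -49.7   5.7] rows 2
[0.0, -0.004, 0.001] [-1.3, -24.9, 2.9]
[0.0, -0.004, 0.001] [-1.3, -24.9, 2.9]
```

```bash
python3 -m crank '[[0,0,0,0,-6,0,1],[0,0,0,0,-6,0,1],[0,0,0,0,-6,0,1],[0,0,0,0,0,0,1]]';python3 plan.py .6555 -.026 .34 -.034
```

```text
t: 44.33
tool_pos: [0.6567, -0.0653, 0.3418]
tool_rot: [3.121, -0.057, 0.011]
contact_force: [1.0, 5.4, -0.1]
opening: 0.0149
t 44.33 pos [ 0.6567 -0.0653  0.3418] F [ 1.   5.4 -0.1] open 0.0149 q6 1.40
yaw now 3.105 tilt 0.021 turn [ 0.02  -0.007 -0.003] shift(tool mm) [ -2.6 -39.3   1. ] rows 2
[0.01, -0.004, -0.001] [-1.3, -19.6, 0.5]
[0.01, -0.004, -0.001] [-1.3, -19.6, 0.7]
```

```bash
python3 -m crank '[[0.01,-0.004,0,0,-6,0,1],[0.01,-0.004,0,0,-7,0,1],[0,0,0,0,-7,0,1],[0,0,0,0,-7,0,1],[0,0,0,0,-2,0,1],[0,0,0,0,0,0,1]]';python3 plan.py .6555 -.026 .34 -.034
```

```text
t: 44.83
tool_pos: [0.6582, -0.04, 0.3418]
tool_rot: [3.129, -0.059, 0.003]
contact_force: [-0.3, -2.5, -0.1]
opening: 0.0144
t 44.83 pos [ 0.6582 -0.04    0.3418] F [-0.3 -2.5 -0.1] open 0.0144 q6 1.44
yaw now 3.104 tilt 0.012 turn [ 0.012 -0.002 -0.003] shift(tool mm) [ -3.2 -13.9   1.6] rows 1
[0.012, -0.002, -0.003] [-3.2, -13.9, 1.6]
```

```bash
python3 -m crank '[[0.012,0,0,-1,-6,0,1],[0,0,0,0,-5,0,1],[0,0,0,0,-2,0,1],[0,0,0,0,0,0,1],[0,0,0,0,0,0,1]]';python3 plan.py .6575 -.026 .34 -.034
```

```text
t: 45.25
tool_pos: [0.6581, -0.026, 0.3418]
tool_rot: [3.139, -0.055, 0.008]
contact_force: [-0.5, -0.0, -0.6]
opening: 0.0149
t 45.25 pos [ 0.6581 -0.026   0.3418] F [-0.5 -0.  -0.6] open 0.0149 q6 1.45
yaw now 3.106 tilt 0.005 turn [ 0.002 -0.005 -0.001] shift(tool mm) [-0.6  0.   1.7] rows 1
[0.002, -0.005, -0.001] [-0.6, 0.0, 1.7]
```

```bash
python3 -m crank '[[0,0,0,0,0,0,0],[0,0,0,0,0,0,0],[0,0,0,0,0,0,0],[0,0,0,0,0,0,0],[0,0,0,0,0,0,0],[0,0,0,0,0,0,0]]'; python3 - <<'E'
from h import *
p=eyes.get_image("side"); im=p["image"][200:340,250:430]
cv2.imwrite("pics/j.png",cv2.resize(im,None,fx=4,fy=4,interpolation=cv2.INTER_CUBIC)[:,:,::-1])
print(ctrl.get_obs()["t"],[(np.round(d["centre"],4).tolist(),round(d["confidence"],2)) for d in spotter.mark_of("shutter_grip",p)])
E
```

```text
t: 45.75
tool_pos: [0.6581, -0.0267, 0.342]
tool_rot: [3.137, -0.058, 0.007]
contact_force: [0.0, -0.0, -0.4]
opening: 0.0426
45.8 [([0.6576, -0.026, 0.1762], 0.57)]
```

View pics/j.png

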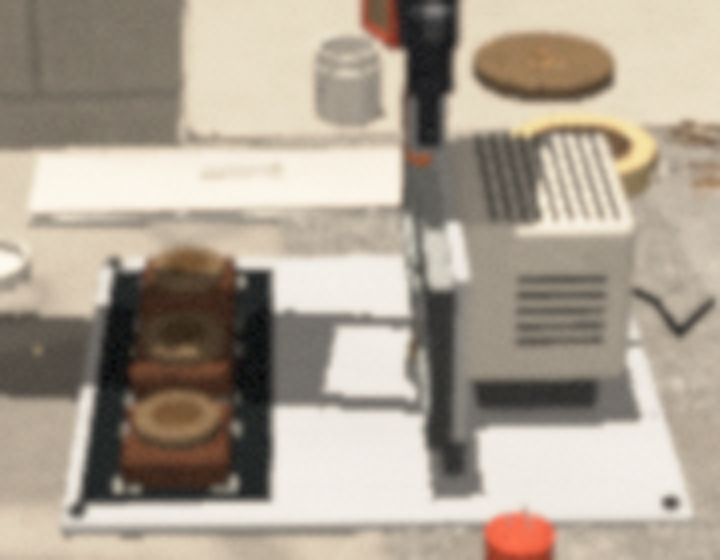

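Grip between the fingers at y≈-0.026, plaques still in place. Wait over 4 s.

```bash
python3 -m crank '[[0,0,0,0,0,0,0],[0,0,0,0,0,0,0],[0,0,0,0,0,0,0],[0,0,0,0,0,0,0],[0,0,0,0,0,0,0],[0,0,0,0,0,0,0],[0,0,0,0,0,0,0],[0,0,0,0,0,0,0]]' >/dev/null
python3 -m crank '[[0,0,0,0,0,0,0],[0,0,0,0,0,0,0],[0,0,0,0,0,0,0],[0,0,0,0,0,0,0],[0,0,0,0,0,0,0],[0,0,0,0,0,0,0],[0,0,0,0,0,0,0],[0,0,0,0,0,0,0]]' >/dev/null
python3 -m crank '[[0,0,0,0,0,0,0],[0,0,0,0,0,0,0],[0,0,0,0,0,0,0],[0,0,0,0,0,0,0],[0,0,0,0,0,0,0],[0,0,0,0,0,0,0],[0,0,0,0,0,0,0],[0,0,0,0,0,0,0]]' >/dev/null
python3 -m crank '[[0,0,0,0,0,0,0],[0,0,0,0,0,0,0],[0,0,0,0,0,0,0],[0,0,0,0,0,0,0],[0,0,0,0,0,0,0],[0,0,0,0,0,0,0],[0,0,0,0,0,0,0],[0,0,0,0,0,0,0]]' >/dev/null
python3 -m crank '[[0,0,0,0,0,0,0],[0,0,0,0,0,0,0],[0,0,0,0,0,0,0],[0,0,0,0,0,0,0],[0,0,0,0,0,0,0],[0,0,0,0,0,0,0],[0,0,0,0,0,0,0],[0,0,0,0,0,0,0]]' >/dev/null
python3 -m crank '[[0,0,0,0,0,0,0],[0,0,0,0,0,0,0],[0,0,0,0,0,0,0],[0,0,0,0,0,0,0],[0,0,0,0,0,0,0],[0,0,0,0,0,0,0],[0,0,0,0,0,0,0],[0,0,0,0,0,0,0]]'
python3 -m crank '[[0,0,0,0,0,0,1],[0,0,0,0,0,0,1],[0,0,0,0,0,0,1],[0,0,0,0,0,0,1],[0,0,0,0,0,0,1],[0,0,0,0,0,0,1]]' 60
python3 - <<'E'
from h import *
p=eyes.get_image("side"); im=p["image"][200:340,250:430]
cv2.imwrite("pics/k.png",cv2.resize(im,None,fx=4,fy=4,interpolation=cv2.INTER_CUBIC)[:,:,::-1])
E
python3 plan.py .659 .024 .34 -.034
```

```text
t: 49.85
tool_pos: [0.658, -0.0268, 0.342]
tool_rot: [3.137, -0.058, 0.007]
contact_force: [-0.8, 0.0, -0.2]
opening: 0.0426
t: 50.35
tool_pos: [0.6581, -0.0258, 0.3423]
tool_rot: [3.138, -0.056, 0.007]
contact_force: [0.3, 1.2, 0.2]
opening: 0.015
t 50.40 pos [ 0.6581 -0.0258  0.3422] F [-0.3  0.1  0.5] open 0.0149 q6 1.46
yaw now 3.106 tilt 0.005 turn [ 0.003 -0.004 -0.002] shift(tool mm) [ -0.9 -49.8   2.1] rows 2
[0.001, -0.002, -0.001] [-0.4, -24.9, 1.1]
[0.001, -0.002, -0.001] [-0.4, -24.9, 1.1]
```

View pics/k.png

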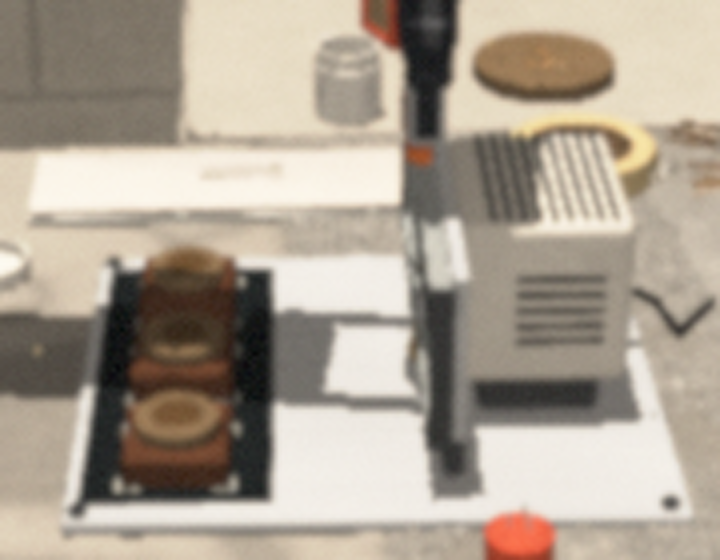

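```bash
python3 -m crank '[[0,0,0,0,-6,0,1],[0,0,0,0,-6,0,1],[0,0,0,0,-6,0,1],[0.01,0,0,0,-6,0,1],[0.01,0,0,0,-6,0,1],[0,0,0,0,-6,0,1],[0,0,0,0,-4,0,1],[0,0,0,0,0,0,1]]';python3 plan.py .659 .024 .34 -.034
```

```text
t: 51.07
tool_pos: [0.6592, -0.0012, 0.3423]
tool_rot: [3.122, -0.071, 0.002]
contact_force: [1.1, 4.0, 0.9]
opening: 0.0151
t 51.07 pos [ 0.6592 -0.0012  0.3423] F [1.1 4.  0.9] open 0.0151 q6 1.51
yaw now 3.096 tilt 0.019 turn [ 0.019 -0.002 -0.012] shift(tool mm) [ -1.4 -25.2   1.8] rows 1
[0.019, -0.002, -0.012] [-1.4, -25.2, 1.8]
```

```bash
python3 -m crank '[[0.01,0,-0.006,0,-6,0,1],[0.01,0,-0.006,0,-6,0,1],[0,0,0,0,-5,0,1],[0,0,0,0,-4,0,1],[0,0,0,0,-2,0,1],[0,0,0,0,0,0,1]]';python3 plan.py .6595 .024 .34 -.034
```

```text
t: 51.57
tool_pos: [0.6599, 0.0165, 0.3423]
tool_rot: [3.127, -0.058, 0.0]
contact_force: [-0.9, -0.7, 0.1]
opening: 0.015
t 51.57 pos [0.6599 0.0165 0.3423] F [-0.9 -0.7  0.1] open 0.0150 q6 1.53
yaw now 3.104 tilt 0.014 turn [ 0.014 -0.    -0.003] shift(tool mm) [-0.7 -7.5  2.1] rows 1
[0.014, -0.0, -0.003] [-0.7, -7.5, 2.1]
```

```bash
python3 -m crank '[[0.012,0,0,0,-5,0,1],[0,0,0,0,-3,0,1],[0,0,0,0,0,0,1],[0,0,0,0,0,0,1]]';python3 plan.py .6595 .024 .34 -.034
```

```text
t: 51.9
tool_pos: [0.6602, 0.0246, 0.3422]
tool_rot: [3.136, -0.057, 0.0]
contact_force: [-1.9, -1.1, 0.3]
opening: 0.015
t 51.90 pos [0.6602 0.0246 0.3422] F [-1.9 -1.1  0.3] open 0.0150 q6 1.53
yaw now 3.105 tilt 0.005 turn [ 0.005 -0.    -0.003] shift(tool mm) [-0.7  0.7  2.2] rows 1
[0.005, -0.0, -0.003] [-0.7, 0.7, 2.2]
```

```bash
python3 -m crank '[[0,0,0,0,0,0,0],[0,0,0,0,0,0,0],[0,0,0,0,0,0,0],[0,0,0,0,0,0,0],[0,0,0,0,0,0,0],[0,0,0,0,0,0,0]]'; python3 - <<'E'
from h import *
p=eyes.get_image("side"); im=p["image"][200:340,250:430]
cv2.imwrite("pics/l.png",cv2.resize(im,None,fx=4,fy=4,interpolation=cv2.INTER_CUBIC)[:,:,::-1])
print(ctrl.get_obs()["t"],[(np.round(d["centre"],4).tolist(),round(d["confidence"],2)) for d in spotter.mark_of("shutter_grip",p)])
E
for k in 1 2 3 4 5 6; do python3 -m crank '[[0,0,0,0,0,0,0],[0,0,0,0,0,0,0],[0,0,0,0,0,0,0],[0,0,0,0,0,0,0],[0,0,0,0,0,0,0],[0,0,0,0,0,0,0],[0,0,0,0,0,0,0],[0,0,0,0,0,0,0]]' >/dev/null; done
python3 -m crank '[[0,0,0,0,0,0,1],[0,0,0,0,0,0,1],[0,0,0,0,0,0,1],[0,0,0,0,0,0,1],[0,0,0,0,0,0,1],[0,0,0,0,0,0,1]]' 60
python3 - <<'E'
from h import *
p=eyes.get_image("side"); im=p["image"][200:340,250:430]
cv2.imwrite("pics/l2.png",cv2.resize(im,None,fx=4,fy=4,interpolation=cv2.INTER_CUBIC)[:,:,::-1])
E
python3 plan.py .656 -.076 .34 -.034
```

```text
t: 52.4
tool_pos: [0.6603, 0.0259, 0.3417]
tool_rot: [3.139, -0.058, 0.001]
contact_force: [-0.2, 0.6, 0.4]
opening: 0.0425
52.45 [([0.6613, 0.0243, 0.1781], 0.52)]
t: 57.0
tool_pos: [0.6603, 0.0248, 0.3421]
tool_rot: [3.138, -0.058, 0.001]
contact_force: [-0.3, -0.9, 0.8]
opening: 0.015
t 57.05 pos [0.6603 0.0248 0.3421] F [ 1.6 -1.2 -0.2] open 0.0149 q6 1.53
yaw now 3.105 tilt 0.003 turn [ 0.003 -0.001 -0.003] shift(tool mm) [ -0.6 100.9   2.4] rows 3
[0.001, -0.0, -0.001] [-0.2, 33.6, 0.8]
[0.001, -0.0, -0.001] [-0.2, 33.6, 0.8]
[0.001, -0.0, -0.001] [-0.3, 33.6, 0.7]
```

View pics/l2.png

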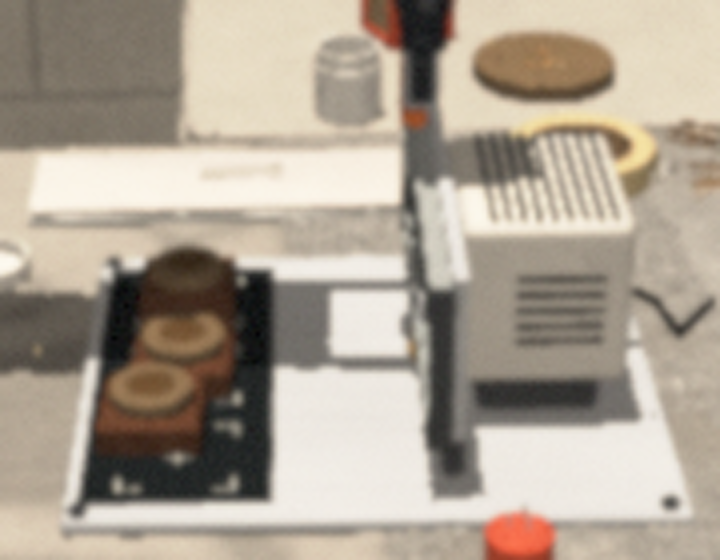

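View pics/l.png

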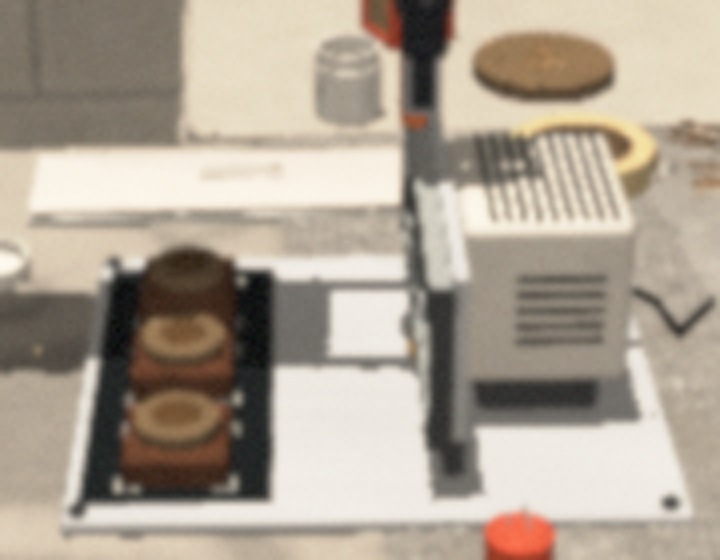

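```bash
python3 -m crank '[[0,0,0,0,6,0,1],[0,0,0,0,7,0,1],[0,0,0,0,8,0,1],[0,0,0,0,8,0,1],[0,0,0,0,8,0,1],[0,0,0,0,8,0,1],[0,0,0,0,8,0,1],[0,0,0,0,0,0,1]]';python3 plan.py .656 -.076 .34 -.034
```

```text
t: 57.72
tool_pos: [0.6588, -0.0139, 0.3422]
tool_rot: [-3.116, 0.039, -0.005]
contact_force: [0.5, -4.7, -0.8]
opening: 0.0151
t 57.72 pos [ 0.6588 -0.0139  0.3422] F [ 0.5 -4.7 -0.8] open 0.0151 q6 1.45
yaw now 3.116 tilt 0.026 turn [-0.026 -0.003  0.009] shift(tool mm) [-1.2 62.2  0.6] rows 2
[-0.013, -0.001, 0.004] [-0.6, 31.1, 0.3]
[-0.013, -0.001, 0.004] [-0.5, 31.1, 0.7]
```

```bash
python3 -m crank '[[-0.01,0,0.004,0,6,0,1],[-0.01,0,0.004,0,8,0,1],[0,0,0,0,8,0,1],[0,0,0,0,8,0,1],[0,0,0,0,8,0,1],[-0.01,0,0,0,8,0,1],[-0.01,0,0,0,6,0,1],[0,0,0,0,0,0,1]]';python3 plan.py .656 -.076 .34 -.034
```

```text
t: 58.38
tool_pos: [0.6576, -0.0558, 0.342]
tool_rot: [-3.126, 0.04, -0.007]
contact_force: [-0.5, -5.0, 0.0]
opening: 0.0149
t 58.38 pos [ 0.6576 -0.0558  0.342 ] F [-0.5 -5.   0. ] open 0.0149 q6 1.39
yaw now 3.116 tilt 0.016 turn [-0.015 -0.004  0.008] shift(tool mm) [-1.1 20.2  1.7] rows 1
[-0.015, -0.004, 0.008] [-1.1, 20.2, 1.7]
```

```bash
python3 -m crank '[[-0.012,0,0.006,0,6,0,1],[0,0,0,0,6,0,1],[0,0,0,0,4,0,1],[0,0,0,0,4,0,1],[-0.005,0,0,0,1,0,1],[0,0,0,0,0,0,1],[0,0,0,0,0,0,1]]';python3 plan.py .656 -.0757 .34 -.034
```

```text
t: 58.97
tool_pos: [0.657, -0.0769, 0.342]
tool_rot: [-3.134, 0.05, -0.007]
contact_force: [-0.9, 1.1, 0.5]
opening: 0.015
t 58.97 pos [ 0.657  -0.0769  0.342 ] F [-0.9  1.1  0.5] open 0.0150 q6 1.37
yaw now 3.109 tilt 0.008 turn [-0.007 -0.005  0.002] shift(tool mm) [-1.  -1.1  2. ] rows 1
[-0.007, -0.005, 0.002] [-1.0, -1.1, 2.0]
```

Within the notch's pull. Release, raise, and look.

```bash
python3 -m crank '[[0,0,0,0,0,0,-1],[0,0,0,0,0,0,-1],[0,0,0,0,0,0,-1],[0,0,0,0,0,0,-1],[0,0,0,0,0,0,-1],[0,0,0,0,0,-20,-1],[0,0,0,0,0,-30,-1],[0,0,0,0,0,-20,-1]]'
python3 - <<'E'
from meas import *
t,ti,s,si=plaques(zs=(.01,),xys=([.519,.064],[.516,-.024],[.50,-.085],[.513,-.112]))
for n,p in(("side",s),("top",t)):
    im=p["image"][200:340,250:430] if n=="side" else p["image"][180:320,230:410]
    cv2.imwrite("pics/m_%s.png"%(n),cv2.resize(im,None,fx=4,fy=4,interpolation=cv2.INTER_CUBIC)[:,:,::-1])
p=s;print(ctrl.get_obs()["t"],[(np.round(d["centre"],4).tolist(),round(d["confidence"],2)) for d in spotter.mark_of("shutter_grip",p)])
for p in(s,t):print([(np.round(d["centre"],4).tolist(),round(d["confidence"],2)) for d in spotter.mark_of("plaque_1_center",p)])
E
```

```text
t: 59.63
tool_pos: [0.6553, -0.077, 0.4051]
tool_rot: [-3.129, 0.052, 0.016]
contact_force: [1.4, 0.4, 0.6]
opening: 0.0852
[0.519, 0.064] both [ 0.5206211   0.07003145 -0.03466087] 254.1513571703191
    top [0.52349507 0.07255015 0.56671913] 177.93108804306036
    side [ 0.52036945  0.06992201 -0.03789423] 69.24835063437139
    side [ 0.51895208 -0.01774629  0.0033543 ] 169.32861207227987
[0.5, -0.085] both [ 0.50052065 -0.08193892 -0.00427855] 398.9822837370242
    top [ 0.49733289 -0.08983865 -0.02955926] 304.77940792003074
    side [ 0.50048658 -0.0753959   0.01653404] 75.23286428296808
[0.513, -0.112] both [ 0.50044771 -0.08204778 -0.00056254] 398.8253287197232
    top [ 0.49902497 -0.09995901 -0.25159203] 308.7178316032295
    side [ 0.50057863 -0.07539769  0.01672527] 75.16858131487889
60.0333 []
[([0.5118, -0.0215, 0.0242], 0.6), ([0.5555, 0.2417, 0.0149], 0.29)]
[]
```

View pics/m_side.png

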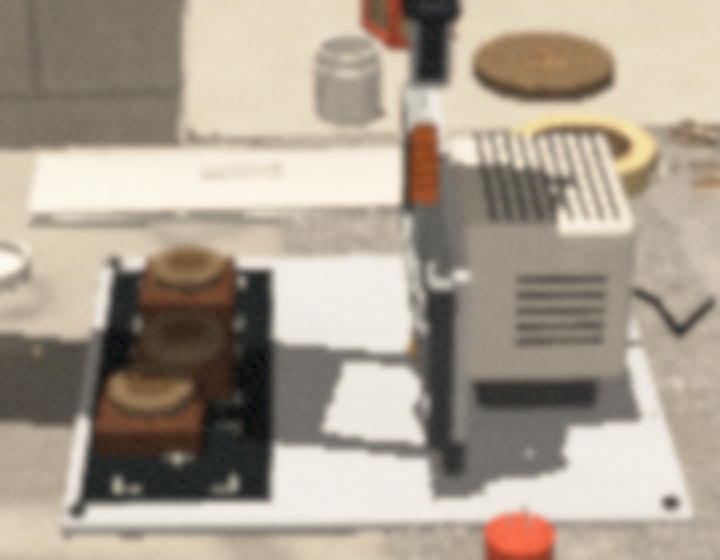

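View pics/m_top.png

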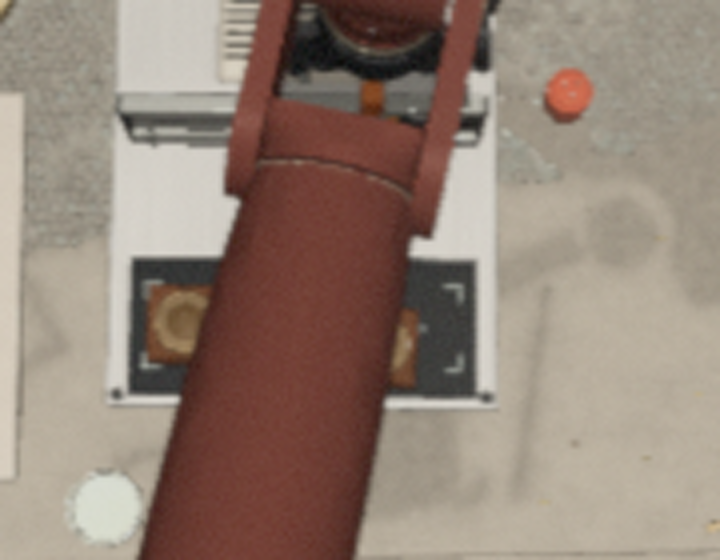

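```bash
python3 plan.py .498 -.25 .33 -1.605
```

```text
t 60.18 pos [ 0.6551 -0.0771  0.4022] F [0.6 0.5 0.9] open 0.0855 q6 1.37
yaw now 3.108 tilt 0.017 turn [-1.90e-02  1.00e-03 -1.57e+00] shift(tool mm) [-150.3  178.9   71.9] rows 14
[-0.001, 0.0, -0.112] [-10.7, 12.8, 5.1]
[-0.001, 0.0, -0.112] [-12.1, 11.5, 5.2]
[-0.001, 0.0, -0.112] [-13.3, 10.1, 5.2]
[-0.001, 0.0, -0.112] [-14.3, 8.5, 5.2]
[-0.001, 0.0, -0.112] [-15.2, 6.8, 5.2]
[-0.001, 0.0, -0.112] [-15.9, 5.1, 5.2]
[-0.001, 0.0, -0.112] [-16.3, 3.3, 5.2]
[-0.001, 0.0, -0.112] [-16.6, 1.4, 5.2]
[-0.001, 0.0, -0.112] [-16.7, -0.5, 5.2]
[-0.001, 0.0, -0.112] [-16.5, -2.3, 5.2]
[-0.001, 0.0, -0.112] [-16.1, -4.2, 5.2]
[-0.001, 0.0, -0.112] [-15.6, -6.0, 5.2]
[-0.001, 0.0, -0.112] [-14.8, -7.7, 5.2]
[-0.001, 0.0, -0.112] [-13.9, -9.3, 5.2]
```

```bash
python3 -m crank '[[0,0,-0.112,-15,13,0,-1],[0,0,-0.112,-18,12,0,-1],[0,0,-0.112,-20,10,0,-1],[0,0,-0.112,-20,9,0,-1],[0,0,-0.112,-20,7,5,-1],[0,0,-0.112,-20,5,8,-1],[0,0,-0.112,-18,3,8,-1],[0,0,-0.112,-17,1,8,-1]]';python3 plan.py .498 -.25 .33 -1.605
```

```text
t: 60.85
tool_pos: [0.5324, -0.1886, 0.3714]
tool_rot: [-2.807, -1.375, 0.007]
contact_force: [-0.2, -0.2, -0.3]
opening: 0.0856
t 60.85 pos [ 0.5324 -0.1886  0.3714] F [-0.2 -0.2 -0.3] open 0.0856 q6 0.19
yaw now -2.231 tilt 0.016 turn [-0.015 -0.008 -0.626] shift(tool mm) [-69.7  11.2  41. ] rows 6
[-0.002, -0.001, -0.104] [-11.6, 1.9, 6.8]
[-0.002, -0.001, -0.104] [-11.7, 0.6, 6.8]
[-0.002, -0.001, -0.104] [-11.7, -0.6, 6.9]
[-0.002, -0.001, -0.104] [-11.6, -1.8, 6.9]
[-0.002, -0.001, -0.104] [-11.3, -3.1, 6.9]
[-0.002, -0.001, -0.104] [-10.9, -4.2, 6.9]
```

```bash
python3 -m crank '[[-0.002,-0.001,-0.104,-14,2,7,-1],[-0.002,-0.001,-0.104,-14,1,7,-1],[-0.002,-0.001,-0.104,-14,-1,7,-1],[-0.002,-0.001,-0.104,-14,-2,7,-1],[0,0,-0.1,-14,-3,7,-1],[0,0,-0.08,-14,-4,4,-1],[0,0,0,-10,0,0,-1],[0,0,0,0,0,0,-1]]'
python3 - <<'E'
from meas import *
t,ti,s,si=plaques(zs=(.01,),xys=([.519,.064],[.516,-.024],[.50,-.085]))
for n,p in(("side",s),("top",t)):
    im=p["image"][200:340,250:430] if n=="side" else p["image"][220:320,240:360]
    cv2.imwrite("pics/n_%s.png"%(n),cv2.resize(im,None,fx=6,fy=6,interpolation=cv2.INTER_CUBIC)[:600,:800,::-1])
E
python3 plan.py .498 -.085 .25 -1.605
```

```text
t: 61.52
tool_pos: [0.4876, -0.2794, 0.3259]
tool_rot: [-2.252, -2.172, 0.003]
contact_force: [0.3, -0.4, 1.2]
opening: 0.0852
[0.519, 0.064] both [5.18216217e-01 6.45576045e-02 4.01439852e-04] 401.6475355632449
    top [ 0.51865366  0.06455912 -0.01737803] 34.1198923490965
    side [0.51428773 0.07897936 0.02999258] 358.18113033448674
[0.516, -0.024] both [ 0.51598443 -0.0232256  -0.06153223] 356.478831218762
    top [ 0.51589916 -0.02309812 -0.08358047] 10.558769703960017
    side [ 0.51822067 -0.01486909  0.02392693] 326.0555478662053
[0.5, -0.085] both [ 0.50055614 -0.08162742 -0.05677816] 90.78388312187619
    top [ 0.49855944 -0.08223124 -0.07173425] 34.44309111880046
    side [ 0.50081372 -0.07796959 -0.07118909] 43.91094194540561
t 61.92 pos [ 0.4882 -0.2776  0.3265] F [0.1 0.8 0.2] open 0.0856 q6 -0.62
yaw now -1.602 tilt 0.012 turn [-0.01  -0.007  0.003] shift(tool mm) [192.2   4.5  77.9] rows 6
[-0.002, -0.001, 0.0] [32.0, 0.8, 13.0]
[-0.002, -0.001, 0.0] [32.0, 0.7, 12.9]
[-0.002, -0.001, 0.0] [32.1, 0.7, 12.9]
[-0.002, -0.001, 0.0] [32.1, 0.6, 12.9]
[-0.002, -0.001, 0.0] [32.1, 0.6, 12.8]
[-0.002, -0.001, 0.0] [32.1, 0.6, 12.8]
```

View pics/n_top.png

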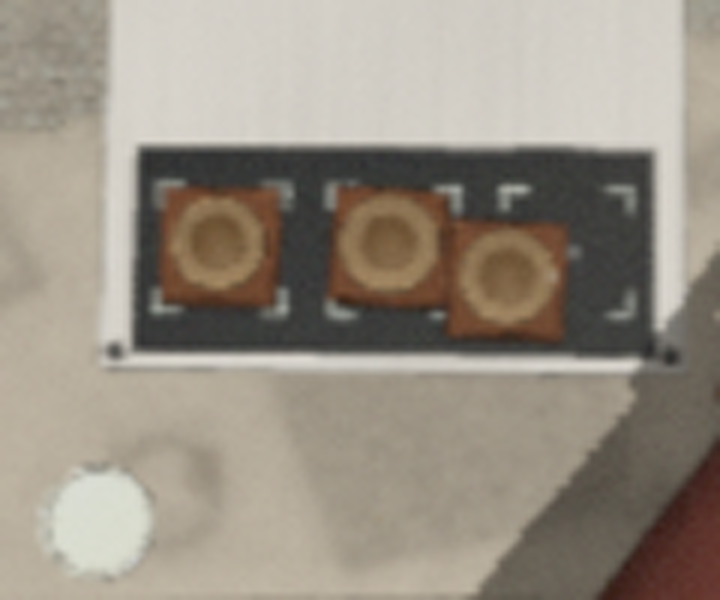

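```bash
python3 -m crank '[[-0.002,-0.001,0.005,32,1,8,-1],[-0.002,-0.001,0.005,32,1,12,-1],[-0.002,-0.001,0.005,32,1,12,-1],[0,0,0.005,32,1,12,-1],[0,0,0.005,30,1,12,-1],[0,0,0.005,20,0,10,-1],[0,0,0,0,0,0,-1],[0,0,0,0,0,0,-1]]'
python3 plan.py .497 -.082 .22 -1.643
```

```text
t: 62.58
tool_pos: [0.5024, -0.0917, 0.262]
tool_rot: [2.289, 2.147, 0.004]
contact_force: [0.0, -0.3, 0.5]
opening: 0.0854
t 62.58 pos [ 0.5024 -0.0917  0.262 ] F [ 0.  -0.3  0.5] open 0.0854 q6 -0.26
yaw now -1.635 tilt 0.004 turn [0.004 0.    0.008] shift(tool mm) [ 9.4 -6.2 42. ] rows 2
[0.002, 0.0, 0.004] [4.7, -3.1, 21.0]
[0.002, 0.0, 0.004] [4.7, -3.1, 21.0]
```

```bash
python3 -m crank '[[0.002,0,0.004,8,-5,12,-1],[0.002,0,0.004,0,0,15,-1],[0,0,0,0,0,12,-1],[0,0,0,0,0,0,-1],[0,0,0,0,0,0,-1]]'
python3 plan.py .497 -.082 .183 -1.643;  python3 - <<'E'
from h import *
p=eyes.get_image("side"); im=p["image"][240:340,250:370]
cv2.imwrite("pics/o.png",cv2.resize(im,None,fx=5,fy=5,interpolation=cv2.INTER_CUBIC)[:,:,::-1])
E
```

```text
t: 63.0
tool_pos: [0.4983, -0.0849, 0.2226]
tool_rot: [2.301, 2.132, 0.002]
contact_force: [-0.1, -0.4, 0.7]
opening: 0.0855
t 63.00 pos [ 0.4983 -0.0849  0.2226] F [-0.1 -0.4  0.7] open 0.0855 q6 -0.24
yaw now -1.647 tilt 0.005 turn [ 0.004  0.002 -0.004] shift(tool mm) [ 2.9 -1.7 39.6] rows 2
[0.002, 0.001, -0.002] [1.4, -0.9, 19.8]
[0.002, 0.001, -0.002] [1.4, -0.8, 19.8]
```

View pics/o.png

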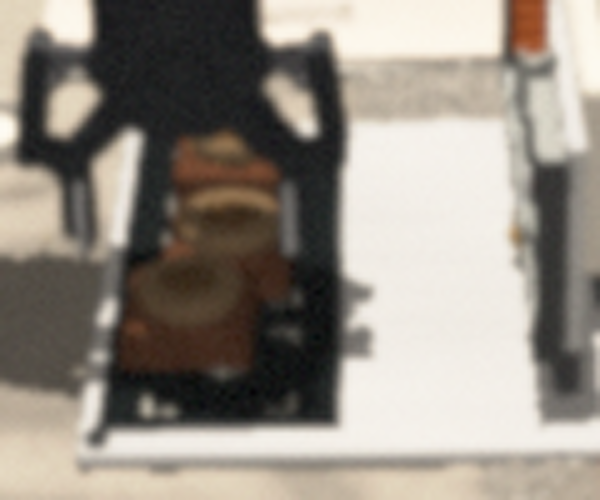

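```bash
python3 -m crank '[[0.002,0.001,-0.002,2,0,12,-1],[0,0,0,0,0,14,-1],[0,0,0,0,0,12,-1],[0,0,0,0,0,0,-1],[0,0,0,0,0,0,-1]]'
python3 plan.py .498 -.082 .183 -1.643
```

```text
t: 63.47
tool_pos: [0.4999, -0.0845, 0.1844]
tool_rot: [2.3, 2.13, 0.005]
contact_force: [0.1, 0.3, 1.5]
opening: 0.0854
t 63.47 pos [ 0.4999 -0.0845  0.1844] F [0.1 0.3 1.5] open 0.0854 q6 -0.24
yaw now -1.647 tilt 0.007 turn [ 0.007  0.002 -0.004] shift(tool mm) [ 2.3 -2.1  1.4] rows 1
[0.007, 0.002, -0.004] [2.3, -2.1, 1.4]
```

```bash
python3 -m crank '[[0.003,0,0,2,-1,0,1],[0,0,0,0,0,0,1],[0,0,0,0,0,0,1],[0,0,0,0,0,0,1],[0,0,0,0,0,0,1],[0,0,0,0,0,0,1]]' 60
python3 plan.py .498 -.082 .183 -1.643;python3 -m crank '[[0,0,0,0,0,-12,1],[0,0,0,0,0,-20,1],[0,0,0,0,0,-10,1],[0,0,0,0,0,0,1]]' ;python3 plan.py .513 -.1115 .21 -1.605
```

```text
t: 63.97
tool_pos: [0.4999, -0.0824, 0.1868]
tool_rot: [2.3, 2.13, 0.004]
contact_force: [0.2, 0.5, -2.1]
opening: 0.0581
t 63.97 pos [ 0.4999 -0.0824  0.1868] F [ 0.2  0.5 -2.1] open 0.0581 q6 -0.23
yaw now -1.647 tilt 0.008 turn [ 0.007  0.003 -0.004] shift(tool mm) [ 0.3 -2.   3.8] rows 1
[0.007, 0.003, -0.004] [0.3, -2.0, 3.8]
t: 64.3
tool_pos: [0.4985, -0.082, 0.2302]
tool_rot: [2.302, 2.132, 0.001]
contact_force: [1.4, -0.3, -1.3]
opening: 0.0584
t 64.30 pos [ 0.4985 -0.082   0.2302] F [ 1.4 -0.3 -1.3] open 0.0584 q6 -0.23
yaw now -1.648 tilt 0.004 turn [ 0.003  0.003 -0.043] shift(tool mm) [-28.2  16.6  20.3] rows 2
[0.002, 0.001, -0.021] [-14.1, 8.3, 10.2]
[0.002, 0.001, -0.021] [-14.3, 8.0, 10.1]
```

```bash
python3 -m crank '[[0.002,0.001,-0.021,-14,8,5,1],[0,0,-0.018,-10,6,10,1],[0,0,0,0,0,8,1],[0,0,0,0,0,0,1],[0,0,0,0,0,0,1]]' ;python3 plan.py .513 -.1115 .188 -1.605
```

```text
t: 64.72
tool_pos: [0.5115, -0.1072, 0.2083]
tool_rot: [2.258, 2.177, 0.004]
contact_force: [-0.8, 0.4, -1.6]
opening: 0.0582
t 64.72 pos [ 0.5115 -0.1072  0.2083] F [-0.8  0.4 -1.6] open 0.0582 q6 -0.31
yaw now -1.607 tilt 0.006 turn [ 0.005  0.002 -0.002] shift(tool mm) [-4.2  1.5 20.3] rows 1
[0.005, 0.002, -0.002] [-4.2, 1.5, 20.3]
```

```bash
python3 -m crank '[[0.004,0.002,0,-4,1,8,1],[0,0,0,0,0,9,1],[0,0,0,0,0,0,1],[0,0,0,0,0,0,1],[0,0,0,0,0,0,1]]' ;python3 plan.py .513 -.1115 .187 -1.605
```

```text
t: 65.13
tool_pos: [0.5112, -0.1099, 0.1883]
tool_rot: [-2.259, -2.179, 0.001]
contact_force: [0.0, -0.2, -2.2]
opening: 0.0584
t 65.13 pos [ 0.5112 -0.1099  0.1883] F [ 0.  -0.2 -2.2] open 0.0584 q6 -0.32
yaw now -1.607 tilt 0.003 turn [-0.002 -0.002 -0.002] shift(tool mm) [-1.5  1.9  1.3] rows 1
[-0.002, -0.002, -0.002] [-1.5, 1.9, 1.3]
```

```bash
python3 -m crank '[[0,0,0,-1.5,1.5,1,1],[0,0,0,0,0,0.5,1],[0,0,0,0,0,0,1],[0,0,0,0,0,0,-1],[0,0,0,0,0,0,-1],[0,0,0,0,0,0,-1],[0,0,0,0,0,0,-1]]' ;python3 -m crank '[[0,0,0,0,0,-20,-1],[0,0,0,0,0,-30,-1],[0,0,0,-20,0,-30,-1],[0,0,0,-35,0,-20,-1],[0,0,0,-35,0,0,-1],[0,0,0,-35,0,0,-1],[0,0,0,-35,0,0,-1],[0,0,0,0,0,0,-1]]'; python3 stage.py p;python3 plan.py .655 -.076 .405 -.034
```

```text
t: 65.72
tool_pos: [0.5142, -0.1118, 0.1893]
tool_rot: [2.259, 2.18, 0.003]
contact_force: [0.5, -0.5, -1.0]
opening: 0.0853
t: 66.38
tool_pos: [0.5089, -0.2768, 0.2976]
tool_rot: [2.247, 2.183, 0.002]
contact_force: [-0.9, 0.1, -0.3]
opening: 0.0853
    top [ 0.51814899  0.06237117 -0.0245434 ] 11.794678969627066
[0.516, -0.024] both [ 0.51617747 -0.02323756 -0.04835575] 192.17317954632833
    top [ 0.51599887 -0.02301091 -0.07453466] 13.61113417916186
    side [ 0.51657409 -0.01903227 -0.02319742] 170.37088811995386
[0.513, -0.112] both [ 0.51486714 -0.10988    -0.01672714] 77.85217993079586
    top [ 0.51337467 -0.11023521 -0.0477421 ] 7.103160322952711
    side [ 0.51547539 -0.10607546 -0.01799236] 48.66065359477124
t 66.78 pos [ 0.5091 -0.2706  0.2955] F [0.7 0.3 0.7] open 0.0855 q6 -0.60
yaw now -1.593 tilt 0.004 turn [ 0.003  0.004 -1.559] shift(tool mm) [ 197.8  141.9 -109.1] rows 14
[0.0, 0.0, -0.111] [14.1, 10.1, -7.8]
[0.0, 0.0, -0.111] [12.9, 11.6, -7.8]
[0.0, 0.0, -0.111] [11.5, 13.0, -7.8]
[0.0, 0.0, -0.111] [10.0, 14.2, -7.8]
[0.0, 0.0, -0.111] [8.4, 15.2, -7.8]
[0.0, 0.0, -0.111] [6.6, 16.1, -7.8]
[0.0, 0.0, -0.111] [4.8, 16.7, -7.8]
[0.0, 0.0, -0.111] [2.9, 17.1, -7.8]
[0.0, 0.0, -0.111] [1.0, 17.4, -7.8]
[0.0, 0.0, -0.111] [-0.9, 17.4, -7.8]
[0.0, 0.0, -0.111] [-2.8, 17.1, -7.8]
[0.0, 0.0, -0.111] [-4.7, 16.7, -7.8]
[0.0, 0.0, -0.111] [-6.6, 16.1, -7.8]
[0.0, 0.0, -0.111] [-8.3, 15.3, -7.8]
```

View pics/p_top.png

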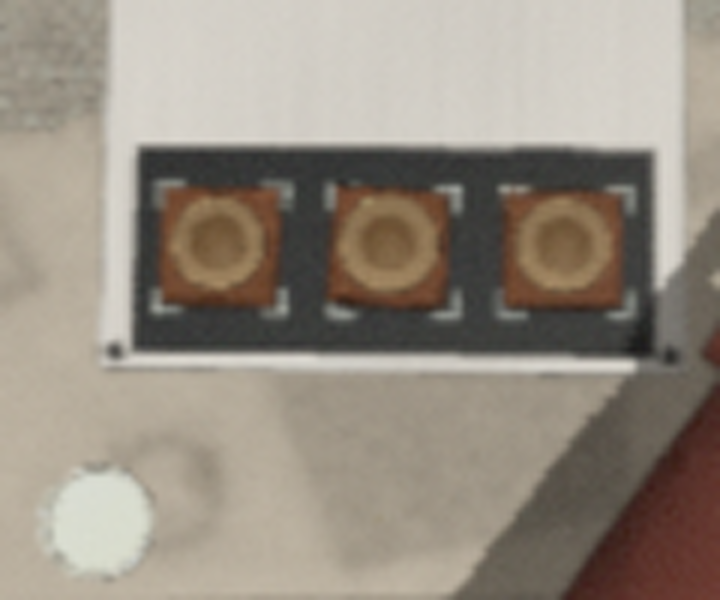

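```bash
python3 -m crank '[[0,0,-0.111,14,5,-25,-1],[0,0,-0.111,13,7,-25,-1],[0,0,-0.111,12,13,-25,-1],[0,0,-0.111,10,16,-25,-1],[0,0,-0.111,9,17,-10,-1],[0,0,-0.111,7,17,0,-1],[0,0,-0.111,5,17,0,-1],[0,0,-0.111,3,17,0,-1]]';python3 plan.py .655 -.076 .405 -.034
```

```text
t: 67.45
tool_pos: [0.5854, -0.1447, 0.4088]
tool_rot: [-1.017, -2.972, -0.004]
contact_force: [-0.8, -0.5, -0.7]
opening: 0.0855
t 67.45 pos [ 0.5854 -0.1447  0.4088] F [-0.8 -0.5 -0.7] open 0.0855 q6 -1.28
yaw now -0.660 tilt 0.003 turn [ 0.003 -0.    -0.626] shift(tool mm) [-12.8  96.9   4.1] rows 6
[0.0, -0.0, -0.104] [-2.1, 16.2, 0.7]
[0.0, -0.0, -0.104] [-3.8, 15.8, 0.7]
[0.0, -0.0, -0.104] [-5.4, 15.4, 0.7]
[0.0, -0.0, -0.104] [-7.0, 14.7, 0.7]
[0.0, -0.0, -0.104] [-8.5, 13.9, 0.6]
[0.0, -0.0, -0.104] [-9.9, 12.9, 0.6]
```

```bash
python3 -m crank '[[0,0,-0.104,-2,16,0,-1],[0,0,-0.104,-4,16,0,-1],[0,0,-0.104,-5,15,0,-1],[0,0,-0.104,-7,15,0,-1],[0,0,-0.1,-8,12,0,-1],[0,0,-0.08,-6,8,0,-1],[0,0,0,0,0,0,-1],[0,0,0,0,0,0,-1]]';python3 plan.py .6555 -.0757 .34 -.034
```

```text
t: 68.12
tool_pos: [0.6511, -0.0661, 0.4081]
tool_rot: [-0.026, -3.141, -0.006]
contact_force: [-0.7, -1.2, -0.2]
opening: 0.0852
t 68.12 pos [ 0.6511 -0.0661  0.4081] F [-0.7 -1.2 -0.2] open 0.0852 q6 -1.77
yaw now -0.016 tilt 0.004 turn [ 0.004 -0.001  0.018] shift(tool mm) [-4.6 -9.8 68.1] rows 2
[0.002, -0.0, 0.009] [-2.3, -4.9, 34.0]
[0.002, -0.0, 0.009] [-2.3, -4.8, 34.0]
```

```bash
python3 -m crank '[[0,0,0.009,-4,-9,10,-1],[0,0,0.008,0,0,20,-1],[0,0,0,0,0,20,-1],[0,0,0,0,0,12,-1],[0,0,0,0,0,0,-1],[0,0,0,0,0,0,-1]]';python3 plan.py .6555 -.0757 .339 -.034
```

```text
t: 68.62
tool_pos: [0.6536, -0.0787, 0.3421]
tool_rot: [-0.071, -3.14, -0.003]
contact_force: [0.2, 0.7, 0.9]
opening: 0.0855
t 68.62 pos [ 0.6536 -0.0787  0.3421] F [0.2 0.7 0.9] open 0.0855 q6 -1.76
yaw now -0.045 tilt 0.002 turn [ 0.002 -0.001 -0.011] shift(tool mm) [-1.7  3.1  3.1] rows 1
[0.002, -0.001, -0.011] [-1.7, 3.1, 3.1]
```

Now tool y = world +y. Close on the grip.

```bash
python3 -m crank '[[0,0,-0.008,-1,3,3,-1],[0,0,0,0,0,0,1],[0,0,0,0,0,0,1],[0,0,0,0,0,0,1],[0,0,0,0,0,0,1],[0,0,0,0,0,0,1],[0,0,0,0,0,0,1],[0,0,0,0,0,0,1]]' 60;python3 plan.py .657 -.0257 .341 -.034
```

```text
t: 69.28
tool_pos: [0.6557, -0.0761, 0.3435]
tool_rot: [0.059, 3.135, 0.001]
contact_force: [0.6, -1.1, -3.1]
opening: 0.0148
t 69.28 pos [ 0.6557 -0.0761  0.3435] F [ 0.6 -1.1 -3.1] open 0.0148 q6 -1.76
yaw now -0.038 tilt 0.006 turn [ 0.001  0.006 -0.004] shift(tool mm) [ 0.6 50.5  2.6] rows 2
[0.001, 0.003, -0.002] [0.3, 25.2, 1.3]
[0.001, 0.003, -0.002] [0.2, 25.2, 1.3]
```

```bash
python3 -m crank '[[0,0,0,0,6,0,1],[0,0,0,0,6,0,1],[0,0,0,0,6,0,1],[-0.01,0,0,0,6,0,1],[-0.01,0,0,0,6,0,1],[0,0,0,0,6,0,1],[0,0,0,0,5,0,1],[0,0,0,0,0,0,1]]';python3 plan.py .657 -.0257 .341 -.034
```

```text
t: 69.95
tool_pos: [0.6565, -0.0491, 0.3436]
tool_rot: [0.07, 3.136, -0.023]
contact_force: [-0.1, 4.7, -0.5]
opening: 0.015
t 69.95 pos [ 0.6565 -0.0491  0.3436] F [-0.1  4.7 -0.5] open 0.0150 q6 -1.71
yaw now -0.045 tilt 0.015 turn [-0.015  0.005 -0.011] shift(tool mm) [ 0.6 23.4  2.3] rows 1
[-0.015, 0.005, -0.011] [0.6, 23.4, 2.3]
```

```bash
python3 -m crank '[[-0.01,0.003,-0.006,0,6,0,1],[-0.005,0,-0.005,0,6,0,1],[0,0,0,0,6,0,1],[0,0,0,0,3,0,1],[0,0,0,0,0,0,1],[0,0,0,0,0,0,1]]';python3 plan.py .657 -.0257 .341 -.034
```

```text
t: 70.45
tool_pos: [0.6574, -0.0313, 0.3435]
tool_rot: [0.056, 3.139, -0.016]
contact_force: [-1.7, -1.9, -0.1]
opening: 0.0151
t 70.45 pos [ 0.6574 -0.0313  0.3435] F [-1.7 -1.9 -0.1] open 0.0151 q6 -1.69
yaw now -0.036 tilt 0.010 turn [-0.01   0.003 -0.002] shift(tool mm) [0.6 5.6 2.5] rows 1
[-0.01, 0.003, -0.002] [0.6, 5.6, 2.5]
```

```bash
python3 -m crank '[[-0.01,0,0,0,4,0,1],[0,0,0,0,2,0,1],[0,0,0,0,0,0,1],[0,0,0,0,0,0,1]]';python3 plan.py .657 -.0257 .341 -.034;python3 -m crank '[[0,0,0,0,0,0,0],[0,0,0,0,0,0,0],[0,0,0,0,0,0,0],[0,0,0,0,0,0,0],[0,0,0,0,0,0,0],[0,0,0,0,0,0,0]]'
for k in 1 2 3 4 5 6; do python3 -m crank '[[0,0,0,0,0,0,0],[0,0,0,0,0,0,0],[0,0,0,0,0,0,0],[0,0,0,0,0,0,0],[0,0,0,0,0,0,0],[0,0,0,0,0,0,0],[0,0,0,0,0,0,0],[0,0,0,0,0,0,0]]' >/dev/null; done
python3 -m crank '[[0,0,0,0,0,0,1],[0,0,0,0,0,0,1],[0,0,0,0,0,0,1],[0,0,0,0,0,0,1],[0,0,0,0,0,0,1],[0,0,0,0,0,0,1]]' 60
python3 - <<'E'
from h import *
p=eyes.get_image("side"); im=p["image"][200:340,250:430]
cv2.imwrite("pics/q.png",cv2.resize(im,None,fx=4,fy=4,interpolation=cv2.INTER_CUBIC)[:,:,::-1])
E
python3 plan.py .659 .024 .341 -.034
```

```text
t: 70.78
tool_pos: [0.6576, -0.0255, 0.3435]
tool_rot: [0.056, 3.139, -0.004]
contact_force: [-1.0, -2.2, 0.4]
opening: 0.0152
t 70.78 pos [ 0.6576 -0.0255  0.3435] F [-1.  -2.2  0.4] open 0.0152 q6 -1.69
yaw now -0.036 tilt 0.004 turn [-0.003  0.003 -0.002] shift(tool mm) [ 0.6 -0.3  2.5] rows 1
[-0.003, 0.003, -0.002] [0.6, -0.3, 2.5]
t: 71.28
tool_pos: [0.6578, -0.0237, 0.3439]
tool_rot: [0.055, 3.138, 0.002]
contact_force: [-0.0, 0.2, -0.5]
opening: 0.0427
t: 75.78
tool_pos: [0.6578, -0.0253, 0.3445]
tool_rot: [0.056, 3.137, -0.003]
contact_force: [-0.5, -1.9, 0.4]
opening: 0.0144
t 75.83 pos [ 0.6578 -0.0253  0.3445] F [-0.8 -1.7  0.6] open 0.0151 q6 -1.69
yaw now -0.035 tilt 0.004 turn [-0.002  0.004 -0.001] shift(tool mm) [ 0.6 49.3  3.4] rows 2
[-0.001, 0.002, -0.001] [0.3, 24.7, 1.7]
[-0.001, 0.002, -0.001] [0.3, 24.7, 1.7]
```

View pics/q.png

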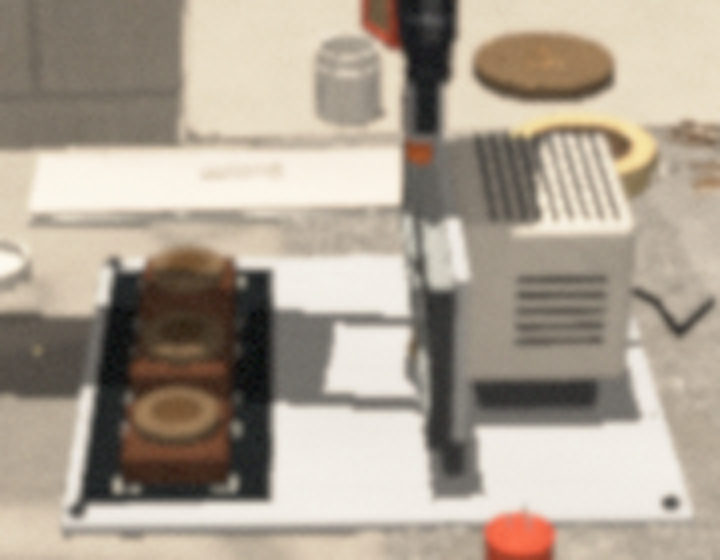

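All in place; on to open.

```bash
python3 -m crank '[[0,0,0,0,6,1,1],[0,0,0,0,6,1,1],[0,0,0,0,6,0,1],[-0.01,0,0,0,6,0,1],[-0.01,0,0,0,6,0,1],[0,0,0,0,6,0,1],[0,0,0,0,5,0,1],[0,0,0,0,0,0,1]]';python3 plan.py .6585 .0245 .341 -.034
```

```text
t: 76.5
tool_pos: [0.659, 0.0056, 0.3444]
tool_rot: [0.064, 3.14, -0.015]
contact_force: [0.0, 4.8, 0.6]
opening: 0.0149
t 76.50 pos [0.659  0.0056 0.3444] F [0.  4.8 0.6] open 0.0149 q6 -1.63
yaw now -0.041 tilt 0.010 turn [-0.01   0.001 -0.007] shift(tool mm) [ 1.3 18.9  3.3] rows 1
[-0.01, 0.001, -0.007] [1.3, 18.9, 3.3]
```

```bash
python3 -m crank '[[-0.01,0,0,0,6,0,1],[-0.008,0,0,0,6,0,1],[0,0,0,0,5,0,1],[0,0,0,0,3,0,1],[0,0,0,0,0,0,1],[0,0,0,0,0,0,1]]';python3 plan.py .6585 .0245 .341 -.034
```

```text
t: 77.0
tool_pos: [0.6597, 0.0246, 0.3444]
tool_rot: [0.061, 3.14, -0.004]
contact_force: [-1.5, -3.0, -0.2]
opening: 0.015
t 77.00 pos [0.6597 0.0246 0.3444] F [-1.5 -3.  -0.2] open 0.0150 q6 -1.61
yaw now -0.039 tilt 0.003 turn [-0.002  0.001 -0.005] shift(tool mm) [ 1.2 -0.2  3.4] rows 1
[-0.002, 0.001, -0.005] [1.2, -0.2, 3.4]
```

```bash
python3 -m crank '[[0,0,0,0,0,0,0],[0,0,0,0,0,0,0],[0,0,0,0,0,0,0],[0,0,0,0,0,0,0],[0,0,0,0,0,0,0],[0,0,0,0,0,0,0]]'
for k in 1 2 3 4 5 6; do python3 -m crank '[[0,0,0,0,0,0,0],[0,0,0,0,0,0,0],[0,0,0,0,0,0,0],[0,0,0,0,0,0,0],[0,0,0,0,0,0,0],[0,0,0,0,0,0,0],[0,0,0,0,0,0,0],[0,0,0,0,0,0,0]]' >/dev/null; done
python3 -m crank '[[0,0,0,0,0,0,1],[0,0,0,0,0,0,1],[0,0,0,0,0,0,1],[0,0,0,0,0,0,1],[0,0,0,0,0,0,1],[0,0,0,0,0,0,1]]' 60
python3 - <<'E'
from h import *
p=eyes.get_image("side"); im=p["image"][200:340,250:430]
cv2.imwrite("pics/r.png",cv2.resize(im,None,fx=4,fy=4,interpolation=cv2.INTER_CUBIC)[:,:,::-1])
E
python3 plan.py .6555 -.076 .341 -.034
```

```text
t: 77.5
tool_pos: [0.6598, 0.0259, 0.3441]
tool_rot: [0.063, 3.14, 0.002]
contact_force: [-0.8, 0.6, 0.1]
opening: 0.0427
t: 82.0
tool_pos: [0.6598, 0.0246, 0.3446]
tool_rot: [0.063, 3.14, -0.002]
contact_force: [-0.7, -1.2, 1.4]
opening: 0.0149
t 82.05 pos [0.6598 0.0247 0.3446] F [-0.2 -0.7  0.1] open 0.0146 q6 -1.61
yaw now -0.040 tilt 0.002 turn [-0.001  0.001 -0.006] shift(tool mm) [   0.2 -100.8    3.8] rows 3
[-0.0, 0.0, -0.002] [0.1, -33.6, 1.3]
[-0.0, 0.0, -0.002] [0.2, -33.6, 1.2]
[-0.0, 0.0, -0.002] [0.2, -33.6, 1.2]
```

View pics/r.png

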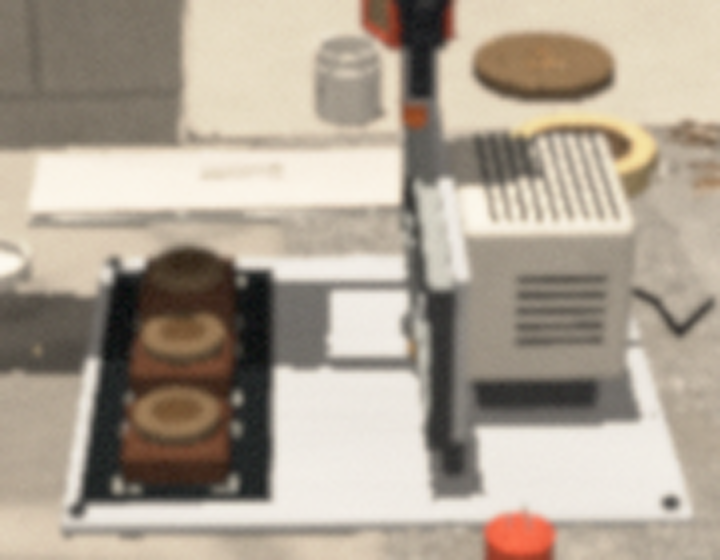

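All stayed centred for the full open dwell. Shut now.

```bash
python3 -m crank '[[0,0,0,0,-6,1,1],[0,0,0,0,-7,1,1],[0,0,0,0,-8,0,1],[0.01,0,0,0,-8,0,1],[0.01,0,0,0,-8,0,1],[0,0,0,0,-8,0,1],[0,0,0,0,-8,0,1],[0,0,0,0,0,0,1]]';python3 -m crank '[[0.01,0,0,0,-6,0,1],[0.01,0,0,0,-8,0,1],[0,0,0,0,-8,0,1],[0,0,0,0,-8,0,1],[0,0,0,0,-8,0,1],[0.01,0,0,0,-8,0,1],[0.01,0,0,0,-6,0,1],[0,0,0,0,0,0,1]]';python3 plan.py .6555 -.076 .341 -.034
```

```text
t: 82.72
tool_pos: [0.6582, -0.0122, 0.3446]
tool_rot: [0.046, 3.137, 0.026]
contact_force: [-0.3, -6.2, -0.4]
opening: 0.0147
t: 83.38
tool_pos: [0.657, -0.0555, 0.3446]
tool_rot: [0.043, 3.137, 0.01]
contact_force: [0.0, -4.4, -1.1]
opening: 0.0149
t 83.38 pos [ 0.657  -0.0555  0.3446] F [ 0.  -4.4 -1.1] open 0.0149 q6 -1.74
yaw now -0.027 tilt 0.008 turn [0.006 0.005 0.007] shift(tool mm) [  1.  -20.5   3.5] rows 1
[0.006, 0.005, 0.007] [1.0, -20.5, 3.5]
```

```bash
python3 -m crank '[[0.006,0,0.006,0,-6,0,1],[0,0,0,0,-6,0,1],[0,0,0,0,-4,0,1],[0,0,0,0,-4,0,1],[0,0,0,0,-1,0,1],[0,0,0,0,0,0,1],[0,0,0,0,0,0,1]]';python3 plan.py .6555 -.076 .341 -.034;python3 -m crank '[[0,0,0,0,0,0,-1],[0,0,0,0,0,0,-1],[0,0,0,0,0,0,-1],[0,0,0,0,0,0,-1],[0,0,0,0,0,0,-1],[0,0,0,0,0,0,-1]]'
```

```text
t: 83.97
tool_pos: [0.6563, -0.0771, 0.3446]
tool_rot: [0.054, 3.136, 0.012]
contact_force: [-0.5, 2.0, 0.8]
opening: 0.0145
t 83.97 pos [ 0.6563 -0.0771  0.3446] F [-0.5  2.   0.8] open 0.0145 q6 -1.77
yaw now -0.034 tilt 0.009 turn [ 0.008  0.005 -0.   ] shift(tool mm) [0.9 1.1 3.6] rows 1
[0.008, 0.005, -0.0] [0.9, 1.1, 3.6]
t: 84.47
tool_pos: [0.6562, -0.0766, 0.3439]
tool_rot: [0.053, 3.136, 0.015]
contact_force: [0.1, -0.3, 0.7]
opening: 0.0845
```

```bash
python3 -m crank '[[0,0,0,0,0,-20,-1],[0,0,0,0,0,-30,-1],[0,0,0,0,0,-20,-1],[0,0,0,0,0,0,-1]]';python3 plan.py .518 .063 .33 -1.605
```

```text
t: 84.8
tool_pos: [0.6553, -0.0769, 0.4128]
tool_rot: [-0.052, -3.139, -0.018]
contact_force: [0.9, -0.4, 0.6]
opening: 0.0857
t 84.80 pos [ 0.6553 -0.0769  0.4128] F [ 0.9 -0.4  0.6] open 0.0857 q6 -1.77
yaw now -0.033 tilt 0.011 turn [ 0.01   0.007 -1.57 ] shift(tool mm) [141.7 134.4  84.6] rows 14
[0.001, 0.001, -0.112] [10.1, 9.6, 6.0]
[0.001, 0.001, -0.112] [9.0, 10.7, 6.0]
[0.001, 0.001, -0.112] [7.7, 11.6, 6.0]
[0.001, 0.001, -0.112] [6.4, 12.4, 6.0]
[0.001, 0.001, -0.112] [4.9, 13.1, 6.0]
[0.001, 0.001, -0.112] [3.5, 13.5, 6.0]
[0.001, 0.001, -0.112] [1.9, 13.8, 6.0]
[0.001, 0.001, -0.112] [0.3, 14.0, 6.0]
[0.001, 0.001, -0.112] [-1.2, 13.9, 6.0]
[0.001, 0.001, -0.112] [-2.8, 13.7, 6.0]
[0.001, 0.001, -0.112] [-4.3, 13.3, 6.0]
[0.001, 0.001, -0.112] [-5.8, 12.7, 6.0]
[0.001, 0.001, -0.112] [-7.2, 12.0, 5.9]
[0.001, 0.001, -0.112] [-8.5, 11.2, 5.9]
```

```bash
python3 plan.py .575 -.0 .40 -.95
```

```text
t 84.80 pos [ 0.6553 -0.0769  0.4128] F [ 0.9 -0.4  0.6] open 0.0857 q6 -1.77
yaw now -0.033 tilt 0.011 turn [ 0.01  -0.007  0.917] shift(tool mm) [82.8 74.1 13.8] rows 8
[0.001, -0.001, 0.115] [10.4, 9.3, 1.7]
[0.001, -0.001, 0.115] [11.3, 8.0, 1.7]
[0.001, -0.001, 0.115] [12.2, 6.7, 1.7]
[0.001, -0.001, 0.115] [12.9, 5.2, 1.7]
[0.001, -0.001, 0.115] [13.4, 3.7, 1.7]
[0.001, -0.001, 0.115] [13.7, 2.2, 1.6]
[0.001, -0.001, 0.115] [13.9, 0.6, 1.6]
[0.001, -0.001, 0.115] [13.9, -1.0, 1.6]
```

```bash
python3 -m crank '[[0,0,0.115,13,9,0,-1],[0,0,0.115,13,8,0,-1],[0,0,0.115,13,7,0,-1],[0,0,0.115,13,5,0,-1],[0,0,0.115,13,4,2,-1],[0,0,0.115,14,2,4,-1],[0,0,0.115,14,1,6,-1],[0,0,0.115,14,-1,8,-1]]';python3 plan.py .518 .063 .30 -1.605
```

```text
t: 85.47
tool_pos: [0.569, 0.0039, 0.3891]
tool_rot: [-1.503, -2.754, -0.016]
contact_force: [-0.2, 0.8, 0.7]
opening: 0.0855
t 85.47 pos [0.569  0.0039 0.3891] F [-0.2  0.8  0.7] open 0.0855 q6 -0.70
yaw now -0.999 tilt 0.011 turn [ 0.004 -0.01   0.606] shift(tool mm) [ 76.6 -11.6  89.6] rows 6
[0.001, -0.002, 0.101] [12.8, -1.9, 14.9]
[0.001, -0.002, 0.101] [12.5, -3.2, 14.9]
[0.001, -0.002, 0.101] [12.2, -4.4, 14.9]
[0.001, -0.002, 0.101] [11.7, -5.6, 14.9]
[0.001, -0.002, 0.101] [11.1, -6.8, 14.9]
[0.001, -0.002, 0.101] [10.4, -7.8, 14.9]
```

```bash
python3 -m crank '[[0,-0.002,0.101,13,-2,14,-1],[0,-0.002,0.101,12,-3,15,-1],[0,-0.002,0.101,12,-4,15,-1],[0,-0.002,0.101,11,-6,15,-1],[0,0,0.08,9,-6,15,-1],[0,0,0.06,5,-5,12,-1],[0,0,0,0,0,0,-1],[0,0,0,0,0,0,-1]]';python3 plan.py .518 .063 .22 -1.605
```

```text
t: 86.13
tool_pos: [0.5158, 0.0601, 0.289]
tool_rot: [-2.216, -2.216, 0.003]
contact_force: [-0.0, 1.3, -0.0]
opening: 0.0852
t 86.13 pos [0.5158 0.0601 0.289 ] F [-0.   1.3 -0. ] open 0.0852 q6 -0.03
yaw now -1.571 tilt 0.008 turn [-0.007 -0.004  0.034] shift(tool mm) [ 2.7  2.7 69. ] rows 2
[-0.003, -0.002, 0.017] [1.3, 1.3, 34.5]
[-0.003, -0.002, 0.017] [1.4, 1.2, 34.5]
```

```bash
python3 -m crank '[[-0.003,0,0.017,2,2,20,-1],[-0.003,0,0.015,0,0,25,-1],[0,0,0,0,0,15,-1],[0,0,0,0,0,0,-1],[0,0,0,0,0,0,-1]]';python3 plan.py .518 .063 .184 -1.605; python3 - <<'E'
from h import *
p=eyes.get_image("side"); im=p["image"][200:340,250:430]
cv2.imwrite("pics/u.png",cv2.resize(im,None,fx=4,fy=4,interpolation=cv2.INTER_CUBIC)[:,:,::-1])
E
```

```text
t: 86.55
tool_pos: [0.5208, 0.061, 0.231]
tool_rot: [2.249, 2.189, 0.013]
contact_force: [1.3, -0.2, 0.6]
opening: 0.0855
t 86.55 pos [0.5208 0.061  0.231 ] F [ 1.3 -0.2  0.6] open 0.0855 q6 -0.00
yaw now -1.598 tilt 0.009 turn [ 0.008 -0.003  0.007] shift(tool mm) [ 1.8 -3.2 47. ] rows 2
[0.004, -0.002, 0.004] [0.9, -1.6, 23.5]
[0.004, -0.002, 0.004] [0.9, -1.5, 23.5]
```

View pics/u.png

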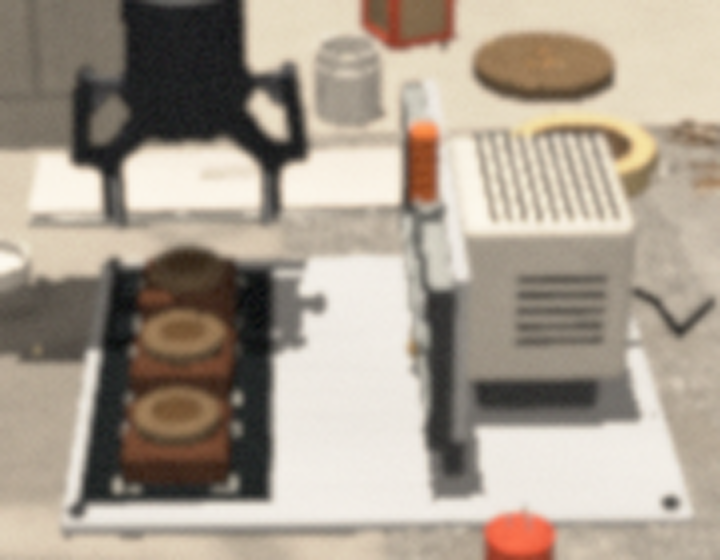

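```bash
python3 -m crank '[[0.004,-0.002,0.004,2,-2,15,-1],[0.003,0,0.003,0,0,18,-1],[0,0,0,0,0,12,-1],[0,0,0,0,0,0,-1],[0,0,0,0,0,0,-1]]';python3 plan.py .518 .063 .184 -1.605
```

```text
t: 87.02
tool_pos: [0.5221, 0.0629, 0.1887]
tool_rot: [2.254, 2.178, 0.014]
contact_force: [0.6, -0.4, 1.2]
opening: 0.0855
t 87.02 pos [0.5221 0.0629 0.1887] F [ 0.6 -0.4  1.2] open 0.0855 q6 0.01
yaw now -1.605 tilt 0.011 turn [ 0.011 -0.001  0.   ] shift(tool mm) [-0.  -4.2  4.6] rows 1
[0.011, -0.001, 0.0] [-0.0, -4.2, 4.6]
```

```bash
python3 -m crank '[[0.01,0,0,0,-3,4,-1],[0,0,0,0,0,1,1],[0,0,0,0,0,0,1],[0,0,0,0,0,0,1],[0,0,0,0,0,0,1],[0,0,0,0,0,0,1],[0,0,0,0,0,0,1]]' 60;python3 plan.py .518 .063 .184 -1.605;python3 -m crank '[[0,0,0,0,0,-15,1],[0,0,0,0,0,-25,1],[0,0,0,0,0,-30,1],[0,0,0,0,0,-15,1],[0,0,0,0,0,0,1]]';python3 plan.py .655 .2395 .27 -1.605
```

```text
t: 87.6
tool_pos: [0.5199, 0.0631, 0.1861]
tool_rot: [2.257, 2.182, 0.006]
contact_force: [-0.8, 0.0, -1.3]
opening: 0.0579
t 87.60 pos [0.5199 0.0631 0.1861] F [-0.8  0.  -1.3] open 0.0579 q6 0.01
yaw now -1.604 tilt 0.005 turn [ 0.004 -0.001  0.001] shift(tool mm) [-0.2 -1.9  2. ] rows 1
[0.004, -0.001, 0.001] [-0.2, -1.9, 2.0]
t: 88.02
tool_pos: [0.5174, 0.063, 0.2701]
tool_rot: [-2.256, -2.181, 0.004]
contact_force: [0.6, 0.3, -1.5]
opening: 0.0583
t 88.02 pos [0.5174 0.063  0.2701] F [ 0.6  0.3 -1.5] open 0.0583 q6 0.01
yaw now -1.605 tilt 0.005 turn [-0.005 -0.001  0.   ] shift(tool mm) [181.1 131.6  -0.4] rows 6
[-0.001, -0.0, 0.0] [30.2, 21.9, -0.1]
[-0.001, -0.0, 0.0] [30.2, 21.9, -0.1]
[-0.001, -0.0, 0.0] [30.2, 21.9, -0.0]
[-0.001, -0.0, 0.0] [30.2, 21.9, -0.0]
[-0.001, -0.0, 0.0] [30.2, 21.9, -0.0]
[-0.001, -0.0, 0.0] [30.2, 21.9, -0.0]
```

```bash
python3 -m crank '[[0,0,0,36,5,0,1],[0,0,-0.003,36,10,0,1],[0,0,-0.003,36,20,0,1],[0,0,-0.003,34,28,0,1],[0,0,-0.003,20,30,0,1],[0,0,-0.003,8,22,0,1],[0,0,0,0,5,0,1],[0,0,0,0,0,0,1]]';python3 plan.py .655 .2395 .215 -1.585
```

```text
t: 88.68
tool_pos: [0.6433, 0.2342, 0.2592]
tool_rot: [-2.24, -2.193, 0.015]
contact_force: [-0.5, -0.4, -1.4]
opening: 0.058
t 88.68 pos [0.6433 0.2342 0.2592] F [-0.5 -0.4 -1.4] open 0.0580 q6 0.26
yaw now -1.592 tilt 0.012 turn [-0.012  0.002 -0.007] shift(tool mm) [ 5.6 12.1 44. ] rows 2
[-0.006, 0.001, -0.003] [2.8, 6.0, 22.0]
[-0.006, 0.001, -0.003] [2.8, 5.9, 22.0]
```

```bash
python3 -m crank '[[-0.006,0,-0.003,4,10,12,1],[-0.005,0,-0.003,0,0,15,1],[0,0,0,0,0,10,1],[0,0,0,0,0,0,1],[0,0,0,0,0,0,1]]';python3 plan.py .655 .2395 .191 -1.585
```

```text
t: 89.1
tool_pos: [0.6497, 0.2354, 0.2152]
tool_rot: [-2.238, -2.2, 0.016]
contact_force: [-0.2, 0.0, -1.4]
opening: 0.0584
t 89.10 pos [0.6497 0.2354 0.2152] F [-0.2  0.  -1.4] open 0.0584 q6 0.26
yaw now -1.588 tilt 0.011 turn [-0.01   0.005 -0.003] shift(tool mm) [ 4.3  5.4 24.1] rows 1
[-0.01, 0.005, -0.003] [4.3, 5.4, 24.1]
```

```bash
python3 -m crank '[[-0.01,0.004,0,4,4,8,1],[0,0,0,0,0,9,1],[0,0,0,0,0,5,1],[0,0,0,0,0,0,1],[0,0,0,0,0,0,1]]';python3 plan.py .655 .2395 .1905 -1.585
python3 - <<'E'
from h import *
p=eyes.get_image("side"); im=p["image"][200:340,250:430]
cv2.imwrite("pics/v.png",cv2.resize(im,None,fx=4,fy=4,interpolation=cv2.INTER_CUBIC)[:,:,::-1])
E
```

```text
t: 89.52
tool_pos: [0.6532, 0.2388, 0.1922]
tool_rot: [2.241, 2.2, 0.002]
contact_force: [0.8, 0.1, -1.7]
opening: 0.0587
t 89.52 pos [0.6532 0.2388 0.1922] F [ 0.8  0.1 -1.7] open 0.0587 q6 0.26
yaw now -1.589 tilt 0.002 turn [ 0.002  0.    -0.004] shift(tool mm) [0.8 1.7 1.7] rows 1
[0.002, 0.0, -0.004] [0.8, 1.7, 1.7]
```

View pics/v.png

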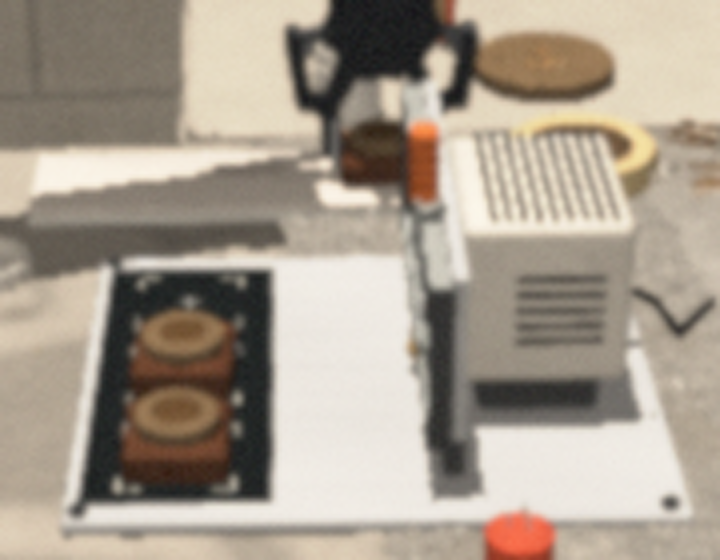

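Lower 2 mm, release, rise.

```bash
python3 -m crank '[[0,0,0,0,1,2,1],[0,0,0,0,0,0,1],[0,0,0,0,0,0,1],[0,0,0,0,0,0,-1],[0,0,0,0,0,0,-1],[0,0,0,0,0,0,-1],[0,0,0,0,0,0,-1],[0,0,0,0,0,0,-1]]';python3 -m crank '[[0,0,0,0,0,-20,-1],[0,0,0,0,0,-30,-1],[0,0,0,0,0,-30,-1],[0,0,0,0,0,-30,-1],[0,0,0,0,0,0,-1]]';python3 plan.py .516 -.023 .28 -1.64
```

```text
t: 90.23
tool_pos: [0.6562, 0.2393, 0.1944]
tool_rot: [2.238, 2.198, 0.012]
contact_force: [-0.7, -0.8, -0.2]
opening: 0.0856
t: 90.65
tool_pos: [0.6544, 0.2389, 0.3056]
tool_rot: [2.24, 2.2, 0.002]
contact_force: [1.3, 0.5, 2.0]
opening: 0.0856
t 90.65 pos [0.6544 0.2389 0.3056] F [1.3 0.5 2. ] open 0.0856 q6 0.26
yaw now -1.589 tilt 0.002 turn [ 0.002 -0.     0.051] shift(tool mm) [-264.3 -133.7   25.3] rows 8
[0.0, -0.0, 0.006] [-33.0, -16.7, 3.2]
[0.0, -0.0, 0.006] [-33.1, -16.5, 3.2]
[0.0, -0.0, 0.006] [-33.3, -16.3, 3.2]
[0.0, -0.0, 0.006] [-33.4, -16.1, 3.2]
[0.0, -0.0, 0.006] [-33.5, -15.9, 3.2]
[0.0, -0.0, 0.006] [-33.6, -15.6, 3.2]
[0.0, -0.0, 0.006] [-33.7, -15.4, 3.2]
[0.0, -0.0, 0.006] [-33.8, -15.2, 3.2]
```

```bash
python3 -m crank '[[0,0,0.006,-20,-28,0,-1],[0,0,0.006,-30,-28,0,-1],[0,0,0.006,-34,-26,0,-1],[0,0,0.006,-36,-22,2,-1],[0,0,0.006,-36,-15,3,-1],[0,0,0.006,-36,-5,3,-1],[0,0,0,-36,0,3,-1],[0,0,0,-20,0,3,-1]]';python3 plan.py .516 -.023 .24 -1.63
```

```text
t: 91.32
tool_pos: [0.5172, -0.0079, 0.2922]
tool_rot: [2.266, 2.165, 0.018]
contact_force: [0.2, -0.1, 0.8]
opening: 0.0854
t 91.32 pos [ 0.5172 -0.0079  0.2922] F [ 0.2 -0.1  0.8] open 0.0854 q6 -0.12
yaw now -1.616 tilt 0.014 turn [ 0.013 -0.003  0.014] shift(tool mm) [-15.3  -1.2  52.2] rows 2
[0.007, -0.001, 0.007] [-7.6, -0.6, 26.1]
[0.007, -0.001, 0.007] [-7.6, -0.4, 26.1]
```

```bash
python3 -m crank '[[0.007,-0.001,0.007,-5,0,20,-1],[0.005,0,0.007,0,0,22,-1],[0,0,0,0,0,15,-1],[0,0,0,0,0,0,-1],[0,0,0,0,0,0,-1]]';python3 plan.py .516 -.023 .184 -1.63; python3 - <<'E'
from meas import *
t,ti,s,si=plaques(zs=(.014,.01,.01),xys=([.655,.2395],[.516,-.023],[.513,-.110]))
for n,p in(("side",s),("top",t)):
    im=p["image"][200:340,250:430] if n=="side" else p["image"][180:320,190:370]
    cv2.imwrite("pics/w_%s.png"%(n),cv2.resize(im,None,fx=4,fy=4,interpolation=cv2.INTER_CUBIC)[:,:,::-1])
E
```

```text
t: 91.73
tool_pos: [0.5168, -0.0191, 0.2349]
tool_rot: [2.294, 2.14, 0.007]
contact_force: [0.2, -0.3, -0.2]
opening: 0.0852
t 91.73 pos [ 0.5168 -0.0191  0.2349] F [ 0.2 -0.3 -0.2] open 0.0852 q6 -0.11
yaw now -1.640 tilt 0.006 turn [ 0.006 -0.    -0.01 ] shift(tool mm) [-3.9 -0.9 50.9] rows 2
[0.003, -0.0, -0.005] [-2.0, -0.4, 25.4]
[0.003, -0.0, -0.005] [-2.0, -0.4, 25.4]
    top [0.65498762 0.23888532 0.00187301] 40.55667820069204
[0.516, -0.023] both [ 0.51716835 -0.02056856 -0.01152099] 440.07930795847756
    top [ 0.51082267 -0.02985522 -0.01158298] 355.17747020376777
    side [ 0.51754175 -0.01599355 -0.01441993] 67.10076124567475
[0.513, -0.11] both [ 0.515023   -0.1095643  -0.04146027] 122.88595155709342
    top [ 0.51571447 -0.11098793 -0.04406531] 59.86086889657824
    side [ 0.51505244 -0.10587838 -0.04652513] 42.975747789311804
```

View pics/w_side.png

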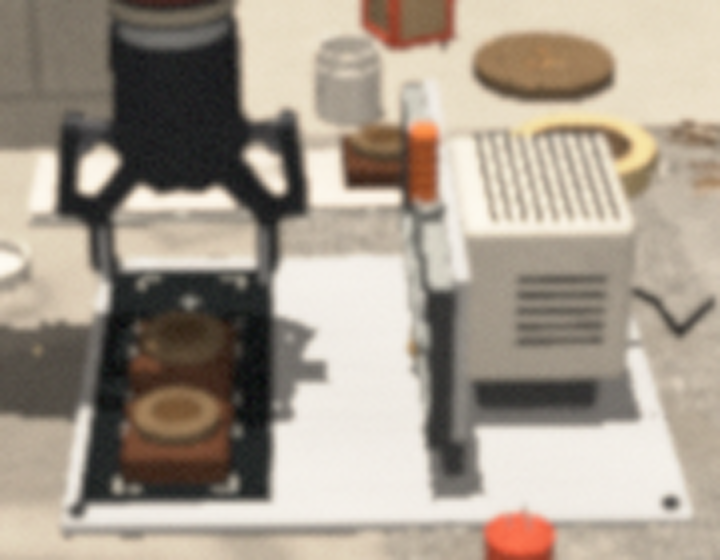

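View pics/w_top.png

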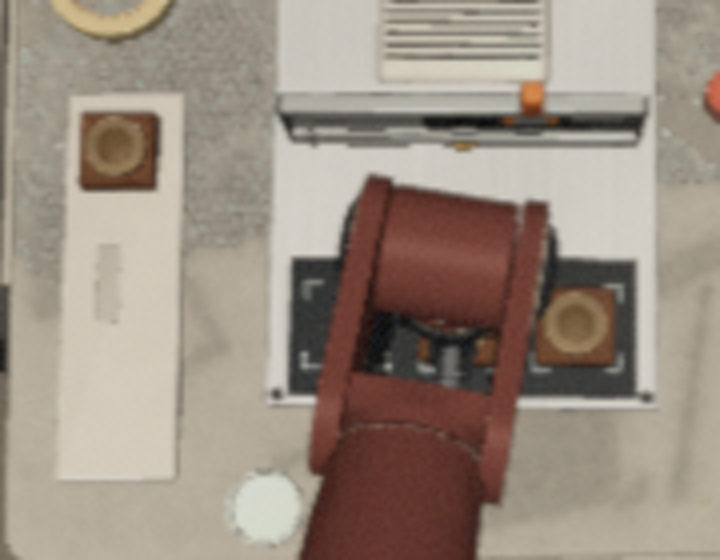

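```bash
python3 -m crank '[[0.003,0,-0.005,-4,-1,15,-1],[0.002,0,-0.003,0,0,20,-1],[0,0,0,0,0,12,-1],[0,0,0,0,0,0,-1],[0,0,0,0,0,0,-1]]';python3 plan.py .516 -.023 .184 -1.63
```

```text
t: 92.55
tool_pos: [0.5181, -0.0227, 0.1908]
tool_rot: [2.28, 2.149, 0.009]
contact_force: [0.6, -0.2, 0.7]
opening: 0.0853
t 92.55 pos [ 0.5181 -0.0227  0.1908] F [ 0.6 -0.2  0.7] open 0.0853 q6 -0.13
yaw now -1.630 tilt 0.010 turn [ 0.01   0.001 -0.   ] shift(tool mm) [-0.5 -2.2  6.8] rows 1
[0.01, 0.001, -0.0] [-0.5, -2.2, 6.8]
```

```bash
python3 -m crank '[[0.008,0,0,0,-2,6,-1],[0,0,0,0,0,1,1],[0,0,0,0,0,0,1],[0,0,0,0,0,0,1],[0,0,0,0,0,0,1],[0,0,0,0,0,0,1],[0,0,0,0,0,0,1]]' 60;python3 plan.py .518 .063 .184 -1.605;python3 -m crank '[[0,0,0,0,0,-15,1],[0,0,0,0,0,-25,1],[0,0,0,0,0,-30,1],[0,0,0,0,0,-15,1],[0,0,0,0,0,0,1]]';python3 plan.py .555 .2375 .265 -1.585
```

```text
t: 93.13
tool_pos: [0.517, -0.0225, 0.1859]
tool_rot: [2.283, 2.152, 0.003]
contact_force: [0.1, 0.7, -3.9]
opening: 0.0582
t 93.13 pos [ 0.517  -0.0225  0.1859] F [ 0.1  0.7 -3.9] open 0.0582 q6 -0.13
yaw now -1.630 tilt 0.005 turn [ 0.005  0.002 -0.025] shift(tool mm) [85.4 -4.   1.8] rows 3
[0.002, 0.001, -0.008] [28.5, -1.3, 0.6]
[0.002, 0.001, -0.008] [28.5, -1.1, 0.6]
[0.002, 0.001, -0.008] [28.5, -0.9, 0.6]
t: 93.55
tool_pos: [0.5142, -0.0219, 0.2695]
tool_rot: [-2.283, -2.152, 0.006]
contact_force: [1.1, 0.6, -2.3]
opening: 0.0584
t 93.55 pos [ 0.5142 -0.0219  0.2695] F [ 1.1  0.6 -2.3] open 0.0584 q6 -0.13
yaw now -1.630 tilt 0.006 turn [-0.006  0.    -0.045] shift(tool mm) [261.3  25.4   4.3] rows 7
[-0.001, 0.0, -0.006] [37.3, 3.6, 0.6]
[-0.001, 0.0, -0.006] [37.3, 3.9, 0.6]
[-0.001, 0.0, -0.006] [37.3, 4.1, 0.6]
[-0.001, 0.0, -0.006] [37.3, 4.3, 0.6]
[-0.001, 0.0, -0.006] [37.2, 4.6, 0.6]
[-0.001, 0.0, -0.006] [37.2, 4.8, 0.6]
[-0.001, 0.0, -0.006] [37.2, 5.1, 0.6]
```

```bash
python3 -m crank '[[0,0,-0.006,34,3,0,1],[0,0,-0.006,37,4,0,1],[0,0,-0.006,37,4,0,1],[0,0,-0.006,37,4,0,1],[0,0,-0.006,37,5,0,1],[0,0,-0.006,36,5,0,1],[0,0,0,24,5,0,1],[0,0,0,0,0,0,1]]';python3 plan.py .555 .2375 .215 -1.585
```

```text
t: 94.22
tool_pos: [0.5543, 0.2265, 0.2606]
tool_rot: [-2.25, -2.185, 0.014]
contact_force: [-0.6, -0.4, -2.6]
opening: 0.0581
t 94.22 pos [0.5543 0.2265 0.2606] F [-0.6 -0.4 -2.6] open 0.0581 q6 0.29
yaw now -1.600 tilt 0.010 turn [-0.01   0.002 -0.015] shift(tool mm) [11.1  0.9 45.6] rows 2
[-0.005, 0.001, -0.007] [5.6, 0.4, 22.8]
[-0.005, 0.001, -0.007] [5.5, 0.4, 22.8]
```

```bash
python3 -m crank '[[-0.005,0,-0.007,10,0,15,1],[-0.005,0,-0.007,0,0,18,1],[0,0,0,0,0,12,1],[0,0,0,0,0,0,1],[0,0,0,0,0,0,1]]';python3 plan.py .555 .2375 .190 -1.585
```

```text
t: 94.63
tool_pos: [0.5522, 0.2371, 0.2077]
tool_rot: [-2.233, -2.208, 0.014]
contact_force: [0.4, 0.0, -1.9]
opening: 0.0582
t 94.63 pos [0.5522 0.2371 0.2077] F [ 0.4  0.  -1.9] open 0.0582 q6 0.30
yaw now -1.582 tilt 0.009 turn [-0.007  0.006  0.003] shift(tool mm) [ 0.5  2.9 17.6] rows 1
[-0.007, 0.006, 0.003] [0.5, 2.9, 17.6]
```

```bash
python3 -m crank '[[-0.006,0.005,0,0,2,8,1],[0,0,0,0,0,8,1],[0,0,0,0,0,2,1],[0,0,0,0,0,0,1],[0,0,0,0,0,0,1]]';python3 plan.py .555 .2375 .190 -1.585
```

```text
t: 95.05
tool_pos: [0.5549, 0.2349, 0.1887]
tool_rot: [2.237, 2.205, -0.0]
contact_force: [0.3, 0.7, -3.1]
opening: 0.0581
t 95.05 pos [0.5549 0.2349 0.1887] F [ 0.3  0.7 -3.1] open 0.0581 q6 0.29
yaw now -1.585 tilt 0.000 turn [ 0.  0. -0.] shift(tool mm) [ 2.6  0.1 -1.3] rows 1
[0.0, 0.0, -0.0] [2.6, 0.1, -1.3]
```

```bash
python3 -m crank '[[0,0,0,0,0,0,-1],[0,0,0,0,0,0,-1],[0,0,0,0,0,0,-1],[0,0,0,0,0,0,-1],[0,0,0,0,0,0,-1]]';python3 -m crank '[[0,0,0,0,0,-20,-1],[0,0,0,0,0,-30,-1],[0,0,0,0,0,-30,-1],[0,0,0,0,0,-20,-1],[0,0,0,-10,0,0,-1],[0,0,0,-20,0,0,-1]]';python3 plan.py .513 -.111 .28 -1.61
```

```text
t: 95.47
tool_pos: [0.5572, 0.2354, 0.1933]
tool_rot: [2.235, 2.202, 0.011]
contact_force: [-0.1, 0.3, 0.7]
opening: 0.0852
t: 95.97
tool_pos: [0.5555, 0.2067, 0.2978]
tool_rot: [2.23, 2.207, 0.012]
contact_force: [-0.9, -1.2, -0.5]
opening: 0.0855
t 95.97 pos [0.5555 0.2067 0.2978] F [-0.9 -1.2 -0.5] open 0.0855 q6 0.24
yaw now -1.581 tilt 0.008 turn [ 0.008 -0.003  0.029] shift(tool mm) [-318.2  -39.3   16.6] rows 9
[0.001, -0.0, 0.003] [-35.4, -4.4, 1.8]
[0.001, -0.0, 0.003] [-35.4, -4.3, 1.9]
[0.001, -0.0, 0.003] [-35.4, -4.1, 1.9]
[0.001, -0.0, 0.003] [-35.4, -4.0, 1.9]
[0.001, -0.0, 0.003] [-35.4, -3.9, 1.9]
[0.001, -0.0, 0.003] [-35.4, -3.8, 1.9]
[0.001, -0.0, 0.003] [-35.4, -3.7, 1.9]
[0.001, -0.0, 0.003] [-35.4, -3.6, 1.9]
[0.001, -0.0, 0.003] [-35.4, -3.4, 2.0]
```

```bash
python3 -m crank '[[0.001,0,0.003,-35,-5,0,-1],[0.001,0,0.003,-35,-5,0,-1],[0.001,0,0.003,-35,-4,2,-1],[0.001,0,0.003,-35,-4,2,-1],[0.001,0,0.003,-36,-4,2,-1],[0.001,0,0.003,-36,-4,2,-1],[0.001,0,0.003,-36,-4,2,-1],[0,0,0.003,-34,-4,2,-1]]';python3 plan.py .513 -.111 .24 -1.61
```

```text
t: 96.63
tool_pos: [0.5126, -0.0853, 0.2819]
tool_rot: [2.25, 2.191, 0.008]
contact_force: [0.8, 0.2, -0.5]
opening: 0.0855
t 96.63 pos [ 0.5126 -0.0853  0.2819] F [ 0.8  0.2 -0.5] open 0.0855 q6 -0.28
yaw now -1.597 tilt 0.005 turn [ 0.005 -0.003  0.013] shift(tool mm) [-25.8   0.9  41.8] rows 2
[0.002, -0.001, 0.006] [-12.9, 0.5, 20.9]
[0.002, -0.001, 0.006] [-12.8, 0.6, 20.9]
```

```bash
python3 -m crank '[[0.002,0,0.006,-10,0,15,-1],[0.002,0,0.006,-5,0,18,-1],[0,0,0,0,0,12,-1],[0,0,0,0,0,0,-1],[0,0,0,0,0,0,-1]]';python3 plan.py .513 -.111 .184 -1.62;python3 - <<'E'
from h import *
for n in("side","top"):
    p=eyes.get_image(n)
    im=p["image"][200:340,250:430] if n=="side" else p["image"][180:320,190:370]
    cv2.imwrite("pics/x_%s.png"%(n),cv2.resize(im,None,fx=4,fy=4,interpolation=cv2.INTER_CUBIC)[:,:,::-1])
E
```

```text
t: 97.05
tool_pos: [0.5085, -0.1103, 0.2325]
tool_rot: [-2.277, -2.163, 0.001]
contact_force: [0.7, -0.3, -0.1]
opening: 0.0855
t 97.05 pos [ 0.5085 -0.1103  0.2325] F [ 0.7 -0.3 -0.1] open 0.0855 q6 -0.30
yaw now -1.622 tilt 0.001 turn [-0.001 -0.    -0.002] shift(tool mm) [-0.5  4.6 48.5] rows 2
[-0.001, -0.0, -0.001] [-0.3, 2.3, 24.3]
[-0.001, -0.0, -0.001] [-0.3, 2.3, 24.3]
```

View pics/x_side.png

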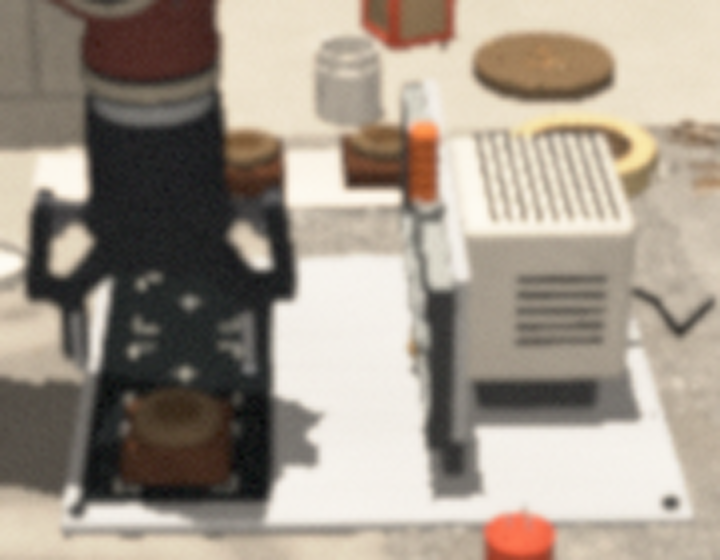

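View pics/x_top.png

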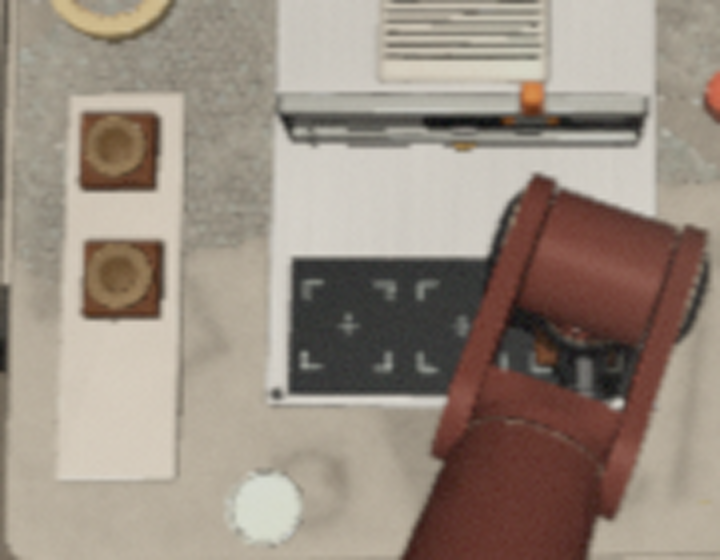

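```bash
python3 -m crank '[[0,0,0,0,3,15,-1],[0,0,0,0,0,18,-1],[0,0,0,0,0,12,-1],[0,0,0,0,0,0,-1],[0,0,0,0,0,0,-1]]';python3 plan.py .514 -.111 .184 -1.62
```

```text
t: 97.57
tool_pos: [0.5147, -0.109, 0.192]
tool_rot: [2.267, 2.163, 0.007]
contact_force: [1.4, -0.2, 0.4]
opening: 0.0855
t 97.57 pos [ 0.5147 -0.109   0.192 ] F [ 1.4 -0.2  0.4] open 0.0855 q6 -0.30
yaw now -1.618 tilt 0.010 turn [0.009 0.003 0.002] shift(tool mm) [-2.  -0.7  8. ] rows 1
[0.009, 0.003, 0.002] [-2.0, -0.7, 8.0]
```

```bash
python3 -m crank '[[0.008,0.002,0,-2,0,7,-1],[0,0,0,0,0,1,1],[0,0,0,0,0,0,1],[0,0,0,0,0,0,1],[0,0,0,0,0,0,1],[0,0,0,0,0,0,1],[0,0,0,0,0,0,1]]' 60;python3 -m crank '[[0,0,0,0,0,-15,1],[0,0,0,0,0,-25,1],[0,0,0,0,0,-30,1],[0,0,0,0,0,-15,1],[0,0,0,0,0,0,1]]';python3 plan.py .456 .237 .265 -1.585
```

```text
t: 98.15
tool_pos: [0.516, -0.1113, 0.1869]
tool_rot: [2.268, 2.166, 0.003]
contact_force: [-0.8, 0.3, -1.7]
opening: 0.0582
t: 98.57
tool_pos: [0.5133, -0.1103, 0.2704]
tool_rot: [-2.269, -2.167, 0.004]
contact_force: [-0.7, -0.5, -3.1]
opening: 0.0584
t 98.57 pos [ 0.5133 -0.1103  0.2704] F [-0.7 -0.5 -3.1] open 0.0584 q6 -0.31
yaw now -1.617 tilt 0.005 turn [-0.005 -0.001 -0.032] shift(tool mm) [344.3 -73.2   6.1] rows 10
[-0.0, -0.0, -0.003] [34.4, -7.3, 0.6]
[-0.0, -0.0, -0.003] [34.5, -7.2, 0.6]
[-0.0, -0.0, -0.003] [34.5, -7.1, 0.6]
[-0.0, -0.0, -0.003] [34.5, -7.0, 0.6]
[-0.0, -0.0, -0.003] [34.5, -6.9, 0.6]
[-0.0, -0.0, -0.003] [34.5, -6.8, 0.6]
[-0.0, -0.0, -0.003] [34.6, -6.7, 0.6]
[-0.0, -0.0, -0.003] [34.6, -6.6, 0.6]
[-0.0, -0.0, -0.003] [34.6, -6.4, 0.5]
[-0.0, -0.0, -0.003] [34.6, -6.3, 0.5]
```

```bash
python3 -m crank '[[0,0,-0.003,32,-7,0,1],[0,0,-0.003,35,-7,0,1],[0,0,-0.003,35,-7,0,1],[0,0,-0.003,35,-7,0,1],[0,0,-0.003,35,-7,0,1],[0,0,-0.003,35,-7,0,1],[0,0,-0.003,35,-7,0,1],[0,0,-0.003,35,-6,0,1]]';python3 plan.py .456 .237 .24 -1.585
```

```text
t: 99.23
tool_pos: [0.466, 0.173, 0.2637]
tool_rot: [-2.258, -2.18, 0.011]
contact_force: [0.8, 0.6, -2.1]
opening: 0.058
t 99.23 pos [0.466  0.173  0.2637] F [ 0.8  0.6 -2.1] open 0.0580 q6 0.24
yaw now -1.606 tilt 0.007 turn [-0.007  0.003 -0.021] shift(tool mm) [ 63.7 -12.1  23.6] rows 2
[-0.003, 0.001, -0.011] [31.8, -6.0, 11.8]
[-0.003, 0.001, -0.011] [31.9, -5.7, 11.8]
```

```bash
python3 -m crank '[[-0.003,0,-0.008,25,-5,4,1],[-0.003,0,-0.008,20,-4,8,1],[0,0,0,8,0,10,1],[0,0,0,0,0,8,1],[0,0,0,0,0,0,1],[0,0,0,0,0,0,1]]';python3 plan.py .456 .237 .21 -1.585
```

```text
t: 99.73
tool_pos: [0.4533, 0.2331, 0.2247]
tool_rot: [-2.23, -2.208, 0.016]
contact_force: [0.1, 0.2, -2.1]
opening: 0.0578
t 99.73 pos [0.4533 0.2331 0.2247] F [ 0.1  0.2 -2.1] open 0.0578 q6 0.34
yaw now -1.580 tilt 0.011 turn [-0.009  0.005  0.005] shift(tool mm) [ 4.   2.8 14.7] rows 1
[-0.009, 0.005, 0.005] [4.0, 2.8, 14.7]
```

```bash
python3 -m crank '[[-0.008,0.004,0,4,2,10,1],[0,0,0,0,0,12,1],[0,0,0,0,0,5,1],[0,0,0,0,0,0,1],[0,0,0,0,0,0,1]]';python3 plan.py .456 .237 .19 -1.585
```

```text
t: 100.15
tool_pos: [0.4566, 0.2322, 0.1954]
tool_rot: [2.24, 2.203, -0.007]
contact_force: [-0.0, 0.6, -2.2]
opening: 0.0585
t 100.15 pos [0.4566 0.2322 0.1954] F [-0.   0.6 -2.2] open 0.0585 q6 0.34
yaw now -1.587 tilt 0.004 turn [-0.003  0.003 -0.002] shift(tool mm) [ 4.8 -0.6  5.4] rows 1
[-0.003, 0.003, -0.002] [4.8, -0.6, 5.4]
```

```bash
python3 -m crank '[[-0.003,0.003,0,5,0,2,1],[0,0,0,0,0,2,1],[0,0,0,0,0,1,1],[0,0,0,0,0,0,1]]';python3 plan.py .456 .237 .191 -1.585
```

```text
t: 100.48
tool_pos: [0.4575, 0.237, 0.1913]
tool_rot: [2.241, 2.2, 0.004]
contact_force: [-0.3, 0.3, -1.7]
opening: 0.058
t 100.48 pos [0.4575 0.237  0.1913] F [-0.3  0.3 -1.7] open 0.0580 q6 0.35
yaw now -1.589 tilt 0.003 turn [ 0.002 -0.001 -0.004] shift(tool mm) [-0.1 -1.5  0.3] rows 1
[0.002, -0.001, -0.004] [-0.1, -1.5, 0.3]
```

Grasp was at 0.1869 on the stage, so 0.191 is contact with the board. Release, rise, back off toward the centre front and look.

```bash
python3 -m crank '[[0,0,0,0,0,0.5,1],[0,0,0,0,0,0,-1],[0,0,0,0,0,0,-1],[0,0,0,0,0,0,-1],[0,0,0,0,0,0,-1],[0,0,0,0,0,0,-1]]';python3 -m crank '[[0,0,0,0,0,-20,-1],[0,0,0,0,0,-30,-1],[0,0,0,0,0,-30,-1],[0,0,0,0,0,-30,-1],[0,0,0,-25,0,-20,-1],[0,0,0,-36,0,-20,-1],[0,0,0,-36,0,0,-1],[0,0,0,-36,0,0,-1]]';python3 -m crank '[[0,0,0,-36,0,0,-1],[0,0,0,-36,0,0,-1],[0,0,0,-36,0,0,-1],[0,0,0,-36,0,0,-1],[0,0,0,-36,0,0,-1],[0,0,0,-36,0,0,-1],[0,0,0,0,0,0,-1],[0,0,0,0,0,0,-1]]'
python3 - <<'E'
from meas import *
t,ti,s,si=plaques(zs=(.014,),xys=([.655,.2395],[.556,.237],[.457,.238]))
save(s,"y_side.png")
p=t; im=p["image"][180:320,190:370]
cv2.imwrite("pics/y_top.png",cv2.resize(im,None,fx=4,fy=4,interpolation=cv2.INTER_CUBIC)[:,:,::-1])
for p in(s,t):
  for q in("shutter_grip","putty_jar","plug"): print(q,[(np.round(d["centre"],4).tolist(),round(d["confidence"],2)) for d in spotter.mark_of(q,p)][:1])
E
```

```text
t: 100.98
tool_pos: [0.459, 0.2379, 0.1936]
tool_rot: [2.238, 2.199, 0.011]
contact_force: [0.3, -0.3, 1.0]
opening: 0.0856
t: 101.65
tool_pos: [0.455, 0.1049, 0.3516]
tool_rot: [2.224, 2.212, 0.011]
contact_force: [-0.1, -0.6, -0.9]
opening: 0.0855
t: 102.32
tool_pos: [0.4512, -0.1267, 0.3573]
tool_rot: [2.223, 2.195, 0.021]
contact_force: [-0.8, 0.5, 0.6]
opening: 0.0852
[0.655, 0.2395] both [ 0.65387146  0.23806708 -0.03691925] 115.03000384467512
    top [ 0.65420391  0.23759293 -0.01200502] 14.534655901576315
    side [ 0.65286354  0.24047686 -0.05070528] 90.36289119569396
[0.556, 0.237] both [0.55552553 0.2344929  0.01625715] 66.48489042675894
    top [0.55488412 0.23418456 0.00485382] 21.141284121491736
    side [0.55791155 0.23784011 0.01772451] 25.670634371395614
[0.457, 0.238] both [0.45881342 0.23747404 0.02894741] 122.1757631680123
    top [0.4590178  0.23728271 0.01185067] 15.375532487504806
    side [0.45752787 0.24036614 0.06389322] 101.93384083044982
shutter_grip [([0.6565, -0.0729, 0.1757], 0.5)]
putty_jar [([0.6339, 0.3745, 0.0018], 0.65)]
plug [([0.694, -0.2282, 0.0043], 0.6)]
shutter_grip [([0.6559, -0.0719, 0.1805], 0.57)]
putty_jar [([0.6386, 0.3783, -0.0036], 0.76)]
plug [([0.6919, -0.234, 0.0076], 0.57)]
```

View pics/y_side.png

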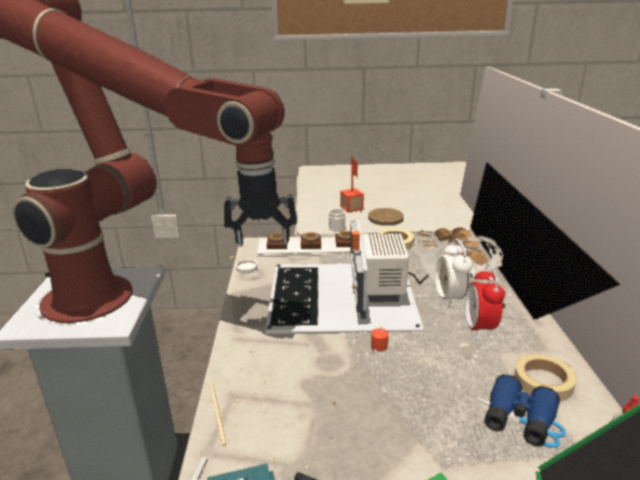

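View pics/y_top.png

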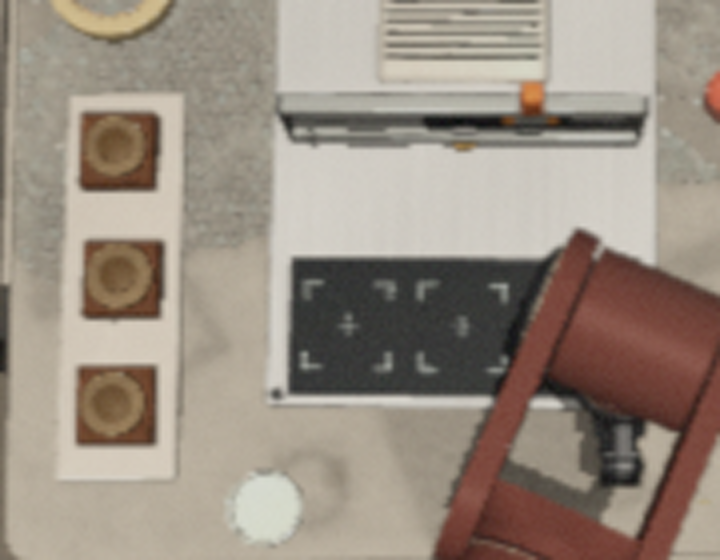

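```bash
python3 - <<'E'
from h import *
def cen(im):
    hsv=cv2.cvtColor(im,cv2.COLOR_BGR2HSV); m=(hsv[...,0]<16)&(hsv[...,1]>140)&(hsv[...,2]>90)
    w=np.zeros_like(m); w[100:220,380:450]=1; v,u=np.nonzero(m&w); return m[w].sum(),u.mean()/4,v.mean()/4,v.min()/4,v.max()/4
for n in("m_side","u","w_side","x_side"): print(n,cen(cv2.imread("pics/%s.png"%n)))
for i in range(3):
    p=eyes.get_image("side"); im=cv2.resize(p["image"][200:340,250:430],None,fx=4,fy=4,interpolation=cv2.INTER_CUBIC)[:,:,::-1]
    print(cen(np.ascontiguousarray(im)), [np.round(d["centre"],4).tolist() for d in spotter.mark_of("shutter_grip",p)][:1])
E
```

```text
m_side (np.int64(1830), np.float64(105.675956284153), np.float64(41.4577868852459), np.float64(32.0), np.float64(50.5))
u (np.int64(1702), np.float64(105.43140423031727), np.float64(40.420975323149236), np.float64(31.5), np.float64(49.5))
w_side (np.int64(1928), np.float64(104.6251296680498), np.float64(40.518153526970956), np.float64(31.5), np.float64(49.5))
x_side (np.int64(1902), np.float64(104.7451366982124), np.float64(40.544426919032595), np.float64(31.5), np.float64(49.5))
(np.int64(1908), np.float64(104.70243710691824), np.float64(40.50183438155136), np.float64(31.5), np.float64(49.5)) [[0.6578, -0.0769, 0.1766]]
(np.int64(1895), np.float64(104.7368073878628), np.float64(40.428759894459105), np.float64(31.5), np.float64(49.5)) [[0.6586, -0.0762, 0.1773]]
(np.int64(1872), np.float64(104.84869123931624), np.float64(40.535790598290596), np.float64(31.5), np.float64(49.5)) [[0.655, -0.0764, 0.1791]]
```

```bash
python3 plan.py .6 -.12 .41 -.8
```

```text
t 103.32 pos [ 0.4515 -0.1253  0.3571] F [ 0.5 -0.  -0.5] open 0.0855 q6 -0.42
yaw now -1.580 tilt 0.022 turn [ 0.019  0.011 -0.78 ] shift(tool mm) [  6.5 149.6 -49.6] rows 7
[0.003, 0.002, -0.111] [0.9, 21.4, -7.1]
[0.003, 0.002, -0.111] [-1.4, 21.3, -7.2]
[0.003, 0.002, -0.111] [-3.8, 21.0, -7.2]
[0.003, 0.002, -0.111] [-6.1, 20.4, -7.3]
[0.003, 0.002, -0.111] [-8.3, 19.6, -7.3]
[0.003, 0.002, -0.111] [-10.4, 18.5, -7.4]
[0.003, 0.002, -0.111] [-12.4, 17.3, -7.5]
```

```bash
python3 -m crank '[[0.003,0.002,-0.111,1,21,-15,-1],[0.003,0.002,-0.111,-1,21,-15,-1],[0.003,0.002,-0.111,-4,21,-15,-1],[0.003,0.002,-0.111,-6,20,-12,-1],[0.003,0.002,-0.111,-8,20,-5,-1],[0.003,0.002,-0.111,-10,18,0,-1],[0.003,0.002,-0.111,-12,17,0,-1]]';python3 plan.py .6555 -.076 .41 -.034
```

```text
t: 103.9
tool_pos: [0.6004, -0.1174, 0.4202]
tool_rot: [-1.178, -2.903, -0.0]
contact_force: [0.3, -0.5, 0.5]
opening: 0.0856
t 103.90 pos [ 0.6004 -0.1174  0.4202] F [ 0.3 -0.5  0.5] open 0.0856 q6 -1.11
yaw now -0.771 tilt 0.009 turn [-0.    -0.009 -0.737] shift(tool mm) [-10.8  68.1   9.9] rows 7
[-0.0, -0.001, -0.105] [-1.5, 9.7, 1.4]
[-0.0, -0.001, -0.105] [-2.6, 9.5, 1.4]
[-0.0, -0.001, -0.105] [-3.5, 9.2, 1.4]
[-0.0, -0.001, -0.105] [-4.5, 8.8, 1.4]
[-0.0, -0.001, -0.105] [-5.4, 8.3, 1.4]
[-0.0, -0.001, -0.105] [-6.2, 7.6, 1.4]
[-0.0, -0.001, -0.105] [-7.0, 7.0, 1.4]
```

```bash
python3 -m crank '[[0,-0.001,-0.105,-1,10,1,-1],[0,-0.001,-0.105,-3,9,1,-1],[0,-0.001,-0.105,-3,9,1,-1],[0,-0.001,-0.105,-4,9,1,-1],[0,0,-0.105,-5,8,1,-1],[0,0,-0.1,-5,5,1,-1],[0,0,-0.05,0,0,0,-1],[0,0,0,0,0,0,-1]]';python3 plan.py .6555 -.076 .341 -.034
```

```text
t: 104.57
tool_pos: [0.6507, -0.0821, 0.4121]
tool_rot: [-0.09, -3.135, -0.002]
contact_force: [0.5, -0.5, -0.1]
opening: 0.0855
t 104.57 pos [ 0.6507 -0.0821  0.4121] F [ 0.5 -0.5 -0.1] open 0.0855 q6 -1.75
yaw now -0.057 tilt 0.005 turn [ 0.001 -0.005 -0.023] shift(tool mm) [-4.8  6.3 71. ] rows 2
[0.001, -0.003, -0.012] [-2.4, 3.1, 35.5]
[0.001, -0.003, -0.012] [-2.3, 3.1, 35.5]
```

```bash
python3 -m crank '[[0,-0.003,-0.012,-4,6,10,-1],[0,0,-0.01,0,0,20,-1],[0,0,0,0,0,20,-1],[0,0,0,0,0,14,-1],[0,0,0,0,0,0,-1],[0,0,0,0,0,0,-1]]';python3 plan.py .6555 -.076 .341 -.034
```

```text
t: 105.07
tool_pos: [0.6558, -0.0751, 0.3438]
tool_rot: [0.063, 3.141, 0.003]
contact_force: [0.5, 0.3, -0.0]
opening: 0.0851
t 105.07 pos [ 0.6558 -0.0751  0.3438] F [ 0.5  0.3 -0. ] open 0.0851 q6 -1.76
yaw now -0.040 tilt 0.002 turn [ 0.002  0.    -0.006] shift(tool mm) [ 0.2 -0.9  2.8] rows 1
[0.002, 0.0, -0.006] [0.2, -0.9, 2.8]
```

```bash
python3 -m crank '[[0,0,-0.004,0,-0.5,2,1],[0,0,0,0,0,0,1],[0,0,0,0,0,0,1],[0,0,0,0,0,0,1],[0,0,0,0,0,0,1],[0,0,0,0,0,0,1],[0,0,0,0,0,0,1],[0,0,0,0,0,0,1]]' 60; python3 plan.py .6555 -.076 .341 -.034
for i in 1 2; do python3 -m crank '[[0,0,0,0,-3,0,1],[0,0,0,0,-2,0,1],[0,0,0,0,0,0,1]]'; done; python3 plan.py .6555 -.076 .341 -.034
```

```text
t: 105.73
tool_pos: [0.6565, -0.0759, 0.3454]
tool_rot: [0.058, 3.135, 0.001]
contact_force: [0.6, 0.3, -1.0]
opening: 0.0148
t 105.73 pos [ 0.6565 -0.0759  0.3454] F [ 0.6  0.3 -1. ] open 0.0148 q6 -1.76
yaw now -0.037 tilt 0.006 turn [ 0.001  0.006 -0.003] shift(tool mm) [ 1.  -0.1  4.4] rows 1
[0.001, 0.006, -0.003] [1.0, -0.1, 4.4]
t: 105.98
tool_pos: [0.6565, -0.0779, 0.3454]
tool_rot: [0.055, 3.135, 0.016]
contact_force: [-0.5, -1.4, -1.3]
opening: 0.0152
t: 106.23
tool_pos: [0.6565, -0.0794, 0.3455]
tool_rot: [0.051, 3.135, 0.029]
contact_force: [0.2, 0.1, -0.7]
opening: 0.015
t 106.23 pos [ 0.6565 -0.0794  0.3455] F [ 0.2  0.1 -0.7] open 0.0150 q6 -1.78
yaw now -0.032 tilt 0.019 turn [0.018 0.005 0.002] shift(tool mm) [1.1 3.3 4.5] rows 1
[0.018, 0.005, 0.002] [1.1, 3.3, 4.5]
```

```bash
python3 -m crank '[[0.018,0.005,0,0,3.5,0,1],[0,0,0,0,0,0,1],[0,0,0,0,0,0,1]]';python3 plan.py .6555 -.076 .345 -.034; python3 -m crank '[[0,0,0,0,0,0,-1],[0,0,0,0,0,0,-1],[0,0,0,0,0,0,-1],[0,0,0,0,0,0,-1],[0,0,0,0,0,0,-1],[0,0,0,0,0,0,-1]]';python3 -m crank '[[0,0,0,0,0,-20,-1],[0,0,0,0,0,-30,-1],[0,0,0,0,0,-30,-1],[0,0,0,0,0,-20,-1],[0,0,0,0,0,0,-1],[0,0,0,0,0,0,-1]]'
python3 - <<'E'
from meas import *
for i in range(3):
    p=eyes.get_image("side"); print([np.round(d["centre"],4).tolist() for d in spotter.mark_of("shutter_grip",p)][:1])
save(p,"z_side.png")
t=eyes.get_image("top"); cv2.imwrite("pics/z_top.png",cv2.resize(t["image"][160:320,190:390],None,fx=3.7,fy=3.7)[:,:,::-1])
E
```

```text
t: 106.48
tool_pos: [0.657, -0.0759, 0.3454]
tool_rot: [0.052, 3.139, -0.002]
contact_force: [0.7, 0.7, -1.8]
opening: 0.015
t 106.48 pos [ 0.657  -0.0759  0.3454] F [ 0.7  0.7 -1.8] open 0.0150 q6 -1.76
yaw now -0.033 tilt 0.003 turn [-0.001  0.002  0.001] shift(tool mm) [ 1.5 -0.2  0.4] rows 1
[-0.001, 0.002, 0.001] [1.5, -0.2, 0.4]
t: 106.98
tool_pos: [0.6569, -0.0773, 0.3467]
tool_rot: [0.054, 3.139, -0.005]
contact_force: [-0.0, 0.0, 0.9]
opening: 0.0849
t: 107.48
tool_pos: [0.6561, -0.0773, 0.4476]
tool_rot: [-0.055, -3.137, 0.004]
contact_force: [-0.0, 0.3, -0.6]
opening: 0.0854
[[0.6586, -0.0769, 0.1774]]
[[0.6549, -0.0758, 0.1813]]
[[0.655, -0.0746, 0.1757]]
```

View pics/z_side.png

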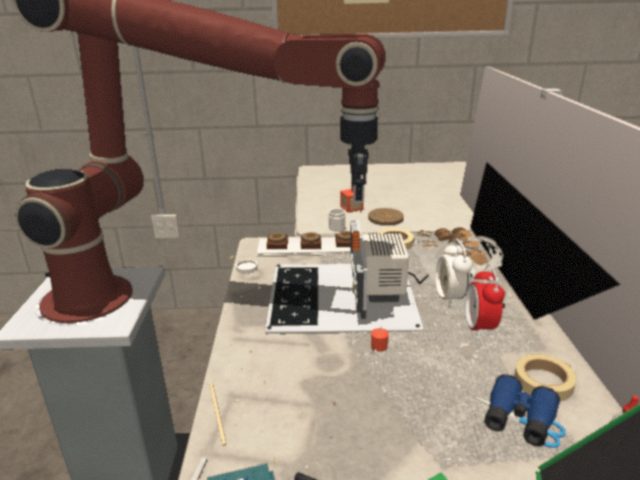

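View pics/z_top.png

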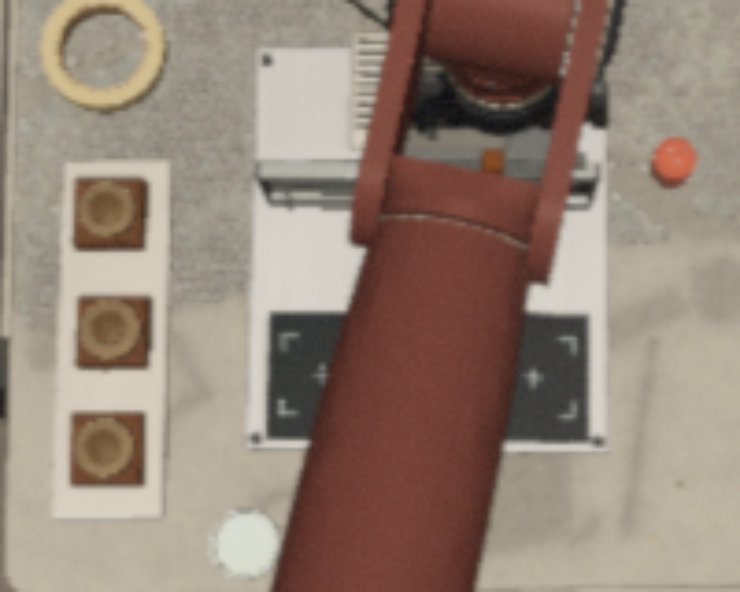

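The side view shows all three plaques on the board (around columns 277–345, row 240) and nothing in contact with the gripper. The top view shows them side by side and face up, with the shutter grip at its shut position.

```bash
python3 -c "
from station import ctrl
print(ctrl.finish_job())"
```

```text
the job is handed in; nothing more can be done
None
```

I cured all three plaques and laid them face up, side by side, on the white board, then handed the job in at about 108 s. No verdict was reported.

- **Shutter at the start:** it stood about 75 mm from shut, so I slid it shut before touching any plaque.
- **Placing:** I set each plaque in its corner marks with the shutter shut, and moved the left one about 4 mm to re-centre it.
- **First cure, disturbed:** during the open dwell the right plaque was knocked aside and nudged the middle one by 2–3 mm. I could not tell whether 3 s had already passed. I shut the lamp, put the right plaque back and left the middle one where it lay, still inside its marks.
- **Second cure:** amber for over 4 s, then open for over 4 s, with pictures after each dwell showing all three in place. I then slid the shutter back to shut.

Last checks:
- **Plaques:** camera fits put all three within about 7 mm of the board's long centre line and 100 mm of its middle along it (limits 25 mm and 130 mm).
- **Shutter:** re-gripping it found it at its shut position, with the end stop just beyond. One earlier camera estimate was 3 mm off; later ones agreed within about 1.5 mm.
- **Other things:** the jar and plug were found where they started, to within the detector's few millimetres. The gripper was clear of everything.
- **Disagreement:** the two cameras differed from each other and from the arm by 2–6 mm in places. I settled positions by comparing each plaque with its marks in the pictures and by regrasping the shutter grip.

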